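Log the slide mailers in the locking forceps

ROBOT

A 6-joint arm with a two-finger parallel gripper is mounted at the origin on a cart in front of the work surface, level with it; the furniture and walls round the work are solid. World frame = base frame: x ahead of the robot, y to its left, z up, the work surface at z = 0. Lengths are in m, angles in degrees, forces in N, time in s.
With the tool pointing down it reaches from about 0.375 to 0.9 m from the base axis. Payload 3.1 kg.
Tool frame: the origin (TCP) lies midway between the tips of the shut fingers; the grasp point (between the pads) lies 19 mm behind it; y points along the fingers, z is the direction in which the jaws open and shut, and the axes are right-handed (so a half turn about y gives the same grasp; the last joint's range is limited). The gripper opens to 87 mm and grips with 3 to 60 N. Pads are 19 mm wide; open, the fingers measure 117 mm over their backs; the gripper's body (75 mm by 190 mm) begins 51 mm behind the grasp point.
Start: joints at [57.554, 30.224, 82.088, -0, 67.689, -10.227], TCP at [0.236, 0.579, 0.195] pointing down, gripper open.
Joint ranges: [-176.69, 176.69], [-43.24, 126.21], [12.49, 139.97], [-82, 262], [0, 151.66], [-163.58, 163.58]. Speed limits (degrees/s): [159.86, 159.86, 180, 180, 180, 180].

INTERFACE

Orientations are given as [roll, pitch, yaw] about the fixed x, y, z axes, in that order (R = Rz(yaw) Ry(pitch) Rx(roll)).
In Python, from bench import read_state, snapshot, finish_job, boxes_of, trace gives the robot as it stands.
- The arm moves only by the shell command python3 -m jog 'ROWS' [OPENING] [FORCE]. ROWS is JSON, a list of rows, each a list of 6 numbers: the shift along the tool's x, y, z in mm, then the turn, a rotation vector about the tool's x, y, z in rad. In form: [[dx, dy, dz, rx, ry, rz], ...]. A call has 1 to 10 rows; each row shifts and turns the commanded pose from where the row before left it, along the tool's axes as they then stand; what a row does not reach is not made up. A row lasts 1/8 s, in which the tool goes at most 62.5 mm and 10.7 degrees, less where a joint would pass 70% of its speed; a pose out of reach is approached as far as the arm can. A call with a gripper value outside its range is refused whole. OPENING is the gripper's target within -1 to 1 (fully open at 1, half-way at 0, shut at -1), set as the call begins (- or left out, the last holds). The fingers move at their own pace and stop on an object; FORCE is the grip in N (left out, the last holds). Time passes only in rows, so rows that do not move let the fingers close. It gives the time, the measured TCP pose, the force and the opening at its end, in the units of the state.
- read_state(): the state, without advancing time (a new reading comes with each control period).
- snapshot(name): name is "scene" or "top" or "wrist"; returns a dict with "color" (480x640x3 uint8, red, green, blue), "fx", "fy", "cx", "cy" (pixels), "R" (3x3) and "t" (3): a world point X has camera coordinates R X + t; the wrist camera has in their place "mount" (4x4, takes a point from camera to tool coordinates, whose origin is the TCP and whose axes are the tool frame's). Camera axes: x right, y down, z forward; pixel columns grow to the right and rows downward; lengths in m; the calibration is good to about 2 mm. A picture is of the moment at which its call begins: read the wrist's pose just before it. There is no depth.
- finish_job(): hands the job in, once; it reports no verdict.
Trained networks look in the newest picture that a camera, given by its name, has taken for a name from the list of things; names that differ only in an ending like _2 or _b are one class to them, and where a whole thing is asked for, a point or a joint stands for the part that bears it (a point fixed in the world has none). Each returns a list of dicts, best first, with "score" (0 to 1); they miss things now and then, are a little off and sometimes report something else, mostly with a low value. They report only what shows in the picture. A call takes as long as a camera call. They do not tell look-alikes from the thing itself.
- boxes_of(name, camera): "bbox" ([left, top, width, height] in pixels, round what is visible of it).
- trace(name, camera): "region" (480x640 bool, what is visible of it) and "bbox" ([left, top, width, height] in pixels, round what is visible of it).
The state is a dict: "time": time; "q": joint angles; "dq": joint speeds; "joint_torque": joint torques, N m; "tcp_pos": TCP position; "ee_rot": TCP orientation; "contact_force": force on the tool from outside, world axes, zero at the start; "moment": the same for the moment, N m; "width": finger opening in m.
Only numpy, scipy, OpenCV 4.12 (cv2) and the standard library are available. Lean on these libraries where they do the work, as an engineer would, in place of code of your own. Each camera call takes 0.05 s, during which the arm holds its last target.

TASK

Log the slide mailers that are here, one at a time in the order yellow, green, blue: stand the mailer between the jaws of the locking forceps on the stand with its label facing your side, square to the jaws, squeeze the handles together until the ratchet locks with the mailer gripped, then take the scanner and hold it still for a good second, level and pointing squarely at the middle of the label from about 8 cm. Put the scanner down, press the handle with the red ring (B) straight down to release the ratchet so that the forceps spring open (never drag a mailer out of closed jaws), and stand the mailer upright in the white tray before the next one. Finish with the forceps open and the scanner lying on its mat as it was, and leave the other things on the bench alone.

Things in the scene. Friction and masses are not known exactly. Their poses are not given: they have to be found in the camera images.
- mailer_yellow_mid (a point): centre (38 mm above the underside) of the yellow slide mailer: an upright plastic case 18 mm thick (x), 34 mm wide (y), 76 mm tall, with a flat grey foot 22 x 38 x 5 mm, 80 g; z up, -x is the face with the bar-code label. Good to grasp across its 34 mm width, in its upper third. May be absent.
- mailer_yellow_label (a point): middle of the white bar-code label (28 x 26 mm) on the yellow mailer's -x face, 52 mm above its underside; the label looks along this point's -x.
- mailer_yellow: the yellow mailer as a whole (origin: centre of its underside, axes as above).
- mailer_green_mid (a point): centre (38 mm above the underside) of the green slide mailer: an upright plastic case 18 mm thick (x), 34 mm wide (y), 76 mm tall, with a flat grey foot 22 x 38 x 5 mm, 80 g; z up, -x is the face with the bar-code label. Good to grasp across its 34 mm width, in its upper third. May be absent.
- mailer_green_label (a point): middle of the white bar-code label (28 x 26 mm) on the green mailer's -x face, 52 mm above its underside; the label looks along this point's -x.
- mailer_green: the green mailer as a whole (origin: centre of its underside, axes as above).
- mailer_blue_mid (a point): centre (38 mm above the underside) of the blue slide mailer: an upright plastic case 18 mm thick (x), 34 mm wide (y), 76 mm tall, with a flat grey foot 22 x 38 x 5 mm, 80 g; z up, -x is the face with the bar-code label. Good to grasp across its 34 mm width, in its upper third. May be absent.
- mailer_blue_label (a point): middle of the white bar-code label (28 x 26 mm) on the blue mailer's -x face, 52 mm above its underside; the label looks along this point's -x.
- mailer_blue: the blue mailer as a whole (origin: centre of its underside, axes as above).
- clamp_stand: bench stand with a pair of large steel locking forceps fixed flat on it; origin on the bench (z = 0), under the forceps' pivot. The forceps lie level, 32 mm above the bench: handles with finger rings run to the stand's +y, rubber-padded jaws to its -y; handles and jaws open and close symmetrically along its x. Aluminium base plate 88 x 150 x 6 mm, under pivot and jaws only.
- clamp_spot (a point): top of the base plate (6 mm above the bench) midway between the jaws, 85 mm from the pivot, on a black rubber patch: a mailer stands here, label facing the stand's -x (axes parallel to the stand's). Open, the jaws leave about 37 mm here (32 mm at the foot's edge nearest the pivot), so the 22 mm foot has about 5 mm to spare each side; on closing they bring the mailer to the middle. The jaws reach 40 mm above the bench, below the label.
- grip_a (a point): place to squeeze on the shank of handle A (the stand's +x side), 113 mm from the pivot towards the rings; middle of a straight polished shank 8 mm wide, 9 mm high (28 to 36 mm above the bench), free for 13 mm either way along it. Over both shanks: about 66 mm when open, 34 to 39 mm when locked. Its x in the stand's frame is 29 mm when open, 16 to 18 mm when locked on a mailer (the handles spring open unless the ratchet holds).
- grip_b (a point): the same on handle B (the stand's -x side, the one with the red finger ring). To lock: squeeze A and B together (10 to 25 N) until the ratchet clicks over its teeth and the mailer is gripped, then let go. To release: push handle B straight down here (4 to 7 N) by 5 to 8 mm, which parts the teeth; a spring then swings the handles open. Handle B bends down at most 9 mm and comes up by itself. There are two teeth; at either the mailer is gripped.
- jaw_a: jaw A with handle A, one rigid piece (jaw on the stand's -x side); origin on the pivot.
- jaw_b: jaw B (on the stand's +x side); origin on the pivot.
- scanner_grip (a point): middle of the hand-held scanner's white handle, 17 mm above its underside: a straight stick 122 mm long lying flat, handle 26 mm wide (y) and 32 mm high to grasp, grey head 38 mm wide and 36 mm high at its +x end, 120 g; z up when lying properly.
- scanner_window (a point): middle of the red window on the end face of the scanner's head, 62.5 mm ahead (+x) of the grip and 18 mm above the underside; it reads along its own +x. It is always on and reads a label 40 to 120 mm ahead (best 80), held for a second.
- scanner: the scanner as a whole (origin: underside, below the grip).
- scanner_mat: grey mat 150 x 70 x 3 mm, the scanner's parking place; origin on the bench under its centre, x along its length.
- done_tray: shallow white tray 150 (x) x 85 (y) mm outside, rim 14 mm high, floor 3 mm thick, walls 3 mm; origin on the bench under its centre. Three mailers stand in it side by side along its x, 45 mm apart.
- timer: white bench timer 62 x 66 x 19 mm, a bystander.
- ball_pen: blue ball pen 145 mm long, a bystander.
There are look-alikes about, which are no part of the job. Of the things shaped like the mailer_blue, the blue one is meant.

How it is judged:
By the outcome, as a careful person would: the job done as asked, in the order asked, and still so for the second after the job is handed in, with the robot touching nothing.
Of mailer_yellow, mailer_green, mailer_blue only 2 to 3 are there at a start; the rules pass over those that are not, and their reading is None.
At some moment in a run one of scanner may be knocked a few centimetres aside while the robot is not near it.
It also fails if it takes over 210 s, if anything falls off the work surface, if the arm or the gripper's body presses on something with over 40 N, if the wrist force passes 120 N, or if a joint passes its speed limit or range.

## Working session

There is one attempt and no reset: what is moved stays moved. The work goes in short steps, Python scripts to look and compute and a shell command to move; the robot and the scene stay as the last step left them, time stands still between calls to the robot, and variables do not carry over. Pictures are saved under pics/ and viewed, and the job is handed in when it is done.

```bash
ls; mkdir -p pics; python3 - <<'E'
from bench import *
import cv2,json
s=read_state(); print({k:(v if not hasattr(v,'tolist') else v.tolist()) for k,v in s.items()})
for n in ("scene","top","wrist"):
    p=snapshot(n); cv2.imwrite(f"pics/{n}0.png",p["color"][:,:,::-1]); print(n,{k:(v.tolist() if hasattr(v,'tolist') else v) for k,v in p.items() if k!="color"})
E
```

```text
pics
{'time': 0.0, 'q': [57.550601064923036, 30.27869493131431, 82.15720166638258, 0.0009678436313013417, 67.68805562226079, -10.226893682191879], 'dq': [-0.06850673346179603, -0.021110108491865537, 0.12351694478342384, 0.029057049080134126, -0.027983612582741506, -0.04656901106451289], 'joint_torque': [-0.0007203492168628145, -44.00457501411438, -17.658950686454773, 0.06312196841463447, 0.058468946954235435, -0.00016662218058627332], 'tcp_pos': [0.23590992312180858, 0.5779122968525034, 0.19447007229286986], 'ee_rot': [-90.12182409268358, 0.02288766172282572, -22.222897994546265], 'contact_force': [-0.03410553377603221, 0.051214016081685146, 0.06909250625287353], 'moment': [0.014566384143759778, 0.015603011177466385, 0.07030388478372772], 'width': 0.08693091544592256}
scene {'fx': 542.1584177822663, 'fy': 542.1584177822663, 'cx': 330.0304978638413, 'cy': 240.68471276740607, 'R': [[0.8841941176543587, -0.46669713792062834, 0.019863125688660957], [-0.2487137453860631, -0.5063495089410781, -0.8256825344229862], [0.39540135958474665, 0.7251234076016462, -0.5637852504160701]], 't': [-0.42
[... 152 characters left out ...]
8366278417, 'R': [[-0.0008673597996572214, -0.9998032530197266, -0.019816733791173675], [-0.9997759558135072, 0.0012861025842507482, -0.02112780436607184], [0.021149133886903232, 0.01979396855901034, -0.9995803684269309]], 't': [0.035537175282762526, 0.4818151419233482, 0.9580530004543145]}
wrist {'fx': 353.8684547834367, 'fy': 353.8684547834367, 'cx': 324.43413047458387, 'cy': 237.6598433032108, 'mount': [[-0.000992432893369843, 0.9536030568000862, 0.30106515098643005, -0.08339986318738092], [0.000855682400275105, -0.30106437922302415, 0.953603432969221, -0.18931468652328406], [0.9999991414419218, 0.0012040035651442456, -0.0005171951595893447, -0.0007436725676127631], [0.0, 0.0, 0.0, 1.0]]}
```

View pics/scene0.png

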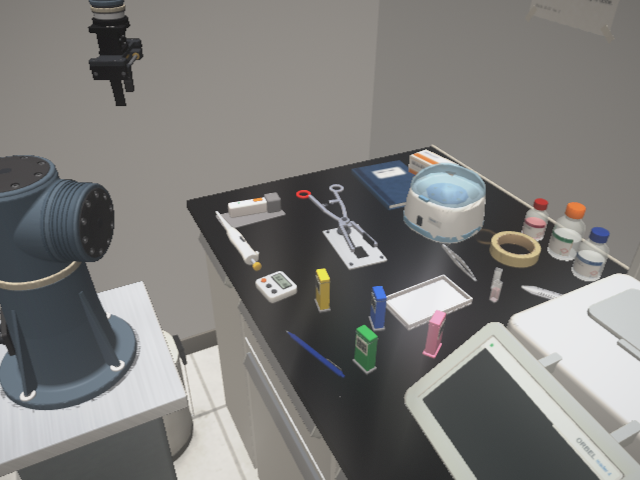

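View pics/top0.png

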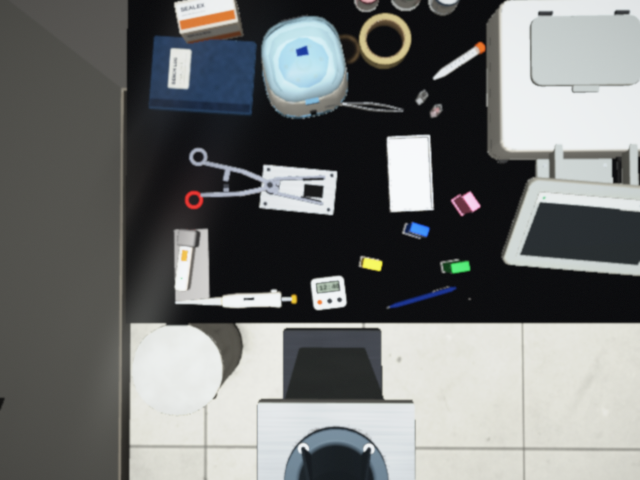

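View pics/wrist0.png

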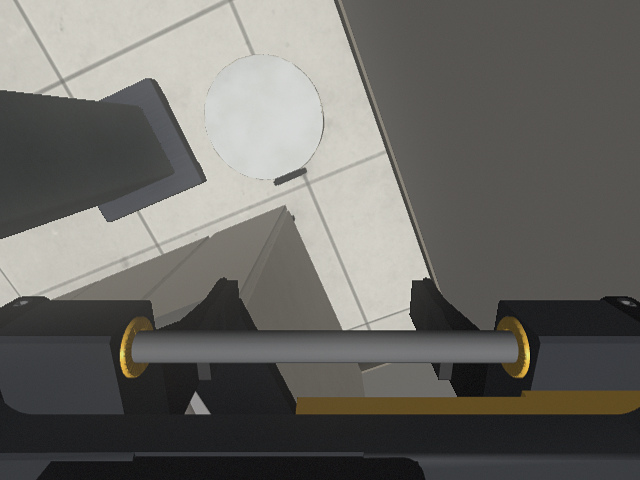

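```bash
python3 - <<'E'
from bench import *
import cv2,numpy as np
names=["mailer_yellow","mailer_green","mailer_blue","clamp_stand","scanner","scanner_mat","done_tray","jaw_a","jaw_b","grip_a","grip_b","timer","ball_pen"]
snapshot("top");snapshot("scene")
out={}
for c in("top","scene"):
    for n in names:
        r=trace(n,c)
        print(c,n,[(round(float(d["score"]),2),[int(v) for v in d["bbox"]]) for d in r][:5])
        for i,d in enumerate(r[:5]): out[f"{c}|{n}|{i}"]=d["region"]
np.savez_compressed("m0.npz",**out)
a=cv2.imread("pics/top0.png"); b=cv2.imread("pics/scene0.png")
cv2.imwrite("pics/c1.png",cv2.resize(a[120:320,160:500],None,fx=2.35,fy=2.35,interpolation=2))
cv2.imwrite("pics/c2.png",cv2.resize(b[170:390,200:500],None,fx=2.6,fy=2.6,interpolation=2))
E
```

```text
top mailer_yellow [(0.71, [359, 253, 21, 15]), (0.37, [184, 178, 142, 29])]
top mailer_green [(0.87, [440, 262, 28, 11])]
top mailer_blue [(0.78, [453, 190, 25, 23]), (0.7, [403, 224, 23, 14]), (0.5, [190, 149, 133, 53])]
top clamp_stand [(0.92, [185, 149, 154, 65])]
top scanner []
top scanner_mat [(0.71, [174, 229, 38, 68])]
top done_tray [(0.66, [386, 135, 47, 76]), (0.2, [444, 260, 23, 12])]
top jaw_a [(0.88, [186, 175, 139, 31]), (0.64, [188, 148, 135, 55]), (0.25, [186, 187, 73, 23])]
top jaw_b [(0.88, [186, 175, 139, 31]), (0.64, [188, 148, 135, 55]), (0.25, [186, 187, 73, 23])]
top grip_a [(0.7, [189, 183, 69, 25]), (0.62, [191, 147, 133, 58])]
top grip_b [(0.7, [189, 183, 69, 25]), (0.62, [191, 147, 133, 58])]
top timer [(0.6, [313, 274, 30, 33])]
top ball_pen [(0.6, [394, 289, 57, 15])]
scene mailer_yellow [(0.76, [320, 270, 7, 41]), (0.52, [368, 282, 22, 50])]
scene mailer_green [(0.56, [351, 327, 29, 50])]
scene mailer_blue [(0.65, [424, 307, 19, 51]), (0.64, [367, 288, 18, 43])]
scene clamp_stand []
scene scanner [(0.58, [227, 195, 52, 21])]
scene scanner_mat [(0.74, [219, 208, 68, 18])]
scene done_tray [(0.81, [383, 274, 88, 60])]
scene jaw_a [(0.91, [329, 184, 20, 64]), (0.69, [296, 190, 80, 56])]
scene jaw_b [(0.91, [329, 184, 20, 64]), (0.69, [296, 190, 80, 56])]
scene grip_a [(0.64, [296, 187, 39, 29]), (0.36, [385, 275, 90, 58])]
scene grip_b [(0.64, [296, 187, 39, 29]), (0.36, [385, 275, 90, 58])]
scene timer [(0.78, [256, 273, 41, 26]), (0.4, [369, 282, 19, 49]), (0.29, [388, 275, 86, 55]), (0.17, [352, 325, 26, 45])]
scene ball_pen [(0.78, [292, 334, 53, 45]), (0.26, [328, 181, 20, 70])]
```

View pics/c1.png

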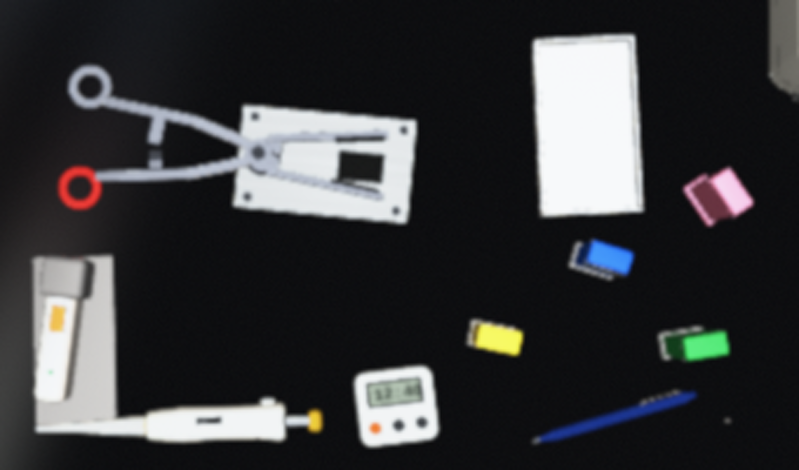

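View pics/c2.png

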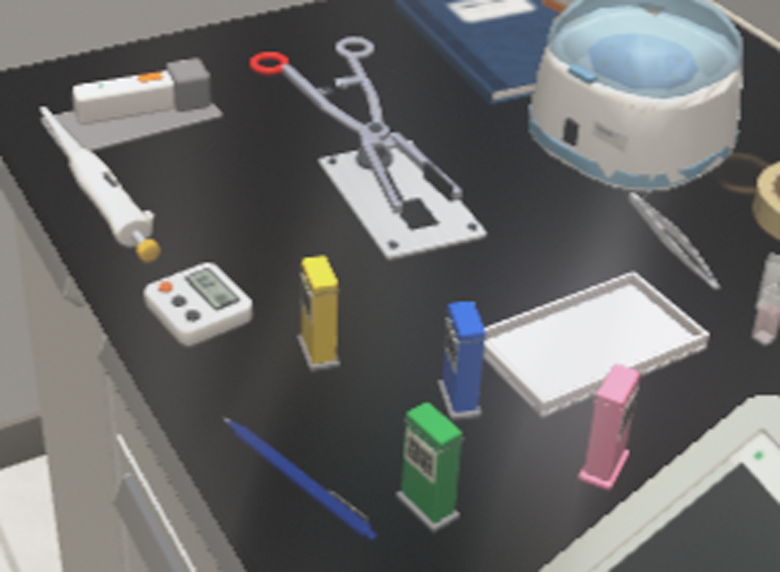

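```bash
cat > h.py <<'E'
import numpy as np,cv2
from scipy.optimize import minimize
from scipy.spatial.transform import Rotation as Ro
def cam(p,s=None):
    """returns K,R,t world->cam"""
    K=np.array([[p["fx"],0,p["cx"]],[0,p["fy"],p["cy"]],[0,0,1]])
    if "mount" in p:
        M=np.array(p["mount"]);T=np.eye(4)
        T[:3,:3]=Ro.from_euler('xyz',s["ee_rot"],degrees=True).as_matrix();T[:3,3]=s["tcp_pos"]
        W=np.linalg.inv(T@M);return K,W[:3,:3],W[:3,3]
    return K,np.array(p["R"]),np.array(p["t"])
def proj(c,X):
    K,R,t=c;Y=np.atleast_2d(X)@R.T+t;u=Y@K.T;return u[:,:2]/u[:,2:]
def back(c,uv,z):
    K,R,t=c;o=-R.T@t;uv=np.atleast_2d(uv)
    d=np.c_[uv,np.ones(len(uv))]@np.linalg.inv(K).T@R
    return o+d*((z-o[2])/d[:,2])[:,None]
def box(lo,hi):return np.array([[x,y,z] for x in(lo[0],hi[0]) for y in(lo[1],hi[1]) for z in(lo[2],hi[2])])
def pose(P,x,y,yaw):
    c,s=np.cos(yaw),np.sin(yaw);return np.c_[x+c*P[:,0]-s*P[:,1],y+s*P[:,0]+c*P[:,1],P[:,2]]
MAIL=[box((-.009,-.017,.005),(.009,.017,.076)),box((-.011,-.019,0),(.011,.019,.005))]
TOPM=[box((-.009,-.017,.005),(.009,.017,.076))]
def sil(c,parts,x,y,yaw,shape,S=4,z=0):
    m=np.zeros((shape[0]*S,shape[1]*S),np.uint8)
    for P in parts:
        Q=pose(P,x,y,yaw);Q[:,2]+=z
        h=cv2.convexHull(((proj(c,Q)+.5)*S-.5).astype(np.float32))
        cv2.fillConvexPoly(m,np.round(h*16).astype(np.int32),255,shift=4)
    return cv2.resize(m,(shape[1],shape[0]),interpolation=cv2.INTER_AREA)/255.
def fit(views,parts,x0,z=0):
    """views: list (cam,mask float,roi(l,t,w,h))"""
    def cost(v):
        e=0
        for c,m,(l,t,w,h) in views:
            K=c[0].copy();K[0,2]-=l;K[1,2]-=t
            s=sil((K,c[1],c[2]),parts,v[0]/100,v[1]/100,v[2]/10,(h,w),z=z);g=m[t:t+h,l:l+w]
            e+=np.abs(s-g).sum()/max(g.sum(),1)
        return e
    best=None
    for a in x0[2]:
        s0=np.array([x0[0]*100,x0[1]*100,a*10])
        r=minimize(cost,s0,method="Nelder-Mead",options=dict(initial_simplex=s0+np.array([[0,0,0],[1,0,0],[0,1,0],[0,0,2.]]),xatol=.005,fatol=1e-4))
        if best is None or r.fun<best.fun:best=r
    v=best.x;return v[0]/100,v[1]/100,v[2]/10,best.fun
def cc(mask,seed):
    n,l=cv2.connectedComponents(mask.astype(np.uint8));return (l==l[seed[1],seed[0]])
E
python3 - <<'E'
from bench import *
from h import *
P={n:snapshot(n) for n in("top","scene")}
C={n:cam(P[n]) for n in P}
M={}
for n in P:
    M[n]=P[n]["color"].max(2)
for nm,su in dict(yellow=[(372,264),(322,290)],green=[(458,267),(368,350)],blue=[(418,230),(378,305)]).items():
    V=[]
    for n,s in zip(("top","scene"),su):
        m=cv2.morphologyEx((M[n]>45).astype(np.uint8),cv2.MORPH_CLOSE,np.ones((3,3)))
        k=cc(m,s);l,t,w,h=cv2.boundingRect(k.astype(np.uint8));print(nm,n,(l,t,w,h),k.sum())
        V.append((C[n],k.astype(float),(max(l-12,0),max(t-12,0),w+24,h+24)))
    b=back(C["top"],su[0],.06)[0]
    for lab,vs in(("both",V),("top",V[:1]),("scene",V[1:])):
        r=fit(vs,MAIL,(b[0],b[1],[-.5,-.2,.1,.4]));print(nm,lab,np.round([r[0]*1e3,r[1]*1e3,np.degrees(r[2]),r[3]],2))
E
```

```text
yellow top (358, 255, 25, 17) 317
yellow scene (0, 0, 640, 480) 302935Traceback (most recent call last):
  File "<stdin>", line 16, in <module>
  File "h.py", line 42, in fit
    r=minimize(cost,s0,method="Nelder-Mead",options=dict(initial_simplex=s0+np.array([[0,0,0],[1,0,0],[0,1,0],[0,0,2.]]),xatol=.005,fatol=1e-4))
    res = _minimize_neldermead(fun, x0, args, callback, bounds=bounds,
                               **options)
    fsim[k] = func(sim[k])
              ~~~~^^^^^^^^
    fx = function(np.copy(x), *(wrapper_args + args))
  File "h.py", line 37, in cost
    e+=np.abs(s-g).sum()/max(g.sum(),1)
              ~^~
ValueError: operands could not be broadcast together with shapes (504,664) (480,640)
```

```bash
python3 - <<'E'
from bench import *
from h import *
P={n:snapshot(n) for n in("top","scene")}
C={n:cam(P[n]) for n in P}
M={n:P[n]["color"].max(2) for n in P}
print(M["scene"][300,335:350],M["scene"][350,352:385],M["top"][267,436:472])
for th in (80,):
  for nm,su in dict(yellow=[(372,264),(322,290)],green=[(458,267),(372,356)],blue=[(418,230),(378,305)]).items():
    V=[]
    for n,s,T in zip(("top","scene"),su,(45,65)):
        m=(M[n]>T).astype(np.uint8)
        roi=np.zeros_like(m);roi[s[1]-45:s[1]+45,s[0]-30:s[0]+30]=1
        m=cv2.morphologyEx(m*roi,cv2.MORPH_CLOSE,np.ones((3,3)))
        k=cc(m,s);l,t,w,h=cv2.boundingRect(k.astype(np.uint8));print(nm,n,(l,t,w,h),k.sum())
        V.append((C[n],k.astype(float),(max(l-12,0),max(t-12,0),w+24,h+24)))
    b=back(C["top"],su[0],.06)[0]
    for lab,vs in(("both",V),("top",V[:1]),("scene",V[1:])):
        r=fit(vs,MAIL,(b[0],b[1],[-.5,-.2,.1,.4]));print(nm,lab,np.round([r[0]*1e3,r[1]*1e3,np.degrees(r[2]),r[3]],2))
E
```

```text
[65 65 65 65 65 67 66 66 67 67 66 67 67 67 67] [ 54  54  62  84  98  97 100 102 118 133 117  88  89  79 115 125 104 104
 101 101 101 100 101 103  86  58  59  60  60  62  63  64  66] [ 16  16  16  22  60 124 147  96  64  61  61  61  64  73 102 167 224 236
 237 237 237 237 236 236 236 236 235 235 235 234 234 233 225 179  84  20]
yellow top (358, 255, 25, 17) 317
yellow scene (304, 245, 48, 68) 2220
yellow both [431.93 -68.45  -3.75   0.93]
yellow top [ 4.322e+02 -6.852e+01 -4.620e+00  2.100e-01]
yellow scene [443.07 -58.14  31.02   0.7 ]
green top (439, 258, 32, 16) 406
green scene (352, 311, 50, 85) 2483
green both [ 426.86 -232.06   10.78    0.79]
green top [ 4.2637e+02 -2.3298e+02  1.0770e+01  1.4000e-01]
green scene [ 428.39 -229.31    8.06    0.62]
blue top (401, 221, 30, 19) 384
blue scene (348, 260, 60, 90) 4485
blue both [ 496.55 -157.27  -20.02    0.99]
blue top [ 4.9673e+02 -1.5692e+02 -2.1840e+01  1.4000e-01]
blue scene [ 500.41 -205.05   24.06    0.79]
```

```bash
python3 - <<'E'
from bench import *
from h import *
P={n:snapshot(n) for n in("top","scene")}
C={n:cam(P[n]) for n in P}
M={n:P[n]["color"].max(2) for n in P}
for nm,su in dict(yellow=[(372,264),(322,290)],green=[(458,267),(372,356)],blue=[(418,230),(378,305)]).items():
    V=[]
    for n,s,T in zip(("top","scene"),su,(45,80)):
        m=(M[n]>T).astype(np.uint8)
        roi=np.zeros_like(m);roi[s[1]-45:s[1]+45,s[0]-30:s[0]+30]=1
        m=cv2.morphologyEx(m*roi,cv2.MORPH_CLOSE,np.ones((3,3)))
        k=cc(m,s);l,t,w,h=cv2.boundingRect(k.astype(np.uint8));print(nm,n,(l,t,w,h),k.sum())
        V.append((C[n],k.astype(float),(max(l-12,0),max(t-12,0),w+24,h+24)))
    b=back(C["top"],su[0],.06)[0]
    for lab,vs in(("both",V),("scene",V[1:])):
        r=fit(vs,MAIL,(b[0],b[1],[-.5,-.2,.1,.4]));print(nm,lab,np.round([r[0]*1e3,r[1]*1e3,np.degrees(r[2]),r[3]],2))
# plate
m=(M["top"]>100).astype(np.uint8);roi=np.zeros_like(m);roi[160:218,250:345]=1
m=cv2.morphologyEx(m*roi,cv2.MORPH_CLOSE,np.ones((15,15)));m=cv2.morphologyEx(m,cv2.MORPH_OPEN,np.ones((13,13)))
l,t,w,h=cv2.boundingRect(m);print("plate",(l,t,w,h))
b=back(C["top"],(298,190),.006)[0]
r=fit([(C["top"],m.astype(float),(l-10,t-10,w+20,h+20))],[box((-.044,-.075,0),(.044,.075,.006))],(b[0],b[1],[-.1,.1]));print("plate",r,np.degrees(r[2]))
# pivot & patch
print("pivot",back(C["top"],(160+258/2.35,120+152/2.35),.036),"patch",back(C["top"],(160+361/2.35,120+167/2.35),.006))
m=(M["top"]>100).astype(np.uint8);roi=np.zeros_like(m);roi[128:218,380:440]=1
m=cv2.morphologyEx(m*roi,cv2.MORPH_OPEN,np.ones((5,5)));l,t,w,h=cv2.boundingRect(m)
b=back(C["top"],(410,173),.01)[0]
r=fit([(C["top"],m.astype(float),(l-10,t-10,w+20,h+20))],[box((-.075,-.0425,0),(.075,.0425,.014))],(b[0],b[1],[1.5,1.6]));print("tray",r,np.degrees(r[2]))
ends=np.array([[52,398],[65,258]])/2.35+[160,120]
e=back(C["top"],ends,.033);print("scanner ends",e)
E
```

```text
yellow top (358, 255, 25, 17) 317
yellow scene (314, 268, 17, 45) 600
yellow both [ 4.3323e+02 -6.7770e+01 -1.3540e+01  3.0000e-01]
yellow scene [ 4.3437e+02 -6.5570e+01 -1.3360e+01  6.0000e-02]
green top (439, 258, 32, 16) 406
green scene (352, 311, 34, 63) 1228
green both [ 427.27 -231.59    8.83    0.47]
green scene [ 4.2847e+02 -2.2936e+02  5.4800e+00  2.9000e-01]
blue top (401, 221, 30, 19) 385
blue scene (355, 281, 53, 69) 2146
blue both [ 497.   -157.29  -20.14    0.86]
blue scene [ 498.73 -155.46  -17.08    0.71]
plate (250, 165, 86, 49)
plate (np.float64(0.5811630416530175), np.float64(0.07509293908096472), np.float64(-0.09280678799965578), np.float64(0.09187184893714753)) -5.317437262545652
pivot [[0.58620166 0.12743067 0.036     ]] patch [[0.57695056 0.04210539 0.006     ]]
tray (np.float64(0.6122878130778358), np.float64(-0.15161053177933892), np.float64(0.040238264061918036), np.float64(0.022852598706741428)) 2.30548270568084
scanner ends [[0.38053344 0.30053038 0.033     ]
 [0.49790148 0.29015125 0.033     ]]
```

```bash
cat >> h.py <<'E'
def plan(x,y,z,yaw,n=None,rd=0,step=50,path=True):
    from bench import read_state
    s=read_state();R=Ro.from_euler('xyz',s["ee_rot"],degrees=True);p=np.array(s["tcp_pos"])
    G=Ro.from_euler('xyz',[-90,0,yaw],degrees=True);g=np.array([x,y,z])
    w=(R.inv()*G).as_rotvec();d=np.linalg.norm(g-p)*1e3
    N=n or max(1,int(np.ceil(max(d/step,np.degrees(np.linalg.norm(w))/9))))
    out=[];rem=None
    for i in range(N):
        # rounded increments with feedback of rounding
        rotv=np.round((R.inv()*G).as_rotvec()/(N-i),3)
        sh=np.round(R.inv().apply(g-p)*1e3/(N-i),rd)
        p=p+R.apply(sh)/1e3;R=R*Ro.from_rotvec(rotv)
        out.append([float(a) if rd else int(a) for a in sh]+[float(a) for a in rotv])
    print("rows",N,str(out).replace(" ","").replace("0.0,","0,").replace("-0,","0,"))
E
python3 - <<'E'
from h import *
plan(.48,.06,.24,-5)
E
```

```text
rows 12 [[35,-4,-32,0,-0.025,0.0],[34,-4,-33,0,-0.025,0.0],[34,-4,-34,0,-0.025,0.0],[33,-4,-35,0,-0.025,0.0],[32,-4,-36,0,-0.025,0.0],[31,-4,-36,0,-0.025,0.0],[30,-3,-37,0,-0.025,0.0],[29,-4,-38,0,-0.025,0.0],[28,-3,-39,0,-0.025,0.0],[27,-4,-39,0,-0.025,0.0],[26,-3,-40,0,-0.025,0.0],[24,-4,-41,0,-0.026,0.0]]
```

```bash
python3 -m jog '[[35,-4,-34,0,-0.025,0],[35,-4,-34,0,-0.025,0],[35,-4,-35,0,-0.025,0],[35,-4,-35,0,-0.025,0],[35,-4,-35,0,-0.025,0],[34,-4,-35,0,-0.025,0],[34,-4,-36,0,-0.025,0],[34,-4,-37,0,-0.025,0],[33,-4,-38,0,-0.025,0],[32,-4,-38,0,-0.025,0]]'; python3 -m jog '[[25,-2,-40,0,-0.026,0],[20,-2,-40,0,-0.026,0],[0,0,-40,0,0,0],[0,0,0,0,0,0]]'; python3 - <<'E'
from bench import *
from h import *
s=read_state();print(s["tcp_pos"],s["ee_rot"],s["time"])
p=snapshot("wrist");cv2.imwrite("pics/w1.png",p["color"][:,:,::-1])
c=cam(p,s);im=p["color"][:,:,::-1].copy()
for X in([.586,.127,.036],[.578,.0428,.006]):
    u=proj(c,X)[0];print(u);cv2.circle(im,tuple(int(a) for a in u),3,(0,0,255),1)
cv2.imwrite("pics/w1b.png",im)
E
```

```text
time: 3.1
tcp_pos: [0.4694, 0.1408, 0.2359]
ee_rot: [-90.0, -0.0, -7.9]
contact_force: [0.2, 0.1, 0.2]
width: 0.0869
time: 3.6
tcp_pos: [0.5, 0.0151, 0.2395]
ee_rot: [-90.0, -0.0, -5.2]
contact_force: [0.6, 0.6, 0.3]
width: 0.0871
[0.50003858 0.01509824 0.23951468] [-9.00230160e+01 -1.18949285e-02 -5.16046571e+00] 3.6
[425.05625948 265.92837071]
[352.34507531 256.66279162]
```

View pics/w1b.png

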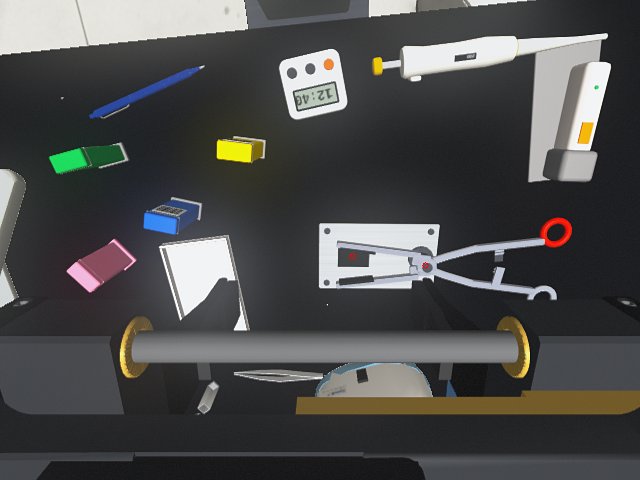

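```bash
python3 - <<'E'
import cv2
a=cv2.imread("pics/w1.png")
cv2.imwrite("pics/w1c.png",cv2.resize(a[205:305,305:575],None,fx=2.96,fy=2.96,interpolation=2))
cv2.imwrite("pics/w1d.png",cv2.resize(a[30:190,500:620],None,fx=3.5,fy=3.5,interpolation=2))
E
```

```text
(no output)
```

View pics/w1c.png

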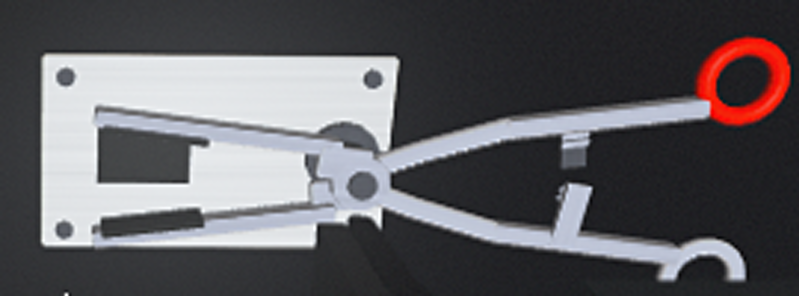

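View pics/w1d.png

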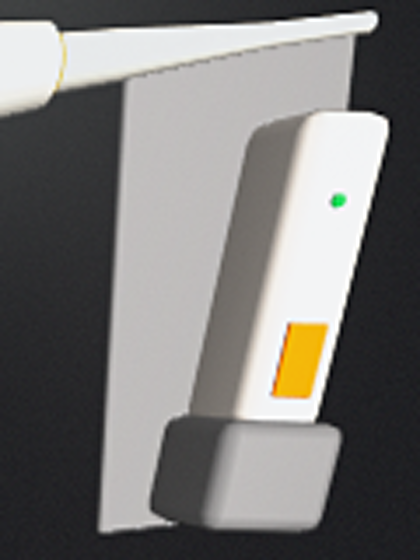

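```bash
python3 - <<'E'
from bench import *
from h import *
s=dict(tcp_pos=[0.50003858,0.01509824,0.23951468],ee_rot=[-90.0230160,-0.0118949285,-5.16046571])
p=snapshot("wrist");c=cam(p,s)
f=lambda q,z:back(c,np.array(q)/2.96+[305,205],z).round(4)
k=f([(42,55),(399,58),(41,245),(66,77),(373,78),(64,230)],.006);print(k)
for a,b in((0,1),(3,4)):
    d=k[a]-k[b];d=d if d[1]>0 else -d;print("yaw",np.degrees(np.arctan2(-d[0],d[1])),np.linalg.norm(d))
for a,b in((0,2),(3,5)):
    d=k[b]-k[a];print("yaw",np.degrees(np.arctan2(d[1],d[0])),np.linalg.norm(d))
print("pivot",f([(362,186)],.038))
print("shank B",f([(506,132),(703,108)],.036),"A",f([(500,228),(662,250)],.036))
g=lambda q,z:back(c,np.array(q)/3.5+[500,30],z).round(4)
e=g([(355,113),(388,130),(320,415),(338,440),(320,528),(220,526),(235,425),(220,415),(305,120)],.033);print("scan",e)
E
```

```text
[[ 0.5308  0.0048  0.006 ]
 [ 0.5453  0.1534  0.006 ]
 [ 0.6176 -0.0038  0.006 ]
 [ 0.5412  0.014   0.006 ]
 [ 0.5531  0.1426  0.006 ]
 [ 0.6112  0.007   0.006 ]]
yaw -5.573129351772254 0.14930576010321908
yaw -5.28680898392604 0.12914940959988938
yaw -5.658304053669891 0.08722499641731146
yaw -5.710593137499647 0.07034912934784618
pivot [[0.5878 0.1291 0.038 ]]
shank B [[0.5705 0.1866 0.036 ]
 [0.5673 0.2636 0.036 ]] A [[0.6123 0.1858 0.036 ]
 [0.6281 0.2526 0.036 ]]
scan [[0.3803 0.3065 0.033 ]
 [0.3857 0.3167 0.033 ]
 [0.4657 0.3081 0.033 ]
 [0.4739 0.3147 0.033 ]
 [0.5013 0.3129 0.033 ]
 [0.4978 0.2811 0.033 ]
 [0.4664 0.2822 0.033 ]
 [0.463  0.2772 0.033 ]
 [0.3809 0.2924 0.033 ]]
```

```bash
python3 - <<'E'
from bench import *
from h import *
s=dict(tcp_pos=[0.50003858,0.01509824,0.23951468],ee_rot=[-90.0230160,-0.0118949285,-5.16046571])
p=snapshot("wrist");c=cam(p,s)
M=cv2.imread("pics/w1.png").max(2)
for nm,su,x0 in(("yellow",(240,150),(.433,-.067)),("green",(95,158),(.428,-.23)),("blue",(172,216),(.4975,-.156))):
    m=(M>62).astype(np.uint8);roi=np.zeros_like(m);roi[su[1]-35:su[1]+25,su[0]-55:su[0]+45]=1
    m=cv2.morphologyEx(m*roi,cv2.MORPH_CLOSE,np.ones((3,3)));k=cc(m,su)
    l,t,w,h=cv2.boundingRect(k.astype(np.uint8));print(nm,(l,t,w,h),k.sum())
    r=fit([(c,k.astype(float),(l-12,t-12,w+24,h+24))],MAIL,(*x0,[-.5,-.2,.1,.4]));print(np.round([r[0]*1e3,r[1]*1e3,np.degrees(r[2]),r[3]],2))
plan(.4335,-.067,.13,-13.4)
E
```

```text
yellow (216, 136, 50, 28) 1150
[ 4.3225e+02 -6.8890e+01 -1.1920e+01  4.0000e-02]
green (49, 142, 80, 32) 1580
[ 4.2665e+02 -2.3229e+02  8.6300e+00  5.0000e-02]
blue (135, 197, 82, 44) 2809
[ 5.0121e+02 -1.5682e+02 -2.8600e+01  4.0000e-01]
rows 4 [[-15,27,-23,0,0.037,-0.0],[-14,27,-23,0,0.037,-0.0],[-13,28,-24,0,0.037,-0.0],[-11,27,-23,-0.001,0.037,-0.0]]
```

```bash
python3 -m jog '[[-17,30,-21,0,0.031,0],[-16,30,-21,0,0.031,0],[-14,35,-21,0,0.031,0],[-14,35,-21,0,0.03,0],[0,0,0,0,0,0]]' 0.6; python3 - <<'E'
from h import *
plan(.4323,-.0689,.043,-12,3,1)
E
```

```text
time: 4.38
tcp_pos: [0.4255, -0.0565, 0.1078]
ee_rot: [-89.9, 0.4, -12.0]
contact_force: [-0.2, 0.3, 0.4]
width: 0.0698
rows 3 [[3.2,21.6,-3.6,0,0,-0.002],[3.2,21.6,-3.6,-0.001,0,-0.002],[3.1,21.6,-3.6,0,0,-0.003]]
```

```bash
python3 -m jog '[[5,0,-6,0,0,-0.003],[4.5,22,-5,0,0,-0.003],[0,22,0,0,0,0],[0,20.5,0,0,0,0],[0,0,0,0,0,0]]'; python3 - <<'E'
from h import *
plan(.4323,-.0689,.043,-12,1,1)
E
```

```text
time: 5.0
tcp_pos: [0.4371, -0.0706, 0.0451]
ee_rot: [-90.0, -0.4, -11.9]
contact_force: [0.7, 0.6, 0.8]
width: 0.0695
rows 1 [[-5.0,2.1,0.7,0,0.002,0.007]]
```

```bash
python3 -m jog '[[-3,1,0,0,0,0.004],[0,0,0,0,0,0],[0,0,0,0,0,0]]' ; python3 -m jog '[[0,0,0,0,0,0],[0,0,0,0,0,0],[0,0,0,0,0,0],[0,0,0,0,0,0]]' -1 20;  python3 - <<'E'
from bench import *
print(read_state())
E
```

```text
time: 5.38
tcp_pos: [0.4332, -0.0702, 0.0446]
ee_rot: [-90.0, -0.2, -12.0]
contact_force: [-0.9, 0.2, 0.5]
width: 0.0699
time: 5.88
tcp_pos: [0.4326, -0.0701, 0.0439]
ee_rot: [-90.0, -0.1, -12.0]
contact_force: [1.1, -0.3, -0.2]
width: 0.0377
{'time': 5.875, 'q': array([-2.38908779e+01,  3.25076739e+01,  1.15997470e+02,  4.35130020e-02,
        3.13905965e+01, -1.01963455e+02]), 'dq': array([ 0.15205858,  0.04573839,  0.11129934,  0.20989431, -0.03918015,
       -0.00436872]), 'joint_torque': array([-3.06542858e-02, -3.40014052e+01, -5.90903252e+00, -5.77903900e-02,
        4.79067641e-02, -1.64688387e-03]), 'tcp_pos': array([ 0.43262847, -0.07008637,  0.04390455]), 'ee_rot': array([-89.99937179,  -0.10669998, -11.96454673]), 'contact_force': array([ 1.05378697, -0.27315445, -0.17700101]), 'moment': array([ 0.07590745,  0.00461102, -0.00226927]), 'width': 0.03768605418082188}
```

```bash
python3 -m jog '[[0,0,0,0,0,0],[0,0,0,0,0,0],[0,-20,0,0,0,0],[0,-40,0,0,0,0]]'; python3 - <<'E'
from h import *
plan(.5785,.0434,.12,-5.5)
E
```

```text
time: 6.38
tcp_pos: [0.4312, -0.0696, 0.1034]
ee_rot: [-90.0, 0.1, -12.0]
contact_force: [0.3, 0.8, -0.7]
width: 0.0334
rows 4 [[30,-4,35,0,-0.028,-0.001],[31,-4,35,0,-0.028,-0.0],[32,-4,33,-0.001,-0.028,-0.001],[33,-5,33,0,-0.029,-0.0]]
```

```bash
python3 -m jog '[[30,-4,35,0,-0.028,0],[31,-4,35,0,-0.028,0],[32,-2,33,0,-0.028,0],[33,0,33,0,-0.029,0],[0,0,0,0,0,0],[0,0,0,0,0,0],[0,0,0,0,0,0]]'; python3 - <<'E'
from bench import *
from h import *
plan(.5785,.0434,.060,-5.5,2,1)
s=read_state();p=snapshot("wrist");im=p["color"][:,:,::-1];cv2.imwrite("pics/w2.png",cv2.resize(im[180:420,200:440],None,fx=2.5,fy=2.5,interpolation=2))
for n in("top","scene"):cv2.imwrite(f"pics/{n}2.png",snapshot(n)["color"][:,:,::-1])
b=cv2.imread("pics/scene2.png");cv2.imwrite("pics/s2.png",cv2.resize(b[120:320,270:470],None,fx=3,fy=3,interpolation=2))
E
```

```text
time: 7.25
tcp_pos: [0.5779, 0.0426, 0.1138]
ee_rot: [-90.0, 0.0, -5.5]
contact_force: [-0.8, -0.4, -1.7]
width: 0.0337
rows 2 [[0.3,26.9,0.4,0,0,-0.0],[0.2,26.9,0.4,0,-0.001,-0.0]]
```

View pics/w2.png

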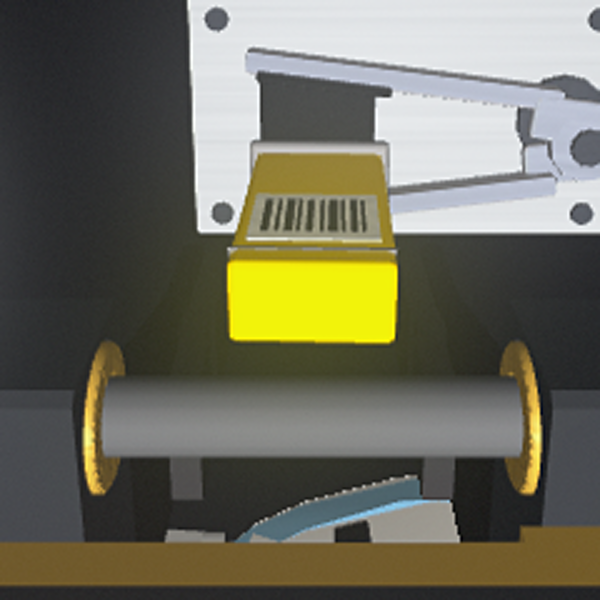

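View pics/s2.png

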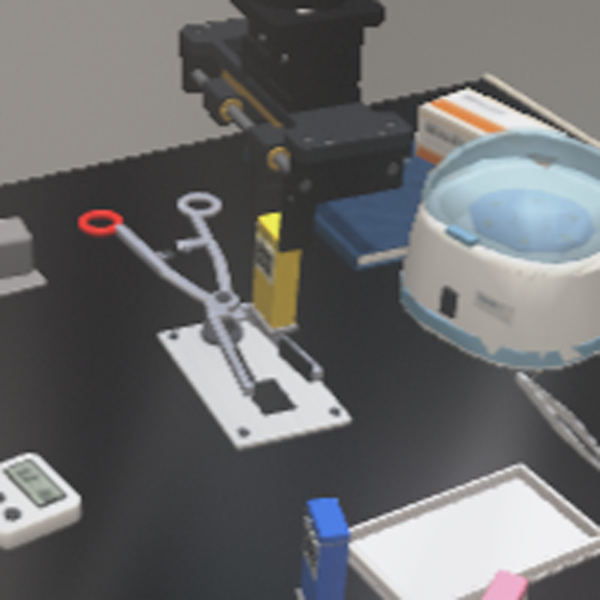

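```bash
python3 - <<'E'
from bench import *
from h import *
s=read_state();p=snapshot("wrist");c=cam(p,s)
q=np.array([(229,261),(396,261),(395,342),(231,343)])/2.5+[200,180]
k=back(c,q,s["tcp_pos"][2]-.0439+.076);print(k,k.mean(0),s["tcp_pos"])
E
```

```text
[[0.56694296 0.02698868 0.14630921]
 [0.57003223 0.05931036 0.14630921]
 [0.58775759 0.05792067 0.14630921]
 [0.58485918 0.02516033 0.14630921]] [0.57739799 0.04234501 0.14630921] [0.57870717 0.04254061 0.11420921]
```

```bash
python3 -m jog '[[0.7,20,0.8,0,0,0],[0,20,0,0,0,0],[0,12,0,0,0,0],[0,6,0,0,0,0],[0,2,0,0,0,0],[0,0,0,0,0,0],[0,0,0,0,0,0]]'; python3 - <<'E'
from h import *
plan(.5793,.0434,.050,-5.5,1,1)
E
```

```text
time: 8.32
tcp_pos: [0.5808, 0.0439, 0.0547]
ee_rot: [-90.0, -0.2, -5.5]
contact_force: [0.2, -0.1, -0.8]
width: 0.0335
rows 1 [[-1.4,4.7,-0.6,0,0,0.003]]
```

```bash
python3 -m jog '[[-1,2,0,0,0,0],[0,1.5,0,0,0,0],[0,0,0,0,0,0]]'; python3 -m jog '[[0,1,0,0,0,0],[0,0,0,0,0,0]]'; 
```

```text
time: 8.7
tcp_pos: [0.5792, 0.044, 0.0506]
ee_rot: [-90.0, -0.1, -5.5]
contact_force: [-0.2, 0.5, -0.7]
width: 0.0335
time: 8.95
tcp_pos: [0.5796, 0.044, 0.0499]
ee_rot: [-90.0, -0.1, -5.5]
contact_force: [-0.2, -0.0, 1.3]
width: 0.0338
```

```bash
python3 -m jog '[[0,0,0,0,0,0],[0,0,0,0,0,0],[0,0,0,0,0,0],[0,-40,0,0,0,0],[0,-50,0,0,0,0]]' 0.5; python3 - <<'E'
from bench import *
from h import *
s=read_state();p=snapshot("wrist");cv2.imwrite("pics/w3.png",p["color"][:,:,::-1])
plan(.5978,.2405,.085,-95.5)
E
```

```text
time: 9.57
tcp_pos: [0.578, 0.0441, 0.1393]
ee_rot: [-90.0, 0.1, -5.5]
contact_force: [1.2, -0.2, -0.2]
width: 0.0645
rows 11 [[0,6,18,-0.001,0.143,0.001],[-3,6,18,-0.001,0.143,0.001],[-6,6,17,-0.001,0.143,0.001],[-8,5,16,-0.001,0.143,0.001],[-10,5,15,-0.001,0.143,0.001],[-12,6,13,-0.001,0.143,0.001],[-14,5,11,-0.001,0.143,0.001],[-15,6,10,-0.001,0.143,0.001],[-16,5,7,0,0.142,0.001],[-18,6,5,-0.001,0.143,0.001],[-18,5,2,0,0.142,0.001]]
```

View pics/w3.png

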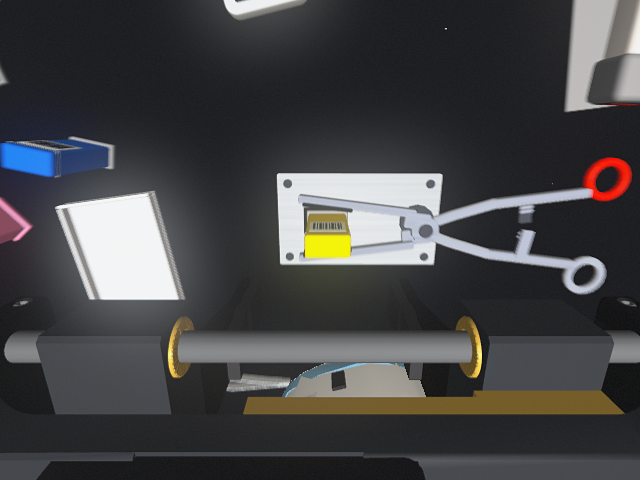

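```bash
python3 -m jog '[[0,0,20,0,0.157,0],[-3,0,20,0,0.157,0],[-6,0,19,0,0.157,0],[-9,0,18,0,0.157,0],[-12,2,16,0,0.157,0],[-14,4,14,0,0.157,0],[-16,7,12,0,0.157,0],[-18,8,9,0,0.157,0],[-19,9,6,0,0.157,0],[-20,9,4,0,0.157,0]]' 1; python3 -m jog '[[0,0,0,0,0,0],[0,0,0,0,0,0]]'; python3 - <<'E'
from bench import *
from h import *
s=read_state();p=snapshot("wrist");cv2.imwrite("pics/w4.png",p["color"][:,:,::-1])
plan(.5978,.2405,.014,-95.5,1,1)
E
```

```text
time: 10.88
tcp_pos: [0.5992, 0.2441, 0.1001]
ee_rot: [-89.9, -0.0, -95.7]
contact_force: [0.3, -0.7, -0.4]
width: 0.0869
time: 11.12
tcp_pos: [0.5992, 0.2429, 0.1007]
ee_rot: [-89.9, -0.0, -95.3]
contact_force: [0.1, 1.0, 0.3]
width: 0.0873
rows 1 [[2.3,86.9,-1.5,-0.002,0.002,0.001]]
```

View pics/w4.png

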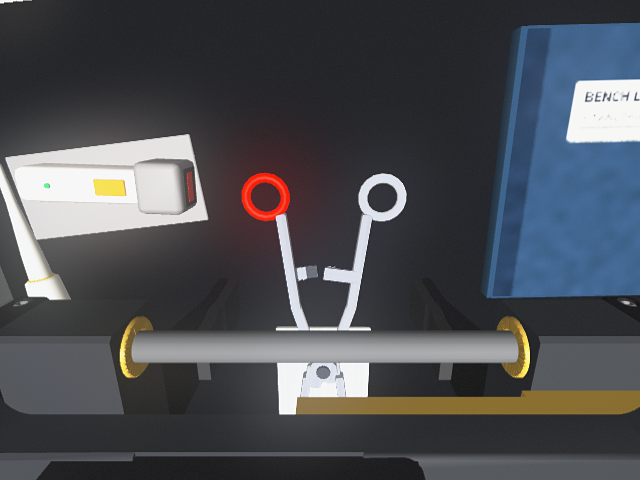

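```bash
python3 - <<'E'
from bench import *
from h import *
s=read_state();p=snapshot("wrist");c=cam(p,s);im=p["color"][:,:,::-1].copy()
for X in([.6267,.2377,.036],[.5689,.2433,.036],[.587,.128,.036]):
    u=proj(c,X)[0];print(u);cv2.circle(im,tuple(int(a) for a in u),2,(0,255,0),1)
cv2.imwrite("pics/w4b.png",cv2.resize(im[150:400,220:430],None,fx=2.4,fy=2.4))
E
```

```text
[361.37162569 243.30511575]
[284.66913228 243.08605204]
[322.78446742 368.82371343]
```

View pics/w4b.png

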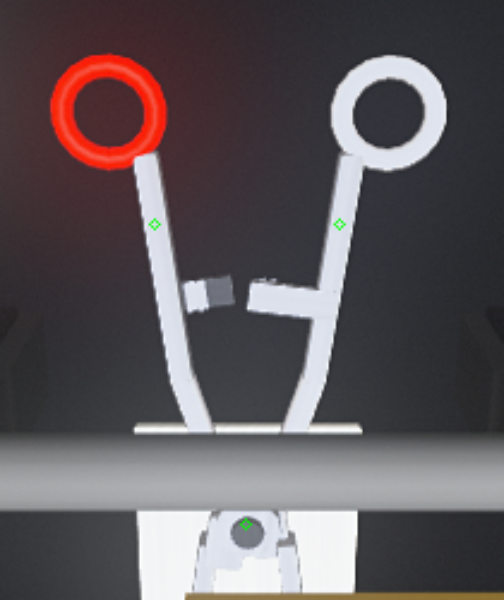

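```bash
python3 -m jog '[[2,25,-0.7,0,0,0],[0,30,0,0,0,0],[0,20,0,0,0,0],[0,11,0,0,0,0],[0,0,0,0,0,0],[0,0,0,0,0,0]]'
```

```text
time: 11.98
tcp_pos: [0.5995, 0.2417, 0.0155]
ee_rot: [-89.8, 0.0, -95.4]
contact_force: [-0.4, 1.2, -0.5]
width: 0.0869
```

```bash
python3 -m jog '[[0,0,0,0,0,0],[0,0,0,0,0,0],[0,0,0,0,0,0],[0,0,0,0,0,0],[0,0,0,0,0,0],[0,0,0,0,0,0]]' -1 20
```

```text
time: 12.72
tcp_pos: [0.5986, 0.2415, 0.0146]
ee_rot: [-89.9, -0.0, -95.4]
contact_force: [-0.5, 1.0, -0.2]
width: 0.0346
```

```bash
python3 -m jog '[[0,0,0,0,0,0],[0,0,0,0,0,0]]'; python3 -m jog '[[0,0,0,0,0,0],[0,0,0,0,0,0],[0,0,0,0,0,0],[0,-40,0,0,0,0],[0,-50,0,0,0,0],[0,-50,0,0,0,0],[0,0,0,0,0,0]]' 0.4;  python3 - <<'E'
from bench import *
from h import *
s=read_state();print(s["time"]);p=snapshot("wrist");c=cam(p,s);im=p["color"][:,:,::-1].copy()
cv2.imwrite("pics/w5.png",im)
for n in("top","scene"):cv2.imwrite(f"pics/{n}5.png",snapshot(n)["color"][:,:,::-1])
t=cv2.imread("pics/top5.png")[140:310,165:345];cv2.imwrite("pics/t5.png",cv2.resize(t,None,fx=3.3,fy=3.3,interpolation=2))
E
```

```text
time: 12.98
tcp_pos: [0.5986, 0.2415, 0.0146]
ee_rot: [-89.9, -0.0, -95.4]
contact_force: [0.2, 0.3, 0.2]
width: 0.0153
time: 13.85
tcp_pos: [0.6019, 0.2425, 0.1599]
ee_rot: [-89.3, 0.2, -95.4]
contact_force: [0.4, -0.3, -0.6]
width: 0.0606
13.85
```

View pics/w5.png

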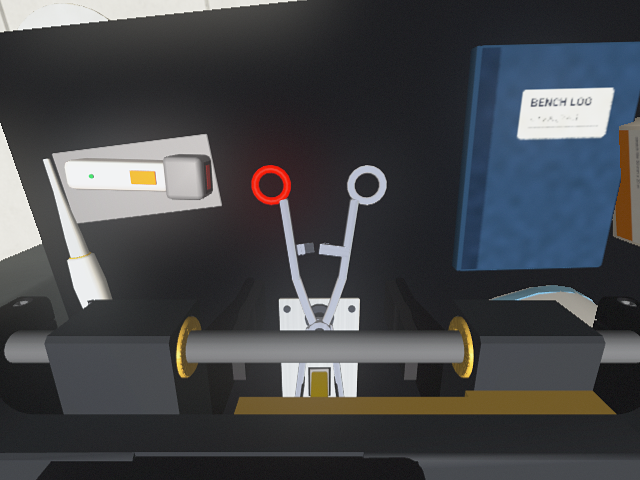

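View pics/t5.png

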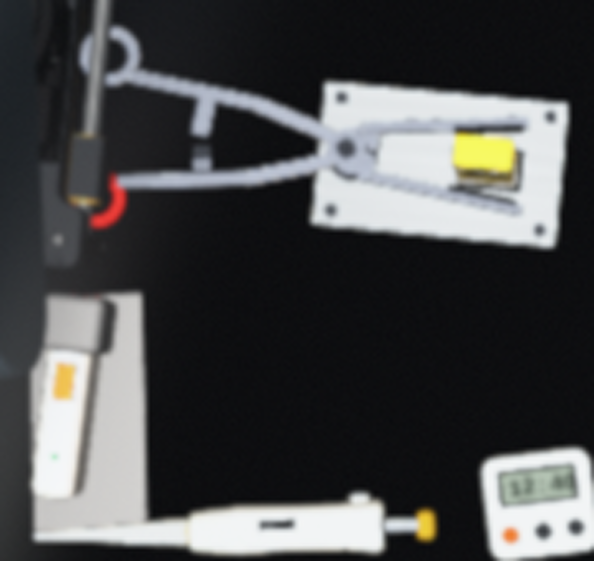

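```bash
python3 -m jog '[[1,45,-1,0,0,0],[0,50,0,0,0,0],[0,30,0,0,0,0],[0,15,0,0,0,0],[0,6,0,0,0,0],[0,0,0,0,0,0],[0,0,0,0,0,0]]' 1; python3 - <<'E'
from bench import *
from h import *
plan(.5985,.2405,.014,-95.5,1,1)
cv2.imwrite("pics/w6.png",snapshot("wrist")["color"][:,:,::-1])
E
python3 -m jog '[[0,0,0,0,0,0],[0,0,0,0,0,0],[0,0,0,0,0,0],[0,0,0,0,0,0]]' -0.1 20;python3 - <<'E'
from bench import *
from h import *
a=cv2.imread("pics/w6.png");b=snapshot("wrist")["color"][:,:,::-1]
cv2.imwrite("pics/w6b.png",np.hstack([a[150:420,140:510],b[150:420,140:510]]))
E
```

```text
time: 14.88
tcp_pos: [0.5986, 0.2409, 0.01]
ee_rot: [-89.7, 0.0, -95.4]
contact_force: [-0.4, 0.7, -1.1]
width: 0.0872
rows 1 [[0.4,-4.0,0,-0.004,0.001,-0.001]]
time: 15.42
tcp_pos: [0.5985, 0.2409, 0.009]
ee_rot: [-89.8, 0.0, -95.4]
contact_force: [1.6, 0.2, 0.7]
width: 0.0548
```

View pics/w6b.png

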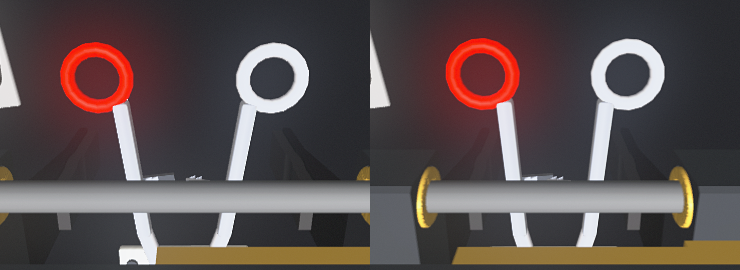

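```bash
python3 -m jog '[[0,-2,0,0,0,0],[0,0,0,0,0,0]]' -0.2 20; python3 -m jog '[[0,0,0,0,0,0]]' -0.25 20;python3 - <<'E'
from bench import *
from h import *
print(read_state()["width"],read_state()["contact_force"])
cv2.imwrite("pics/w7.png",snapshot("wrist")["color"][150:420,140:510,::-1])
E
python3 -m jog '[[0,0,0,0,0,0],[0,0,0,0,0,0]]' -0.3 20
python3 - <<'E'
from bench import *
from h import *
print(read_state()["width"],read_state()["contact_force"])
a=cv2.imread("pics/w7.png");b=snapshot("wrist")["color"][150:420,140:510,::-1]
cv2.imwrite("pics/w7b.png",np.hstack([a,b]))
a=snapshot("scene")["color"][150:290,250:450,::-1];cv2.imwrite("pics/s7.png",cv2.resize(a,None,fx=3.5,fy=3.5,interpolation=2))
E
```

```text
time: 15.72
tcp_pos: [0.5968, 0.2405, 0.0106]
ee_rot: [-90.0, -0.0, -95.4]
contact_force: [0.5, 0.5, 0.5]
width: 0.0368
time: 15.85
tcp_pos: [0.5969, 0.2405, 0.0104]
ee_rot: [-90.0, -0.0, -95.4]
contact_force: [-0.5, -1.0, -0.1]
width: 0.0343
0.03427278803860554 [-0.49352504 -0.98664649 -0.07355752]
time: 16.15
tcp_pos: [0.5974, 0.2407, 0.0106]
ee_rot: [-89.9, -0.0, -95.4]
contact_force: [0.4, 0.0, 0.1]
width: 0.0308
0.030839053158384547 [0.4331118  0.01579434 0.08576307]
```

View pics/w7b.png

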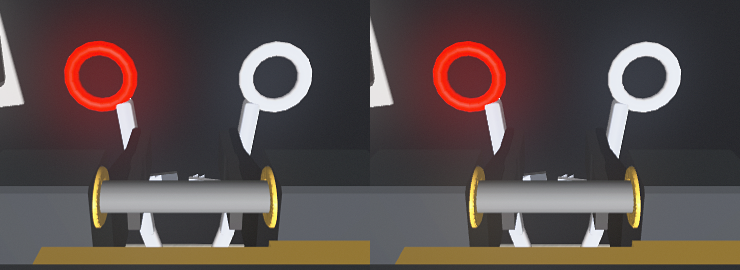

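View pics/s7.png

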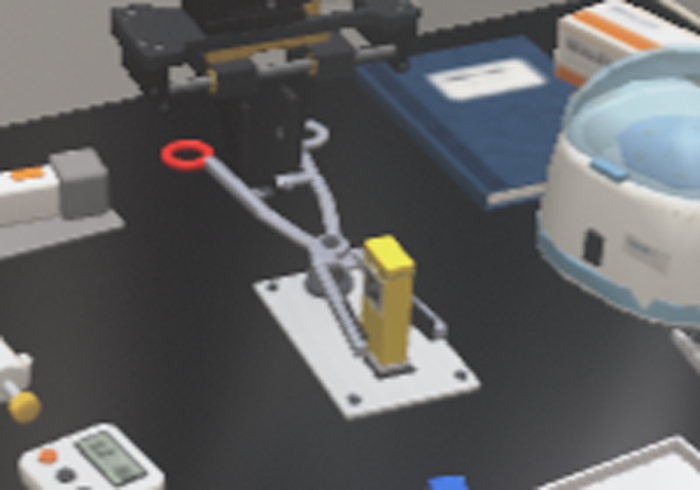

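```bash
python3 - <<'E'
from bench import *
from h import *
b=snapshot("wrist")["color"][:,:,::-1]
g=(255*(b[230:410,220:420]/255.)**.5).astype(np.uint8);cv2.imwrite("pics/w8.png",cv2.resize(g,None,fx=3.3,fy=3.3,interpolation=2))
E
```

```text
(no output)
```

View pics/w8.png

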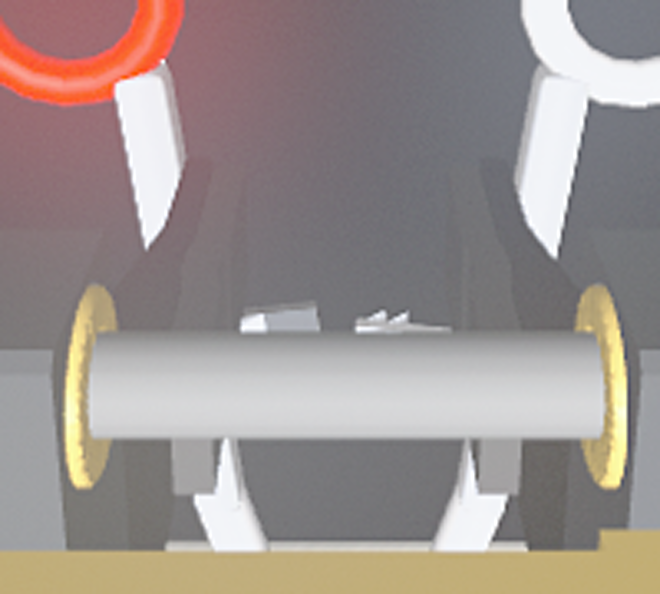

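```bash
python3 -m jog '[[0,-30,0,0,0,0],[0,-30,0,0,0,0],[0,0,0,0,0,0]]'; python3 -m jog '[[0,0,0,0,0,0],[0,0,0,0,0,0],[0,0,0,0,0,0],[0,0,0,0,0,0],[0,20,0,0,0,0],[0,25,0,0,0,0],[0,12,0,0,0,0],[0,0,0,0,0,0],[0,0,0,0,0,0]]' 0.95;  python3 - <<'E'
from bench import *
from h import *
plan(.598,.2405,.013,-95.5,1,1)
cv2.imwrite("pics/w9.png",snapshot("wrist")["color"][:,:,::-1])
E
```

```text
time: 16.68
tcp_pos: [0.5996, 0.2412, 0.0732]
ee_rot: [-89.6, 0.1, -95.4]
contact_force: [-0.0, -0.9, -0.2]
width: 0.0303
time: 17.8
tcp_pos: [0.5982, 0.2408, 0.0144]
ee_rot: [-89.8, 0.0, -95.4]
contact_force: [0.4, 0.3, 0.0]
width: 0.0846
rows 1 [[0.3,1.4,-0.2,-0.003,0.001,-0.0]]
```

View pics/w9.png

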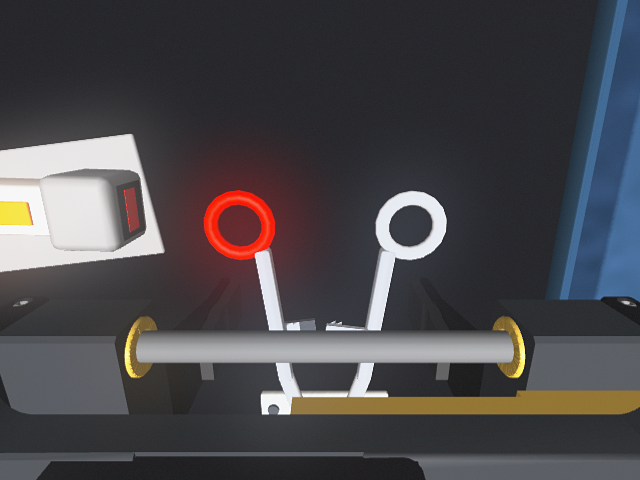

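```bash
python3 -m jog '[[0,1,0,0,0,0],[0,0,0,0,0,0],[0,0,0,0,0,0],[0,0,0,0,0,0],[0,0,0,0,0,0]]' 0.1 25; python3 - <<'E'
from bench import *
from h import *
print(read_state()["width"]);cv2.imwrite("pics/a0.png",snapshot("wrist")["color"][200:420,170:470,::-1])
E
python3 -m jog '[[0,0,0,0,0,0],[0,0,0,0,0,0]]' 0.0; python3 - <<'E'
from bench import *
from h import *
print(read_state()["width"]);cv2.imwrite("pics/a1.png",snapshot("wrist")["color"][200:420,170:470,::-1])
E
python3 -m jog '[[0,0,0,0,0,0],[0,0,0,0,0,0]]' -0.08; python3 - <<'E'
from bench import *
from h import *
print(read_state()["width"]);cv2.imwrite("pics/a2.png",snapshot("wrist")["color"][200:420,170:470,::-1])
a=[cv2.imread(f"pics/a{i}.png") for i in range(3)]
g=np.vstack([np.hstack(a[:2]),np.hstack([a[2],a[2]*0])]);g=(255*(g/255.)**.5).astype(np.uint8)
cv2.imwrite("pics/a.png",cv2.resize(g,None,fx=1.3,fy=1.3))
E
```

```text
time: 18.48
tcp_pos: [0.5975, 0.2406, 0.0127]
ee_rot: [-89.9, -0.0, -95.4]
contact_force: [-0.3, -0.0, -0.6]
width: 0.0495
0.049452668719261655
time: 18.77
tcp_pos: [0.5975, 0.2406, 0.0126]
ee_rot: [-89.9, -0.0, -95.4]
contact_force: [-0.7, -0.2, -0.1]
width: 0.0441
0.044067208212982156
time: 19.08
tcp_pos: [0.5975, 0.2407, 0.0126]
ee_rot: [-89.9, -0.0, -95.4]
contact_force: [0.7, -0.1, 0.7]
width: 0.0404
0.04041514037898643
```

View pics/a.png

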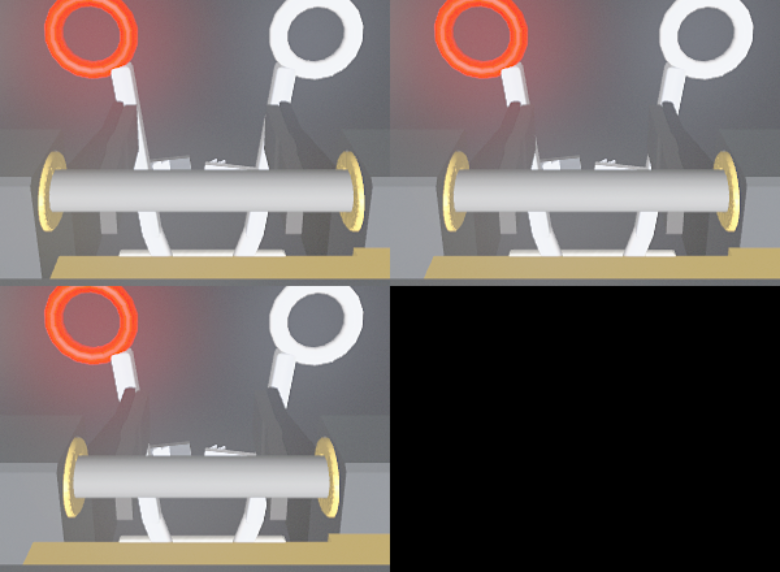

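```bash
python3 -m jog '[[0,-10,0,0,0,0],[0,-20,0,0,0,0],[0,-15,0,0,0,0],[0,0,0,0,0,0]]' -1; python3 -m jog '[[0,0,0,0,0,0],[0,0,0,0,0,0],[0,0,0,0,0,0],[0,0,0,0,0,0]]'; python3 - <<'E'
from bench import *
from h import *
plan(.5655,.2433,.047,-95.5,2,1)
a=snapshot("scene")["color"][150:290,250:450,::-1];cv2.imwrite("pics/s9.png",cv2.resize(a,None,fx=3.5,fy=3.5,interpolation=2))
E
```

```text
time: 19.62
tcp_pos: [0.5991, 0.2411, 0.0602]
ee_rot: [-89.6, 0.1, -95.4]
contact_force: [0.9, -0.3, 0.6]
width: 0.0083
time: 20.12
tcp_pos: [0.5972, 0.2406, 0.0572]
ee_rot: [-89.9, -0.0, -95.4]
contact_force: [0.3, -0.1, -0.3]
width: 0.0004
rows 2 [[0.2,5.1,-15.9,-0.001,0,0.0],[0.1,5.1,-15.9,0,0.001,0.0]]
```

View pics/s9.png

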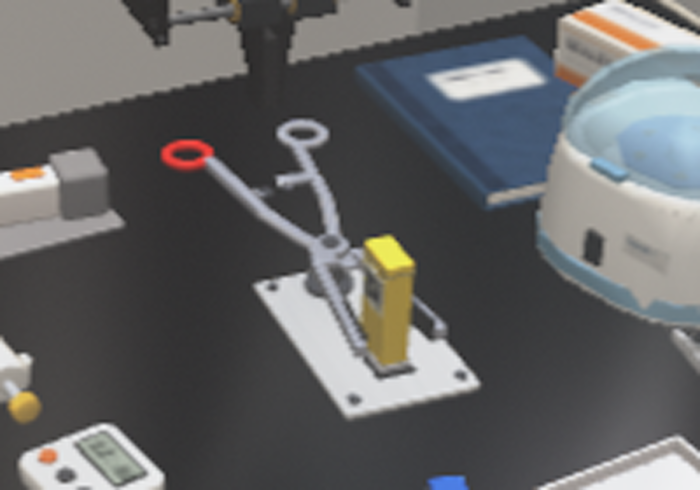

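```bash
python3 - <<'E'
from bench import *
from h import *
s=read_state();c=cam(snapshot("scene"))
for X in(s["tcp_pos"],s["tcp_pos"]-np.array([0,0,.02]),s["tcp_pos"]+np.array([0,0,.02]),[.6267,.2377,.032],[.5689,.2433,.032],[.587,.128,.036]):print(((proj(c,X)[0])-[250,150])*3.5)
E
```

```text
[261.5313041  136.33633209]
[261.1083245  162.27032599]
[261.96182751 109.93980719]
[301.12392563 161.60039654]
[221.83895972 176.41243401]
[328.36118713 247.02552558]
```

```bash
python3 - <<'E'
from bench import *
from h import *
a=snapshot("scene")["color"][130:230,280:400,::-1];g=(255*(a/255.)**.45).astype(np.uint8);cv2.imwrite("pics/s10.png",cv2.resize(g,None,fx=6,fy=6,interpolation=2))
E
```

```text
(no output)
```

View pics/s10.png

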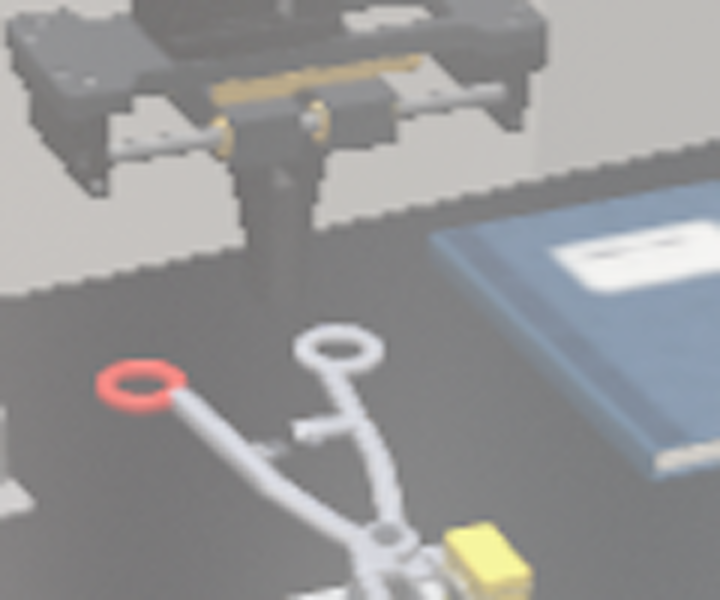

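```bash
python3 -m jog '[[0,6,-15,0,0,0],[0,6,-15,0,0,0],[0,8,0,0,0,0],[0,8,0,0,0,0],[0,0,0,0,0,0]]'; python3 -m jog '[[0,2,0,0,0,0],[0,2,0,0,0,0],[0,0,0,0,0,0]]'; python3 -m jog '[[0,2,0,0,0,0],[0,2,0,0,0,0],[0,0,0,0,0,0]]';python3 -m jog '[[0,2,0,0,0,0],[0,2,0,0,0,0],[0,0,0,0,0,0]]'
```

```text
time: 20.9
tcp_pos: [0.5679, 0.2433, 0.0288]
ee_rot: [-89.9, -0.0, -95.5]
contact_force: [-0.1, -0.3, -0.1]
width: 0.0004
time: 21.28
tcp_pos: [0.5677, 0.2435, 0.0255]
ee_rot: [-89.9, -0.0, -95.4]
contact_force: [1.6, -0.2, -0.8]
width: 0.0004
time: 21.65
tcp_pos: [0.5674, 0.2435, 0.0214]
ee_rot: [-89.9, -0.0, -95.4]
contact_force: [0.4, -0.6, -0.7]
width: 0.0007
time: 22.02
tcp_pos: [0.5675, 0.2434, 0.0174]
ee_rot: [-89.9, -0.0, -95.4]
contact_force: [0.0, -0.3, -0.2]
width: 0.0004
```

```bash
python3 -m jog '[[0,2,0,0,0,0],[0,0,0,0,0,0]]'; python3 -m jog '[[0,2,0,0,0,0],[0,0,0,0,0,0]]'; python3 -m jog '[[0,2,0,0,0,0],[0,0,0,0,0,0]]'; python3 - <<'E'
from bench import *
from h import *
b=snapshot("wrist")["color"][:,:,::-1]
g=(255*(b[200:410,180:450]/255.)**.5).astype(np.uint8);cv2.imwrite("pics/w11.png",cv2.resize(g,None,fx=2.6,fy=2.6,interpolation=2))
E
```

```text
time: 22.28
tcp_pos: [0.5675, 0.2435, 0.0154]
ee_rot: [-89.9, -0.0, -95.4]
contact_force: [0.3, 0.1, -0.2]
width: 0.0005
time: 22.52
tcp_pos: [0.5675, 0.2434, 0.0134]
ee_rot: [-89.9, -0.0, -95.4]
contact_force: [0.5, 0.0, -0.6]
width: 0.0006
time: 22.78
tcp_pos: [0.5675, 0.2434, 0.0114]
ee_rot: [-89.9, -0.0, -95.4]
contact_force: [-0.2, -0.3, 0.5]
width: 0.0002
```

View pics/w11.png

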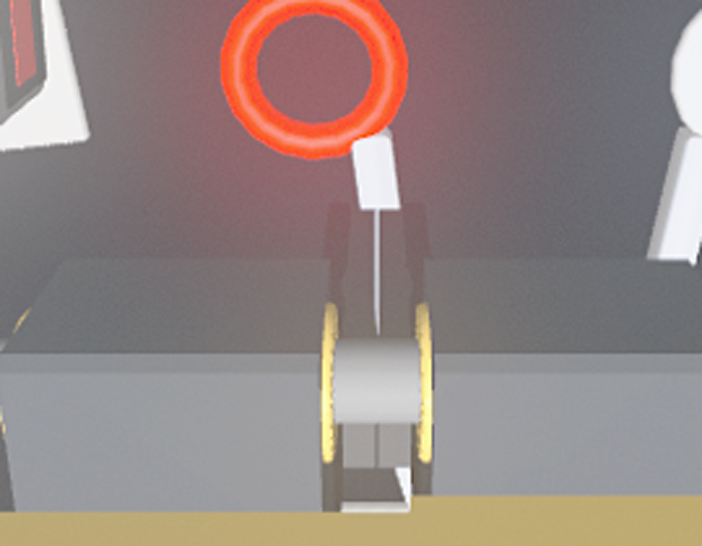

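```bash
python3 -m jog '[[0,2,0,0,0,0],[0,0,0,0,0,0]]'; python3 -m jog '[[0,2,0,0,0,0],[0,0,0,0,0,0]]'; python3 -m jog '[[0,2,0,0,0,0],[0,0,0,0,0,0]]'; python3 -m jog '[[0,2,0,0,0,0],[0,0,0,0,0,0]]'
```

```text
time: 23.08
tcp_pos: [0.5677, 0.2435, 0.0095]
ee_rot: [-89.9, -0.0, -95.4]
contact_force: [0.4, -0.1, 0.7]
width: 0.0003
time: 23.32
tcp_pos: [0.5678, 0.2436, 0.0076]
ee_rot: [-89.9, -0.0, -95.4]
contact_force: [0.2, 0.1, 1.3]
width: 0.0006
time: 23.58
tcp_pos: [0.5678, 0.2436, 0.0057]
ee_rot: [-89.9, -0.0, -95.4]
contact_force: [-0.6, 0.7, 2.6]
width: 0.0001
time: 23.82
tcp_pos: [0.5678, 0.2436, 0.0036]
ee_rot: [-89.9, -0.0, -95.4]
contact_force: [0.9, 0.4, 2.9]
width: 0.0004
```

```bash
python3 -m jog '[[0,-15,0,0,0,0],[0,-20,0,0,0,0],[0,-10,10,0,0,0],[0,0,20,0,0,0],[0,0,0,0,0,0],[0,0,0,0,0,0],[0,0,0,0,0,0]]' 1; python3 - <<'E'
from h import *
plan(.598,.2405,-.008,-95.5,2,1)
E
```

```text
time: 24.7
tcp_pos: [0.5962, 0.2406, 0.0482]
ee_rot: [-90.0, -0.0, -95.4]
contact_force: [0.5, 0.4, -0.8]
width: 0.0628
rows 2 [[-0.1,28.1,0.9,0,0.001,0.0],[0,28.1,0.9,0,0,0.001]]
```

```bash
python3 -m jog '[[0,0,1.8,0,0,0],[0,0,0,0,0,0],[0,10,0,0,0,0],[0,20,0,0,0,0],[0,16,0,0,0,0],[0,10,0,0,0,0],[0,0,0,0,0,0],[0,0,0,0,0,0]]'; python3 -m jog '[[0,0,0,0,0,0],[0,0,0,0,0,0],[0,0,0,0,0,0],[0,0,0,0,0,0],[0,0,0,0,0,0]]' -1 20;  python3 -m jog '[[0,0,0,0,0,0],[0,0,0,0,0,0]]';  python3 -m jog '[[0,0,0,0,0,0],[0,0,0,0,0,0]]'
```

```text
time: 25.7
tcp_pos: [0.5997, 0.2406, -0.0072]
ee_rot: [-89.9, -0.0, -95.4]
contact_force: [0.8, 0.4, 0.1]
width: 0.087
time: 26.32
tcp_pos: [0.5993, 0.2407, -0.0073]
ee_rot: [-89.9, 0.0, -95.4]
contact_force: [-1.3, 0.9, 1.3]
width: 0.0451
time: 26.58
tcp_pos: [0.6053, 0.2408, -0.007]
ee_rot: [-89.2, 0.2, -95.5]
contact_force: [8.5, 0.3, -7.2]
width: 0.0271
time: 26.82
tcp_pos: [0.6051, 0.2408, -0.007]
ee_rot: [-89.3, 0.2, -95.5]
contact_force: [8.8, 0.3, -6.5]
width: 0.0274
```

```bash
python3 - <<'E'
from bench import *
from h import *
b=snapshot("wrist")["color"][:,:,::-1]
g=(255*(b[190:410,180:450]/255.)**.5).astype(np.uint8);cv2.imwrite("pics/w12.png",cv2.resize(g,None,fx=2.6,fy=2.6,interpolation=2))
a=snapshot("scene")["color"][130:270,280:430,::-1];g=(255*(a/255.)**.5).astype(np.uint8);cv2.imwrite("pics/s12.png",cv2.resize(g,None,fx=4.2,fy=4.2,interpolation=2))
E
```

```text
(no output)
```

View pics/w12.png

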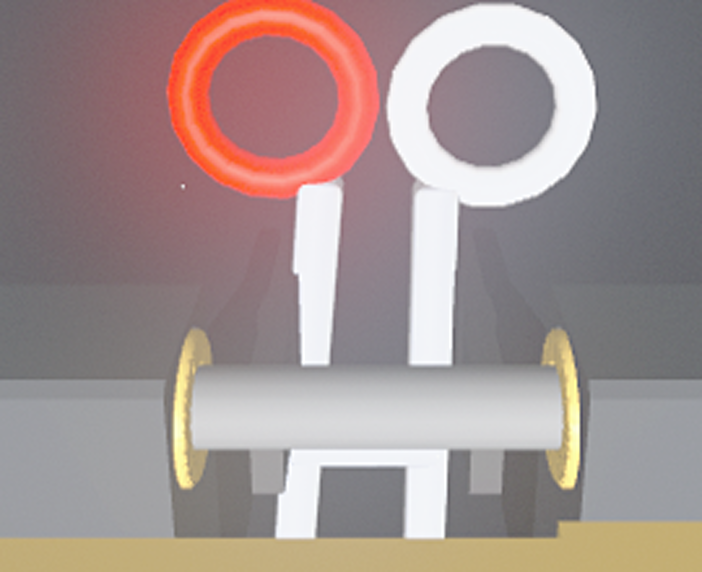

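View pics/s12.png

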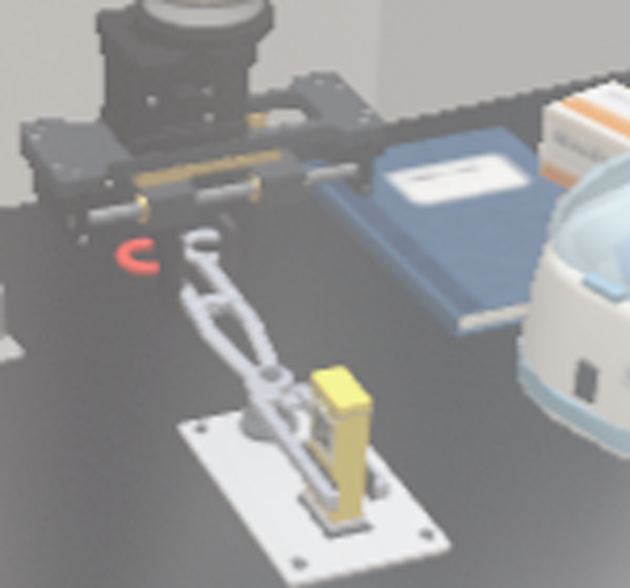

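```bash
python3 -m jog '[[0,0,0,0,0,0],[0,0,0,0,0,0],[0,0,0,0,0,0],[0,0,0,0,0,0]]' 0.6;  python3 - <<'E'
from bench import *
from h import *
s=read_state();print(s["width"],s["tcp_pos"],s["contact_force"]);np.save("st12.npy",[*s["tcp_pos"],*s["ee_rot"]])
b=snapshot("wrist")["color"][:,:,::-1];cv2.imwrite("pics/w13raw.png",b)
g=(255*(b[190:410,180:450]/255.)**.5).astype(np.uint8);cv2.imwrite("pics/w13.png",cv2.resize(g,None,fx=2.6,fy=2.6,interpolation=2))
E
```

```text
time: 27.42
tcp_pos: [0.5985, 0.2403, -0.0075]
ee_rot: [-90.0, -0.0, -95.4]
contact_force: [0.2, -0.9, 0.4]
width: 0.0593
0.05931344190820958 [ 0.5985078   0.24030139 -0.00746515] [ 0.24032049 -0.89447397  0.43987961]
```

View pics/w13.png

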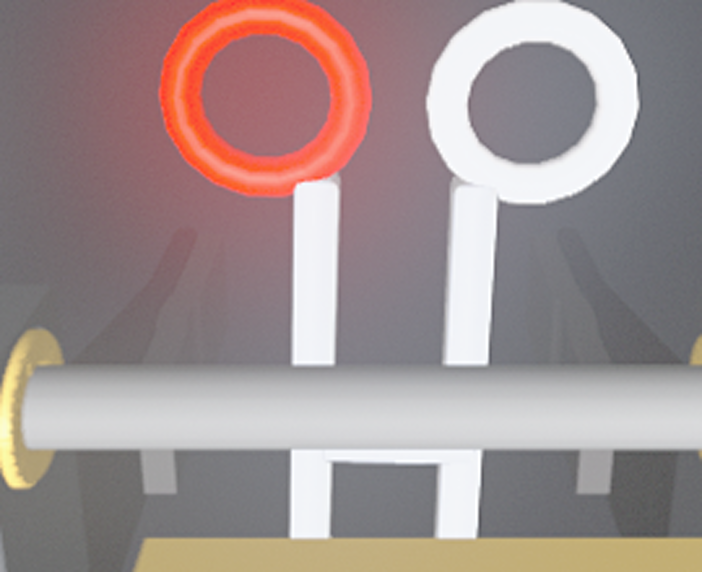

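```bash
python3 -m jog '[[0,-15,0,0,0,0],[0,-25,0,0,0,0],[0,-25,0,0,0,0],[0,0,0,0,0,0],[0,0,0,0,0,0]]';  python3 - <<'E'
from bench import *
from h import *
s=read_state();print(s["tcp_pos"],s["ee_rot"])
p=snapshot("wrist");c=cam(p,s);im=p["color"][:,:,::-1].copy()
pv=np.array([.587,.128]);ex=np.array([.9954,-.0958]);ey=np.array([.0958,.9954])
for a,b,z in((0,0,.038),(-.0153,.113,.036),(.0153,.113,.036),(-.044,.0214,.006),(.044,.0214,.006)):
    u=proj(c,[*(pv+a*ex+b*ey),z])[0];print(u);cv2.circle(im,tuple(int(v) for v in u),3,(0,255,0),1)
cv2.imwrite("pics/w14.png",im)
E
```

```text
time: 28.1
tcp_pos: [0.5987, 0.2404, 0.0575]
ee_rot: [-89.9, -0.0, -95.4]
contact_force: [-0.2, 0.1, -0.8]
width: 0.0694
[0.5987381  0.24038538 0.05752433] [-8.99175290e+01 -2.63577911e-02 -9.54374832e+01]
[323.47276357 406.80821332]
[299.71252956 261.11567582]
[347.66027999 261.16917771]
[268.29861032 354.65480326]
[378.70026351 354.69967756]
```

View pics/w14.png

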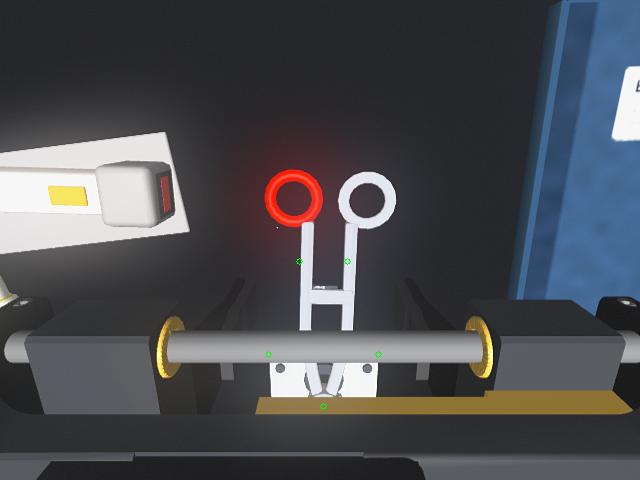

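```bash
python3 - <<'E'
from h import *
plan(.42,.285,.16,-6.4)
E
```

```text
rows 10 [[-3,-10,-18,0,-0.155,0.0],[-5,-10,-18,0,-0.155,0.0],[-8,-10,-16,0,-0.156,0.0],[-11,-10,-15,0,-0.155,0.0],[-13,-11,-13,0,-0.156,0.0],[-15,-10,-11,0,-0.155,0.0],[-16,-11,-9,0,-0.156,0.0],[-17,-10,-6,0,-0.155,0.0],[-18,-11,-3,0,-0.156,0.0],[-19,-10,-1,0.001,-0.155,0.0]]
```

```bash
python3 -m jog '[[-3,-10,-18,0,-0.155,0],[-5,-10,-18,0,-0.155,0],[-8,-10,-16,0,-0.156,0],[-11,-10,-15,0,-0.155,0],[-13,-11,-13,0,-0.156,0],[-15,-10,-11,0,-0.155,0],[-16,-11,-9,0,-0.156,0],[-17,-10,-6,0,-0.155,0],[-18,-11,-3,0,-0.156,0],[-19,-10,-1,0,-0.155,0]]' 0.6; python3 -m jog '[[0,0,0,0,0,0],[0,0,0,0,0,0]]';  python3 - <<'E'
from bench import *
from h import *
s=read_state();print(s["tcp_pos"],s["ee_rot"]);np.save("st15.npy",[*s["tcp_pos"],*s["ee_rot"]])
p=snapshot("wrist");c=cam(p,s);cv2.imwrite("pics/w15.png",p["color"][:,:,::-1])
print([(d["score"],d["bbox"]) for d in trace("scanner","wrist")])
E
```

```text
time: 29.4
tcp_pos: [0.4192, 0.2846, 0.1595]
ee_rot: [-90.1, 0.0, -6.1]
contact_force: [0.6, -0.3, 0.5]
width: 0.0695
time: 29.65
tcp_pos: [0.4208, 0.2847, 0.1596]
ee_rot: [-90.0, -0.1, -6.5]
contact_force: [-0.6, -0.5, -0.4]
width: 0.0698
[0.42083125 0.28467341 0.15961822] [-90.03013941  -0.10194685  -6.52864428]
[(0.7, [320.3, 170.5, 38.4, 128.1])]
```

View pics/w15.png

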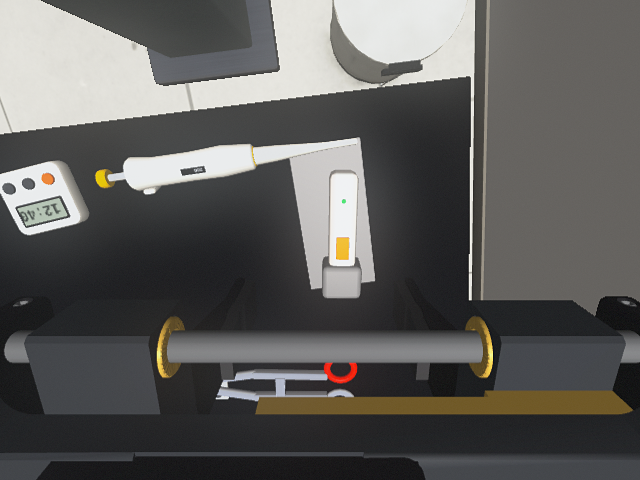

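```bash
python3 - <<'E'
from bench import *
from h import *
v=np.load("st15.npy");s=dict(tcp_pos=v[:3],ee_rot=v[3:])
p=snapshot("wrist");c=cam(p,s)
im=cv2.imread("pics/w15.png");cv2.imwrite("pics/w15b.png",cv2.resize(im[130:310,270:400],None,fx=3.3,fy=3.3,interpolation=2))
E
```

```text
(no output)
```

View pics/w15b.png

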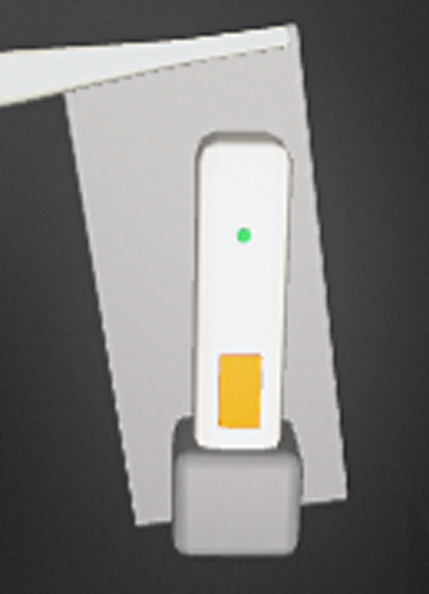

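```bash
python3 - <<'E'
from bench import *
from h import *
v=np.load("st15.npy");s=dict(tcp_pos=v[:3],ee_rot=v[3:])
p=snapshot("wrist");c=cam(p,s)
f=lambda q,z:back(c,np.array(q)/3.3+[270,130],z).round(4)
k=f([(244.5,160),(237.5,440),(246,138)],.035);h=f([(237,553),(175,500),(300,500)],.039);print(k,h)
e=f([(198,160),(291,160),(194,440),(281,440)],.035);print(e)
for a,b in((0,1),):d=k[b]-k[a];print(np.degrees(np.arctan2(d[1],d[0])))
for a,b in((0,2),(1,3)):d=e[b]-e[a];print(np.degrees(np.arctan2(d[1],d[0])))
m=f([(66,95),(136,524),(346,498),(298,28)],.003);print("mat",m)
d=m[1]-m[0];print(np.degrees(np.arctan2(d[1],d[0])));d=m[2]-m[3];print(np.degrees(np.arctan2(d[1],d[0])))
E
```

```text
[[0.3838 0.3054 0.035 ]
 [0.4637 0.2957 0.035 ]
 [0.378  0.3064 0.035 ]] [[0.4975 0.292  0.039 ]
 [0.4786 0.2759 0.039 ]
 [0.4827 0.3118 0.039 ]]
[[0.3824 0.2931 0.035 ]
 [0.3852 0.3178 0.035 ]
 [0.4622 0.2832 0.035 ]
 [0.4651 0.3082 0.035 ]]
-6.9219346089977725
-7.07198926592701
-6.851256230440942
mat [[0.3639 0.257  0.003 ]
 [0.5021 0.2602 0.003 ]
 [0.5005 0.3288 0.003 ]
 [0.3529 0.3254 0.003 ]]
1.3264380469485841
1.3195881115593475
```

```bash
python3 - <<'E'
from h import *
plan(.436,.2994,.05,-6.95)
E
```

```text
rows 3 [[4,37,6,0,0.003,0.0],[5,36,5,0,0.003,0.001],[4,37,6,0.001,0.002,0.0]]
```

```bash
python3 -m jog '[[4,37,6,0,0.003,0],[5,36,5,0,0.003,0],[4,37,5,0,0.002,0],[0,0,0,0,0,0],[0,0,0,0,0,0]]'; python3 - <<'E'
from h import *
plan(.436,.2994,-.0135,-6.95,1,1)
E
```

```text
time: 30.48
tcp_pos: [0.4358, 0.2991, 0.0509]
ee_rot: [-90.0, -0.1, -6.9]
contact_force: [0.5, 0.4, -0.2]
width: 0.0696
rows 1 [[0,64.4,0.3,0,0.001,0.002]]
```

```bash
python3 -m jog '[[0,25,0,0,0,0.001],[0,20,0.3,0,0,0],[0,12,0,0,0,0],[0,6,0,0,0,0],[0,0,0,0,0,0],[0,0,0,0,0,0]]'; python3 -m jog '[[0,0,0,0,0,0],[0,0,0,0,0,0],[0,0,0,0,0,0],[0,0,0,0,0,0],[0,0,0,0,0,0],[0,0,0,0,0,0]]' -1 25
```

```text
time: 31.22
tcp_pos: [0.4359, 0.2996, -0.0121]
ee_rot: [-90.0, -0.1, -6.9]
contact_force: [-0.5, 0.2, -1.0]
width: 0.0694
time: 31.98
tcp_pos: [0.4355, 0.2994, -0.0127]
ee_rot: [-90.0, -0.1, -6.9]
contact_force: [0.1, 0.7, -0.2]
width: 0.0258
```

```bash
python3 -m jog '[[0,-15,0,0,0,0],[0,-30,0,0,0,0],[0,0,0,0,0,0]]'; python3 - <<'E'
from h import *
plan(.4277,.0579,.0265,-5.5)
E
```

```text
time: 32.35
tcp_pos: [0.4372, 0.3002, 0.0347]
ee_rot: [-89.9, -0.3, -6.9]
contact_force: [0.7, -0.0, -1.7]
width: 0.0261
rows 5 [[4,2,-48,0,-0.005,0.001],[4,1,-48,-0.001,-0.005,0.001],[3,2,-49,0,-0.005,0.001],[3,1,-48,-0.001,-0.004,0.001],[3,2,-49,0,-0.005,0.002]]
```

```bash
python3 -m jog '[[3,0,-35,0,-0.005,0.001],[4,1,-48,0,-0.005,0.001],[4,2,-49,0,-0.005,0.001],[3,2,-48,0,-0.005,0.001],[2,2,-35,0,-0.005,0],[1,0,-18,0,0,0],[0,0,-8,0,0,0],[0,0,0,0,0,0],[0,0,0,0,0,0]]'; python3 - <<'E'
from bench import *
from h import *
plan(.4277,.0579,.0245,-5.5,1,1)
s=read_state();np.save("st16.npy",[*s["tcp_pos"],*s["ee_rot"]]);p=snapshot("wrist");cv2.imwrite("pics/w16.png",p["color"][:,:,::-1])
for n in("top","scene"):cv2.imwrite(f"pics/{n}16.png",snapshot(n)["color"][:,:,::-1])
a=cv2.imread("pics/top16.png")[140:320,210:380];b=cv2.imread("pics/scene16.png")[150:330,230:430]
cv2.imwrite("pics/ts16.png",np.hstack([cv2.resize(a,None,fx=2.2,fy=2.2),cv2.resize(b,None,fx=2.2,fy=2.2)])[:, :800])
E
```

```text
time: 33.48
tcp_pos: [0.4262, 0.0586, 0.0253]
ee_rot: [-90.0, 0.2, -5.4]
contact_force: [0.6, -1.2, -0.9]
width: 0.0259
rows 1 [[1.5,0.8,-0.6,0,0.002,-0.003]]
```

View pics/w16.png

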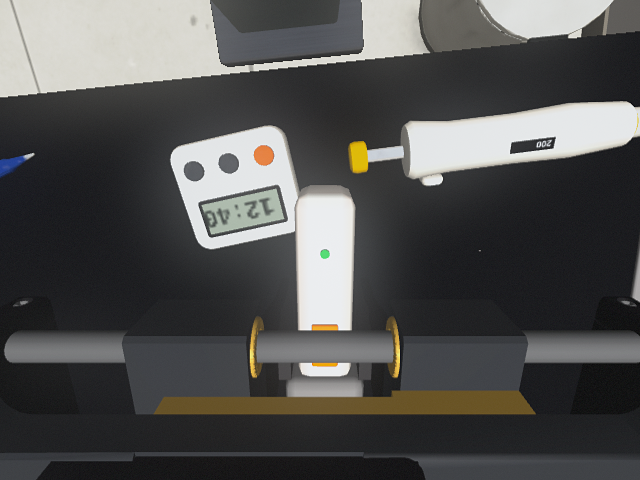

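View pics/ts16.png

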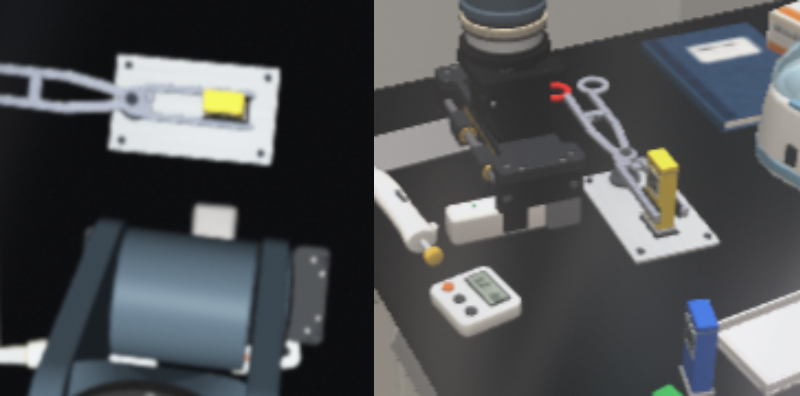

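```bash
python3 - <<'E'
from bench import *
from h import *
p=snapshot("top");c=cam(p);a=cv2.imread("pics/top16.png")
m=((a[:,:,2]>150)&(a[:,:,1]>150)&(a[:,:,0]<100)).astype(np.uint8);m[:150]=0;m[240:]=0;m[:,:290]=0;m[:,340:]=0
ys,xs=np.nonzero(m);print(m.sum(),back(c,(xs.mean(),ys.mean()),.082))
r=cv2.minAreaRect(np.c_[xs,ys].astype(np.float32));print(r)
q=cv2.boxPoints(r);print(back(c,q,.082).round(4))
# head front in top
h=np.array([[193,205],[237,209],[215,206]])/2.2+[210,140];print("head front",back(c,h,.076))
E
```

```text
133 [[0.57622406 0.04303597 0.082     ]]
((311.693115234375, 186.68276977539062), (16.9412784576416, 8.553685188293457), 4.763641834259033)
[[0.5694 0.06   0.082 ]
 [0.5854 0.0587 0.082 ]
 [0.5826 0.0272 0.082 ]
 [0.5667 0.0286 0.082 ]]
head front [[0.48952265 0.07005252 0.076     ]
 [0.48606052 0.0325619  0.076     ]
 [0.48864275 0.05129828 0.076     ]]
```

```bash
python3 -m jog '[[0.5,0.8,-0.5,0,0,-0.002],[0,0,0,0,0,0],[0,0,0,0,0,0],[0,0,0,0,0,0],[0,0,0,0,0,0],[0,0,0,0,0,0],[0,0,0,0,0,0],[0,0,0,0,0,0],[0,0,0,0,0,0],[0,0,0,0,0,0]]'; python3 -m jog '[[0,0,0,0,0,0],[0,0,0,0,0,0],[0,0,0,0,0,0],[0,0,0,0,0,0],[0,0,0,0,0,0]]'; python3 - <<'E'
from h import *
plan(.4355,.2994,.01,-6.9)
E
```

```text
time: 34.92
tcp_pos: [0.4267, 0.0574, 0.0245]
ee_rot: [-90.0, 0.1, -5.4]
contact_force: [-0.4, 0.7, -1.5]
width: 0.026
time: 35.55
tcp_pos: [0.4267, 0.0574, 0.0245]
ee_rot: [-90.0, 0.1, -5.4]
contact_force: [0.1, 0.5, -1.7]
width: 0.0257
rows 5 [[-3,3,48,0,0.005,-0.0],[-3,3,48,0,0.005,-0.0],[-3,3,49,0,0.005,-0.0],[-4,3,48,0,0.005,-0.001],[-4,2,49,0,0.006,-0.0]]
```

```bash
python3 -m jog '[[-3,0,35,0,0.005,0],[-3,0,48,0,0.005,0],[-3,0,48,0,0.005,0],[-4,1,48,0,0.005,0],[-3,2,36,0,0.006,0],[-1,3,18,0,0,0],[0,2,8,0,0,0],[0,0,0,0,0,0],[0,0,0,0,0,0]]'; python3 - <<'E'
from h import *
plan(.4355,.2994,-.012,-6.9,2,1)
E
```

```text
time: 36.67
tcp_pos: [0.4352, 0.2976, 0.0164]
ee_rot: [-90.1, 0.1, -7.0]
contact_force: [-0.4, 0.2, -1.5]
width: 0.0257
rows 2 [[0,14.2,0.9,0,-0.001,-0.001],[0.1,14.2,0.9,0.001,-0.001,-0.001]]
```

```bash
python3 -m jog '[[0,12,0.8,0,0,-0.001],[0,10,0.5,0,0,0],[0,5,0,0,0,0],[0,1,0,0,0,0],[0,0,0,0,0,0]]';python3 -m jog '[[0,0.8,0,0,0,0],[0,0,0,0,0,0]]'; python3 -m jog '[[0,0,0,0,0,0],[0,0,0,0,0,0],[0,0,0,0,0,0],[0,0,0,0,0,0],[0,-30,0,0,0,0],[0,-40,0,0,0,0],[0,-30,0,0,0,0]]' 0.5; python3 - <<'E'
from h import *
plan(.5675,.243,.045,-95.5)
E
```

```text
time: 37.3
tcp_pos: [0.4356, 0.3002, -0.0116]
ee_rot: [-90.0, 0.0, -6.9]
contact_force: [-0.0, -0.5, -2.0]
width: 0.0256
time: 37.55
tcp_pos: [0.4357, 0.3002, -0.0121]
ee_rot: [-90.0, -0.0, -6.9]
contact_force: [-0.5, 0.2, -1.8]
width: 0.0261
time: 38.42
tcp_pos: [0.4358, 0.3002, 0.0891]
ee_rot: [-90.0, -0.0, -6.9]
contact_force: [0.7, 0.4, -0.4]
width: 0.0652
rows 10 [[14,4,-4,0,0.155,0.0],[14,4,-2,0,0.155,0.0],[14,5,0,0,0.155,0.0],[14,4,3,0,0.154,0.0],[14,5,5,0,0.155,0.0],[13,4,7,0,0.154,0.0],[12,5,8,0,0.155,0.0],[10,4,10,0,0.154,-0.0],[8,5,12,0,0.155,-0.0],[7,4,12,-0.001,0.154,-0.0]]
```

```bash
python3 -m jog '[[15,0,-4,0,0.155,0],[15,0,-2,0,0.155,0],[15,2,0,0,0.155,0],[15,3,3,0,0.154,0],[15,4,5,0,0.155,0],[14,6,7,0,0.154,0],[13,6,9,0,0.155,0],[11,6,11,0,0.154,0],[9,6,13,0,0.155,0],[7,6,14,0,0.154,0]]' -1; python3 -m jog '[[0,0,0,0,0,0],[0,0,0,0,0,0]]'; python3 - <<'E'
from bench import *
from h import *
plan(.5789,.2423,.012,-95.5,2,1)
cv2.imwrite("pics/w17.png",snapshot("wrist")["color"][:,:,::-1])
E
```

```text
time: 39.67
tcp_pos: [0.5781, 0.2377, 0.0484]
ee_rot: [-90.0, -0.0, -95.8]
contact_force: [-0.2, 0.3, -0.2]
width: 0.0004
time: 39.92
tcp_pos: [0.5769, 0.2381, 0.0486]
ee_rot: [-90.1, -0.0, -95.4]
contact_force: [-0.1, -0.2, 1.1]
width: 0.0006
rows 2 [[-2.2,18.3,0.8,0.001,0.001,0.0],[-2.2,18.3,0.8,0,0.001,0.0]]
```

View pics/w17.png

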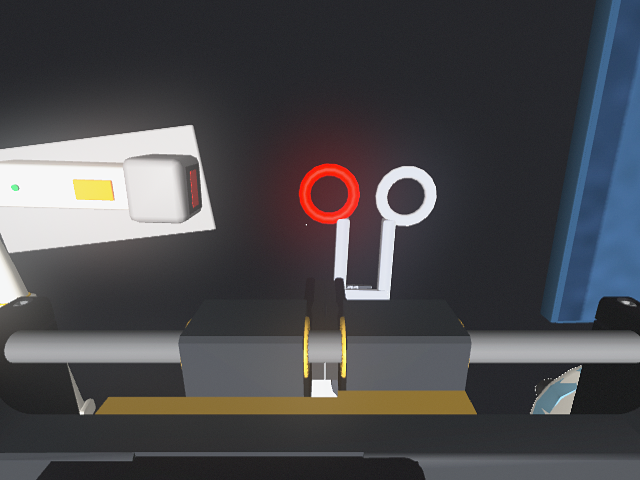

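```bash
python3 -m jog '[[-3,0,2.5,0,0,0],[-1,15,1,0,0,0],[0,15,0,0,0,0],[0,5,0,0,0,0],[0,0,0,0,0,0]]'; python3 -m jog '[[0,3,0,0,0,0],[0,1,0,0,0,0],[0,0,0,0,0,0]]'; python3 -m jog '[[0,1.5,0,0,0,0],[0,1.5,0,0,0,0],[0,0,0,0,0,0]]'; python3 -m jog '[[0,1,0,0,0,0],[0,1,0,0,0,0],[0,0,0,0,0,0]]'; python3 - <<'E'
from bench import *
from h import *
cv2.imwrite("pics/w18.png",snapshot("wrist")["color"][:,:,::-1])
E
```

```text
time: 40.6
tcp_pos: [0.581, 0.2415, 0.0126]
ee_rot: [-90.1, -0.0, -95.5]
contact_force: [0.2, -0.2, 0.4]
width: 0.0006
time: 40.98
tcp_pos: [0.5818, 0.2417, 0.0099]
ee_rot: [-90.0, -0.0, -95.5]
contact_force: [0.1, 0.1, 0.5]
width: 0.0003
time: 41.35
tcp_pos: [0.5821, 0.2417, 0.0067]
ee_rot: [-89.9, 0.0, -95.5]
contact_force: [2.0, -0.0, -1.4]
width: 0.0007
time: 41.72
tcp_pos: [0.5821, 0.2417, 0.0046]
ee_rot: [-90.0, -0.0, -95.5]
contact_force: [-0.1, -0.4, 1.0]
width: 0.0005
```

View pics/w18.png

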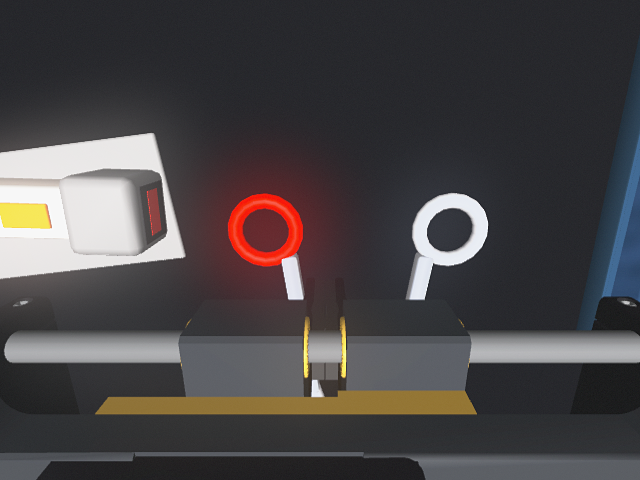

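```bash
python3 -m jog '[[0,-20,0,0,0,0],[0,-40,0,0,0,0],[0,-30,0,0,0,0]]'; python3 - <<'E'
from bench import *
from h import *
a=snapshot("scene")["color"][150:290,250:450,::-1];cv2.imwrite("pics/s18.png",cv2.resize(a,None,fx=3.5,fy=3.5,interpolation=2))
plan(.577,.0432,.10,-5.4)
E
```

```text
time: 42.15
tcp_pos: [0.5815, 0.2418, 0.0972]
ee_rot: [-90.0, 0.0, -95.5]
contact_force: [0.6, -0.2, 0.5]
width: 0.0007
rows 11 [[18,0,1,-0.001,-0.143,0.0],[18,0,-1,-0.001,-0.143,0.0],[18,0,-4,-0.001,-0.143,0.0],[17,0,-7,-0.001,-0.143,0.0],[16,0,-9,0,-0.143,0.0],[14,0,-11,0,-0.143,0.0],[13,0,-13,0,-0.143,0.001],[11,0,-15,-0.001,-0.143,0.001],[8,0,-16,-0.001,-0.143,0.0],[6,1,-17,0,-0.143,0.0],[4,0,-17,-0.001,-0.142,0.001]]
```

View pics/s18.png

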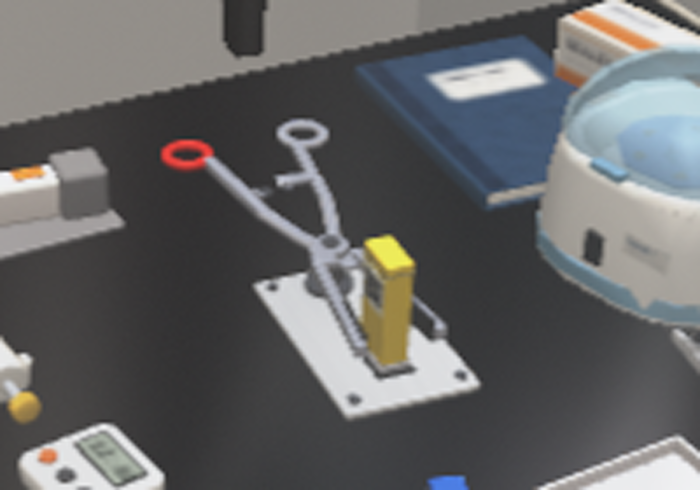

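```bash
python3 -m jog '[[20,-1,1,0,-0.157,0],[20,-1,-2,0,-0.157,0],[19,-1,-5,0,-0.157,0],[18,-1,-8,0,-0.157,0],[17,0,-10,0,-0.157,0],[15,0,-13,0,-0.157,0],[13,0,-15,0,-0.157,0],[10,0,-17,0,-0.157,0],[7,0,-18,0,-0.157,0],[5,0,-19,0,-0.157,0]]' 0.5; python3 -m jog '[[0,0,0,0,0,0],[0,0,0,0,0,0]]'; python3 - <<'E'
from bench import *
from h import *
s=read_state();plan(.577,.0432,.031,-5.4,3,1)
p=snapshot("wrist");cv2.imwrite("pics/w19.png",p["color"][150:300,220:480,::-1])
c=cam(p,s);a=p["color"].astype(int);m=((a[:,:,0]>170)&(a[:,:,1]>170)&(a[:,:,2]<90)).astype(np.uint8)
m=cv2.morphologyEx(m,cv2.MORPH_OPEN,np.ones((5,5)));ys,xs=np.nonzero(m);r=cv2.minAreaRect(np.c_[xs,ys].astype(np.float32));q=back(c,cv2.boxPoints(r),.082);print(r,q.round(4),q.mean(0))
E
```

```text
time: 43.45
tcp_pos: [0.5755, 0.0438, 0.0994]
ee_rot: [-90.0, 0.0, -5.2]
contact_force: [0.4, 0.2, -0.1]
width: 0.065
time: 43.7
tcp_pos: [0.576, 0.0448, 0.0991]
ee_rot: [-90.0, 0.0, -5.7]
contact_force: [0.2, -0.0, -0.3]
width: 0.0651
rows 3 [[0.4,22.7,-0.5,0,-0.002,-0.0],[0.4,22.7,-0.5,0,-0.001,-0.0],[0.4,22.7,-0.5,0,-0.002,-0.0]]
((326.9999694824219, 268.5), (51.99999237060547, 24.999996185302734), -0.0) [[0.5848 0.0283 0.082 ]
 [0.5679 0.0303 0.082 ]
 [0.5711 0.0624 0.082 ]
 [0.588  0.0612 0.082 ]] [0.57796172 0.04552844 0.082     ]
```

View pics/w19.png

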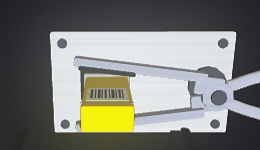

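```bash
python3 -m jog '[[1.5,20,-0.3,0,-0.003,0],[0,22,0,0,0,0],[0,15,0,0,0,0],[0,10,0,0,0,0],[0,0,0,0,0,0],[0,0,0,0,0,0]]'; python3 -m jog '[[0,0,0,0,0,0],[0,0,0,0,0,0],[0,0,0,0,0,0],[0,0,0,0,0,0],[0,0,0,0,0,0]]' -1 20
```

```text
time: 44.5
tcp_pos: [0.5782, 0.0438, 0.0322]
ee_rot: [-90.0, -0.1, -5.4]
contact_force: [0.3, -0.1, -0.2]
width: 0.0655
time: 45.12
tcp_pos: [0.5778, 0.0438, 0.0318]
ee_rot: [-90.0, -0.0, -5.4]
contact_force: [-0.1, 0.5, 0.7]
width: 0.0341
```

```bash
python3 -m jog '[[0,-20,0,0,0,0],[0,-40,0,0,0,0],[0,0,0,0,0,0]]'; python3 - <<'E'
from h import *
plan(.657,-.150,.075,2.3)
E
```

```text
time: 45.5
tcp_pos: [0.5802, 0.0435, 0.0944]
ee_rot: [-90.0, -0.4, -5.4]
contact_force: [-0.2, -0.2, -1.3]
width: 0.0345
rows 5 [[19,4,-37,0,-0.027,0.001],[18,4,-38,0,-0.027,0.001],[17,4,-38,0,-0.027,0.002],[16,4,-38,0,-0.026,0.001],[14,4,-39,0.001,-0.027,0.001]]
```

```bash
python3 -m jog '[[15,0,-28,0,-0.02,0],[18,2,-38,0,-0.027,0],[17,4,-38,0,-0.027,0],[16,4,-38,0,-0.026,0],[12,6,-30,0,-0.034,0],[6,4,-18,0,0,0],[0,0,0,0,0,0],[0,0,0,0,0,0]]'; python3 - <<'E'
from bench import *
from h import *
plan(.657,-.150,.0295,2.3,1,1)
a=snapshot("scene")["color"][220:380,320:500,::-1];cv2.imwrite("pics/s20.png",cv2.resize(a,None,fx=3.5,fy=3.5,interpolation=2))
E
```

```text
time: 46.5
tcp_pos: [0.6536, -0.148, 0.0713]
ee_rot: [-89.9, 0.1, 2.3]
contact_force: [-0.3, 0.6, -0.6]
width: 0.0341
rows 1 [[3.4,41.8,-2.2,-0.001,0,-0.002]]
```

View pics/s20.png

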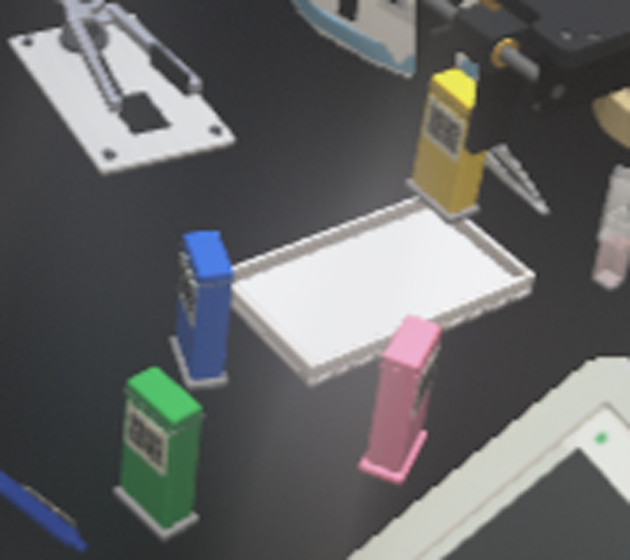

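```bash
python3 -m jog '[[2.5,12,-1.5,0,0,0],[0,14,0,0,0,0],[0,10,0,0,0,0],[0,4,0,0,0,0],[0,0,0,0,0,0],[0,0,0,0,0,0]]';python3 -m jog '[[0,1,0,0,0,0],[0,0,0,0,0,0]]'; python3 - <<'E'
from bench import *
from h import *
plan(.657,-.150,.0295,2.3,1,1)
E
```

```text
time: 47.3
tcp_pos: [0.6575, -0.1511, 0.0322]
ee_rot: [-90.0, -0.0, 2.3]
contact_force: [1.5, -0.6, -0.7]
width: 0.0343
time: 47.55
tcp_pos: [0.6572, -0.151, 0.031]
ee_rot: [-90.0, -0.0, 2.3]
contact_force: [0.6, 0.5, -0.4]
width: 0.0342
rows 1 [[-0.2,1.5,1.0,0,0,0.0]]
```

```bash
python3 -m jog '[[0,1.2,0,0,0,0],[0,0.8,0,0,0,0],[0,0,0,0,0,0]]';python3 -m jog '[[0,0,0,0,0,0],[0,0,0,0,0,0],[0,0,0,0,0,0],[0,-35,0,0,0,0],[0,-50,0,0,0,0],[0,0,0,0,0,0]]' 0.5; python3 - <<'E'
from bench import *
from h import *
cv2.imwrite("pics/w20.png",snapshot("wrist")["color"][:,:,::-1])
plan(.41,-.225,.15,8.7)
E
```

```text
time: 47.92
tcp_pos: [0.6572, -0.1509, 0.0289]
ee_rot: [-90.0, -0.0, 2.3]
contact_force: [0.3, 0.2, 0.1]
width: 0.0341
time: 48.68
tcp_pos: [0.6607, -0.1523, 0.1188]
ee_rot: [-90.3, -0.5, 2.3]
contact_force: [0.3, 0.4, -0.8]
width: 0.0653
rows 6 [[-42,-6,-11,0,-0.019,0.001],[-42,-6,-10,0.001,-0.019,0.001],[-42,-6,-9,0,-0.018,0.001],[-42,-5,-8,0.001,-0.019,0.0],[-43,-6,-7,0,-0.018,0.001],[-43,-5,-7,0.001,-0.019,0.0]]
```

View pics/w20.png

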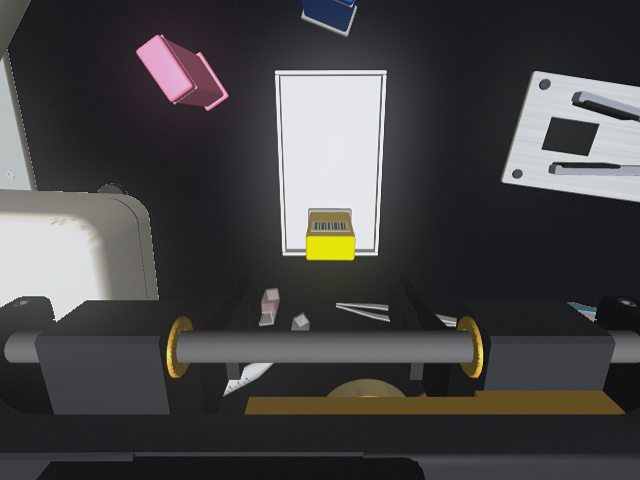

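```bash
python3 - <<'E'
from bench import *
from h import *
P={n:cam(snapshot(n)) for n in("top","scene")}
def tri(u,v):
    A=[]
    for c,q in((P["top"],u),(P["scene"],v)):
        M=c[0]@np.c_[c[1],c[2]];A+=[q[0]*M[2]-M[0],q[1]*M[2]-M[1]]
    X=np.linalg.svd(np.array(A))[2][-1];X=X[:3]/X[3];print(X.round(3),proj(P["top"],X)[0]-u,proj(P["scene"],X)[0]-v)
tri((503,260),(405,402));tri((530,180),(492,326))
E
```

```text
[ 0.438 -0.334  0.015] [-0.02928452  0.05151624] [ 0.06019114 -0.00577024]
[ 0.579 -0.343  0.119] [-0.99479284  1.55226862] [ 1.69328068 -0.37116841]
```

```bash
python3 -m jog '[[-30,-6,-8,0,-0.019,0],[-43,-6,-10,0,-0.019,0],[-43,-6,-9,0,-0.018,0],[-43,-5,-9,0,-0.019,0],[-43,-5,-8,0,-0.018,0],[-35,-4,-7,0,-0.019,0],[-18,0,-3,0,0,0],[0,0,0,0,0,0],[0,0,0,0,0,0]]'; python3 - <<'E'
from bench import *
from h import *
s=read_state();p=snapshot("wrist");c=cam(p,s);im=p["color"][:,:,::-1];cv2.imwrite("pics/w21.png",im)
u=proj(c,[.4267,-.232,.07])[0].astype(int);print(u)
M=im.max(2);m=(M>70).astype(np.uint8);roi=np.zeros_like(m);roi[max(u[1]-70,0):u[1]+60,max(u[0]-70,0):u[0]+70]=1
m=cv2.morphologyEx(m*roi,cv2.MORPH_CLOSE,np.ones((3,3)));k=cc(m,u);l,t,w,h=cv2.boundingRect(k.astype(np.uint8));print((l,t,w,h),k.sum())
r=fit([(c,k.astype(float),(max(l-12,0),max(t-12,0),w+24,h+24))],MAIL,(.4267,-.232,[0,.15,.3]));print(np.round([r[0]*1e3,r[1]*1e3,np.degrees(r[2]),r[3]],2))
plan(r[0],r[1],.025,np.degrees(r[2]),4,1)
E
```

```text
time: 49.95
tcp_pos: [0.4091, -0.2283, 0.1455]
ee_rot: [-90.0, -0.0, 8.7]
contact_force: [0.4, -0.8, 0.7]
width: 0.0652
[317 258]
(295, 223, 44, 48) 1968
[ 4.2600e+02 -2.3239e+02  9.5200e+00  6.0000e-02]
rows 4 [[4.0,30.1,-1.7,0,-0.003,0.0],[4.0,30.2,-1.7,0,-0.003,0.0],[3.9,30.1,-1.7,0,-0.004,0.0],[3.9,30.2,-1.6,0,-0.003,0.0]]
```

View pics/w21.png

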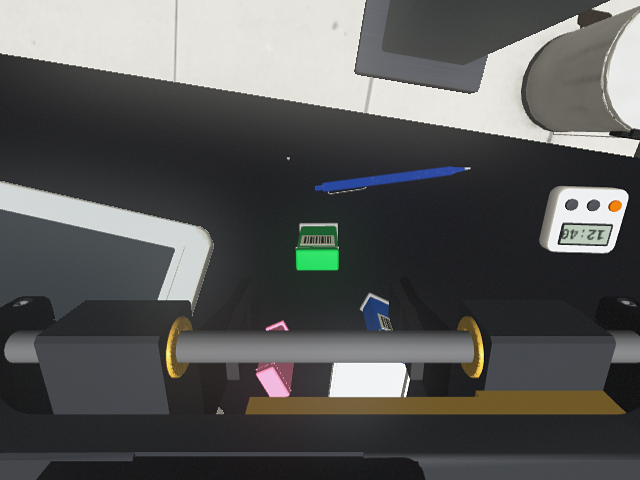

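```bash
python3 -m jog '[[6,25,-2,0,-0.004,0],[5,30,-2,0,-0.004,0],[4,30,-2,0,-0.004,0],[1,25,-1,0,-0.002,0],[0,10,0,0,0,0],[0,0,0,0,0,0],[0,0,0,0,0,0]]'; python3 - <<'E'
from h import *
plan(.426,-.2324,.025,9.5,1,1)
E
```

```text
time: 50.88
tcp_pos: [0.4257, -0.2329, 0.0265]
ee_rot: [-90.1, -0.1, 9.5]
contact_force: [0.6, 0.2, -0.3]
width: 0.0655
rows 1 [[0.4,1.5,0.4,0.001,0.001,0.001]]
```

```bash
python3 -m jog '[[0.4,0,0.3,0,0,0],[0,0,0,0,0,0],[0,0,0,0,0,0],[0,0,0,0,0,0],[0,0,0,0,0,0]]' -1 20; python3 -m jog '[[0,-25,0,0,0,0],[0,-45,0,0,0,0],[0,-10,0,0,0,0],[0,0,0,0,0,0]]'; python3 - <<'E'
from h import *
plan(.578,.0434,.09,-5.5)
E
```

```text
time: 51.5
tcp_pos: [0.4254, -0.2323, 0.0259]
ee_rot: [-90.0, -0.0, 9.5]
contact_force: [-0.5, 0.4, 1.1]
width: 0.0341
time: 52.0
tcp_pos: [0.4254, -0.2323, 0.106]
ee_rot: [-90.1, -0.0, 9.5]
contact_force: [-0.7, -0.3, -0.1]
width: 0.0338
rows 7 [[28,2,35,0,0.037,0.0],[27,2,36,0,0.038,0.0],[25,2,37,0,0.037,0.0],[24,2,38,0,0.038,0.0],[22,3,39,0,0.037,0.0],[21,2,40,0,0.038,0.0],[20,3,41,0.001,0.037,0.001]]
```

```bash
python3 -m jog '[[16,-14,20,0,0.03,0],[27,0,35,0,0.037,0],[26,0,37,0,0.037,0],[25,2,38,0,0.038,0],[23,5,39,0,0.037,0],[21,8,40,0,0.038,0],[17,10,34,0,0.045,0],[10,6,20,0,0,0],[0,0,0,0,0,0],[0,0,0,0,0,0]]'; python3 - <<'E'
from bench import *
from h import *
s=read_state();p=snapshot("wrist");c=cam(p,s);im=p["color"][:,:,::-1];cv2.imwrite("pics/w22.png",cv2.resize(im[150:350,200:460],None,fx=2.5,fy=2.5,interpolation=2))
plan(.5780,.0437,.033,-5.5,1,1)
E
```

```text
time: 53.25
tcp_pos: [0.5779, 0.0378, 0.0882]
ee_rot: [-90.0, 0.1, -5.5]
contact_force: [-0.4, 0.3, -0.8]
width: 0.0339
rows 1 [[-0.6,55.5,6.1,0.001,-0.001,-0.001]]
```

View pics/w22.png

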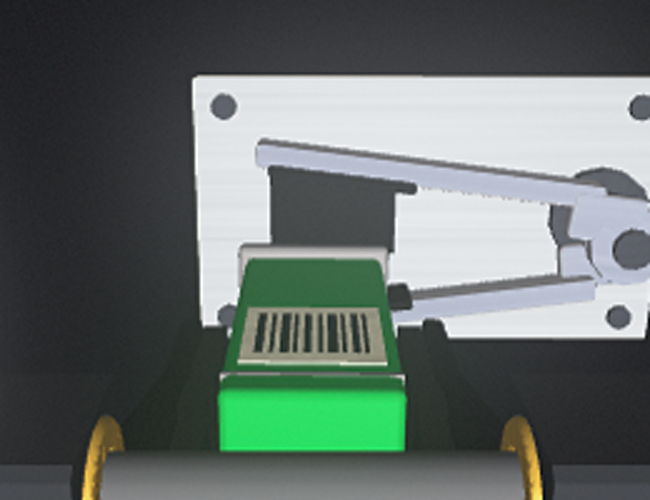

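```bash
python3 -m jog '[[-0.5,5,5.5,0,0,0],[0,15,0,0,0,0],[0,15,0,0,0,0],[0,10,0,0,0,0],[0,6,0,0,0,0],[0,2,0,0,0,0],[0,0,0,0,0,0],[0,0,0,0,0,0]]'; python3 - <<'E'
from h import *
plan(.578,.0437,.032,-5.5,1,1)
E
```

```text
time: 54.3
tcp_pos: [0.5792, 0.0441, 0.0362]
ee_rot: [-90.0, -0.1, -5.5]
contact_force: [-0.5, -1.0, -0.9]
width: 0.0341
rows 1 [[-1.1,4.2,-0.6,0,0,0.001]]
```

```bash
python3 -m jog '[[-0.7,2,0,0,0,0],[0,1.5,0,0,0,0],[0,0.7,0,0,0,0],[0,0,0,0,0,0]]'; python3 -m jog '[[0,0,0,0,0,0],[0,0,0,0,0,0],[0,0,0,0,0,0],[0,-40,0,0,0,0],[0,-50,0,0,0,0],[0,0,0,0,0,0]]' 0.5; python3 - <<'E'
from bench import *
from h import *
plan(.598,.2405,.06,-95.5)
im=snapshot("wrist")["color"][:,:,::-1];cv2.imwrite("pics/w23.png",cv2.resize(im[130:330,200:460],None,fx=2.5,fy=2.5,interpolation=2))
E
```

```text
time: 54.8
tcp_pos: [0.5781, 0.0443, 0.0319]
ee_rot: [-90.0, -0.0, -5.5]
contact_force: [-1.2, 0.6, 4.2]
width: 0.0338
time: 55.55
tcp_pos: [0.5815, 0.0439, 0.1254]
ee_rot: [-90.0, -0.5, -5.5]
contact_force: [-0.6, 0.4, -0.1]
width: 0.0649
rows 11 [[0,6,18,-0.001,0.143,0.001],[-3,6,18,-0.001,0.143,0.001],[-5,6,17,-0.001,0.143,0.001],[-8,6,16,0,0.143,0.001],[-10,6,15,0,0.143,0.001],[-12,6,13,-0.001,0.143,0.001],[-14,6,12,0,0.143,0.0],[-15,6,9,-0.001,0.143,0.001],[-16,6,7,0,0.142,0.0],[-17,6,5,-0.001,0.143,0.001],[-19,5,3,0,0.142,0.0]]
```

View pics/w23.png

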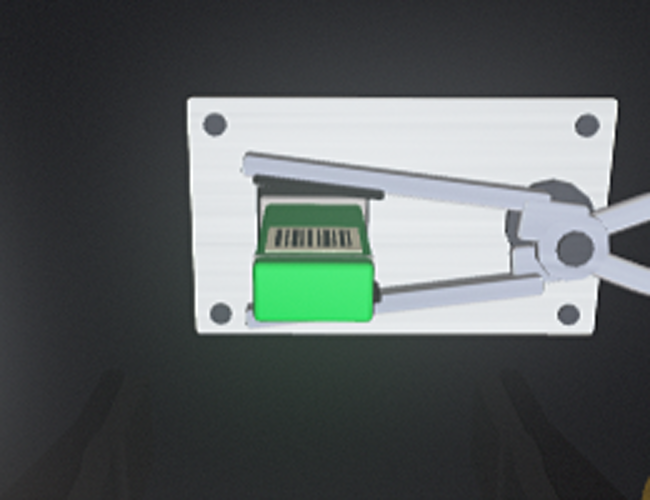

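```bash
python3 -m jog '[[0,0,20,0,0.157,0],[-3,0,20,0,0.157,0],[-6,2,19,0,0.157,0],[-9,4,18,0,0.157,0],[-11,6,16,0,0.157,0],[-14,8,14,0,0.157,0],[-16,9,12,0,0.157,0],[-17,10,9,0,0.157,0],[-18,10,6,0,0.157,0],[-19,8,4,0,0.157,0]]' 1; python3 -m jog '[[0,5,0,0,0,0],[0,0,0,0,0,0],[0,0,0,0,0,0]]'; python3 - <<'E'
from bench import *
from h import *
plan(.598,.2405,-.008,-95.5,1,1)
E
```

```text
time: 56.85
tcp_pos: [0.5978, 0.2404, 0.0619]
ee_rot: [-90.2, -0.1, -95.7]
contact_force: [-0.0, -0.5, -0.6]
width: 0.0867
time: 57.22
tcp_pos: [0.5994, 0.2392, 0.0593]
ee_rot: [-90.0, -0.0, -95.4]
contact_force: [-0.2, 0.3, 0.4]
width: 0.0873
rows 1 [[-1.2,67.3,-1.5,0.001,0.001,0.001]]
```

```bash
python3 -m jog '[[-1,20,-1,0,0,0],[0,25,0,0,0,0],[0,15,0,0,0,0],[0,7,0,0,0,0],[0,0,0,0,0,0],[0,0,0,0,0,0]]'; python3 -m jog '[[0,0,0,0,0,0],[0,0,0,0,0,0],[0,0,0,0,0,0],[0,0,0,0,0,0],[0,0,0,0,0,0],[0,0,0,0,0,0]]' -1 15;  python3 -m jog '[[0,0,0,0,0,0]]';  python3 -m jog '[[0,0,0,0,0,0],[0,0,0,0,0,0]]'
```

```text
time: 57.98
tcp_pos: [0.5994, 0.2414, -0.0067]
ee_rot: [-89.9, 0.0, -95.4]
contact_force: [-0.8, 0.4, -0.6]
width: 0.0873
time: 58.72
tcp_pos: [0.6015, 0.2415, -0.0072]
ee_rot: [-89.7, 0.1, -95.5]
contact_force: [7.6, -0.3, -5.8]
width: 0.0352
time: 58.85
tcp_pos: [0.6042, 0.2416, -0.0071]
ee_rot: [-89.4, 0.2, -95.5]
contact_force: [7.6, 0.9, -6.0]
width: 0.0297
time: 59.1
tcp_pos: [0.604, 0.2416, -0.0071]
ee_rot: [-89.4, 0.2, -95.5]
contact_force: [7.7, 0.2, -4.9]
width: 0.0302
```

```bash
python3 -m jog '[[0,0,0,0,0,0],[0,0,0,0,0,0],[0,0,0,0,0,0],[0,0,0,0,0,0],[0,-20,0,0,0,0],[0,-35,0,0,0,0],[0,-20,0,0,0,0],[0,0,0,0,0,0]]' 0.6;  python3 - <<'E'
from bench import *
from h import *
s=read_state()
b=snapshot("wrist")["color"][:,:,::-1];cv2.imwrite("pics/w24.png",b)
a=snapshot("scene")["color"][130:270,280:430,::-1];cv2.imwrite("pics/s24.png",cv2.resize(a,None,fx=4,fy=4,interpolation=2))
plan(.42,.285,.16,-6.7)
E
```

```text
time: 60.1
tcp_pos: [0.6003, 0.2417, 0.0702]
ee_rot: [-89.7, 0.1, -95.4]
contact_force: [1.4, 0.7, 0.4]
width: 0.0696
rows 10 [[-3,-9,-18,0,-0.155,-0.0],[-5,-9,-18,0,-0.155,-0.0],[-8,-9,-16,0,-0.155,-0.0],[-11,-9,-15,0,-0.155,-0.0],[-13,-9,-13,0,-0.155,-0.0],[-15,-9,-11,0,-0.155,-0.0],[-16,-10,-9,0,-0.155,-0.0],[-17,-9,-6,0,-0.155,-0.0],[-18,-10,-4,0,-0.154,-0.0],[-18,-9,-1,0,-0.155,-0.001]]
```

View pics/w24.png

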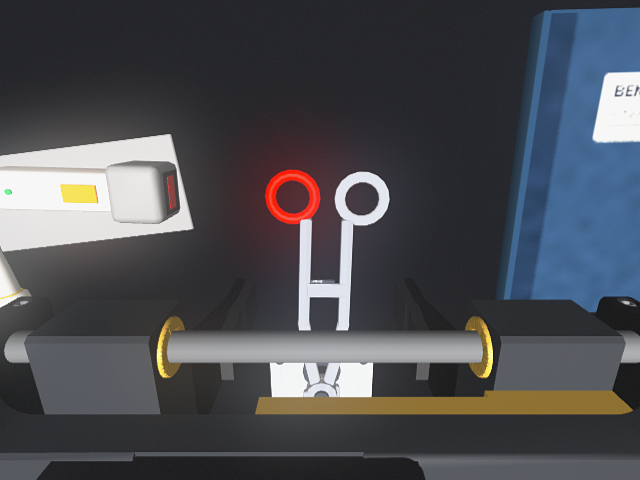

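View pics/s24.png

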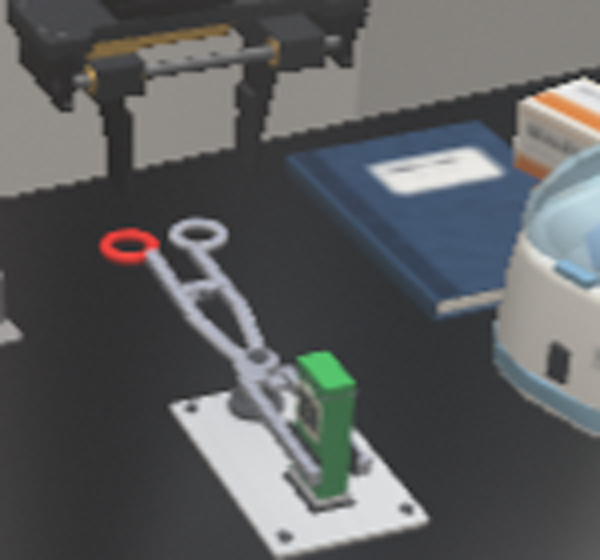

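Locked, with the green mailer gripped. Next I look at the scanner, which may have moved.

```bash
python3 -m jog '[[-3,-9,-18,0,-0.155,0],[-5,-9,-18,0,-0.155,0],[-8,-9,-16,0,-0.155,0],[-11,-9,-15,0,-0.155,0],[-13,-9,-13,0,-0.155,0],[-15,-9,-11,0,-0.155,0],[-16,-10,-9,0,-0.155,0],[-17,-9,-6,0,-0.155,0],[-18,-10,-4,0,-0.154,0],[-18,-9,-1,0,-0.155,0]]'; python3 -m jog '[[0,0,0,0,0,0],[0,0,0,0,0,0]]';  python3 - <<'E'
from bench import *
from h import *
s=read_state();np.save("st25.npy",[*s["tcp_pos"],*s["ee_rot"]])
p=snapshot("wrist");c=cam(p,s);im=p["color"][:,:,::-1];cv2.imwrite("pics/w25.png",im)
cv2.imwrite("pics/w25b.png",cv2.resize(im[130:310,270:400],None,fx=3.3,fy=3.3,interpolation=2))
E
```

```text
time: 61.45
tcp_pos: [0.4191, 0.2843, 0.1584]
ee_rot: [-90.1, 0.2, -6.4]
contact_force: [0.6, -0.2, -0.0]
width: 0.0693
time: 61.7
tcp_pos: [0.421, 0.2844, 0.1587]
ee_rot: [-90.0, 0.0, -6.8]
contact_force: [-0.1, -0.6, 0.0]
width: 0.0699
```

View pics/w25b.png

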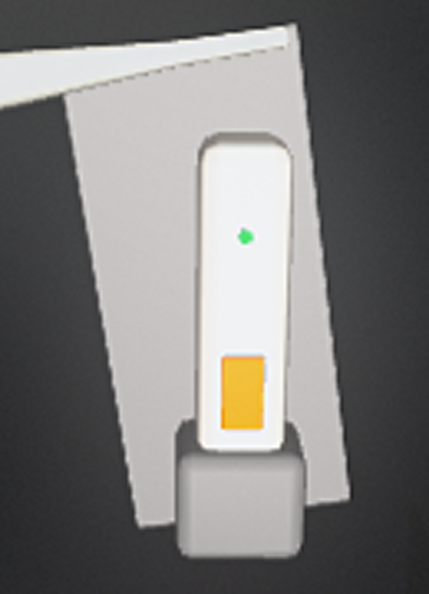

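```bash
python3 -m jog '[[4,37,6,0,0.001,0],[5,36,5,0,0,0],[4,37,5,0,0,0],[0,25,0,0,0,0],[0,20,0,0,0,0],[0,11,0,0,0,0],[0,5,0,0,0,0],[0,0,0,0,0,0],[0,0,0,0,0,0]]'; python3 - <<'E'
from h import *
plan(.4357,.3002,-.0125,-6.9,1,1)
E
```

```text
time: 62.88
tcp_pos: [0.436, 0.2992, -0.0108]
ee_rot: [-90.0, -0.1, -6.8]
contact_force: [-0.4, 0.3, 0.0]
width: 0.0698
rows 1 [[-0.4,1.7,1.0,-0.001,0.002,0.001]]
```

```bash
python3 -m jog '[[-0.2,1.3,1,0,0.002,0.001],[0,0,0,0,0,0],[0,0,0,0,0,0],[0,0,0,0,0,0],[0,0,0,0,0,0],[0,0,0,0,0,0],[0,0,0,0,0,0]]' -1 25; python3 -m jog '[[0,-15,0,0,0,0],[0,-30,0,0,0,0],[3,1,-35,0,-0.005,0.001],[4,1,-48,0,-0.005,0.001],[4,2,-49,0,-0.005,0.001],[3,2,-48,0,-0.005,0.001],[2,2,-36,0,-0.005,0],[1,1,-18,0,0,0],[0,0,-7,0,0,0],[0,0,0,0,0,0]]'; python3 -m jog '[[0,0,0,0,0,0]]'; python3 - <<'E'
from bench import *
from h import *
plan(.4270,.0575,.0245,-5.4,1,1)
p=snapshot("top");a=p["color"][:,:,::-1];cv2.imwrite("pics/top26.png",a);c=cam(p)
b=snapshot("scene")["color"][:,:,::-1]
cv2.imwrite("pics/ts26.png",np.hstack([cv2.resize(a[140:320,210:380],None,fx=2.2,fy=2.2),cv2.resize(b[150:330,230:430],None,fx=2.2,fy=2.2)])[:, :800])
a=a.astype(int)
m=((a[:,:,1]>150)&(a[:,:,2]<120)&(a[:,:,0]<150)).astype(np.uint8);m[:150]=0;m[240:]=0;m[:,:290]=0;m[:,340:]=0
ys,xs=np.nonzero(m);r=cv2.minAreaRect(np.c_[xs,ys].astype(np.float32));q=back(c,cv2.boxPoints(r),.082);print(m.sum(),r,q.mean(0).round(4),back(c,(xs.mean(),ys.mean()),.082))
E
```

```text
time: 63.75
tcp_pos: [0.4354, 0.3, -0.0128]
ee_rot: [-90.0, 0.1, -6.9]
contact_force: [0.0, -0.2, 0.3]
width: 0.0262
time: 65.0
tcp_pos: [0.4265, 0.0585, 0.0236]
ee_rot: [-90.0, 0.3, -5.5]
contact_force: [0.4, 0.1, -1.7]
width: 0.0257
time: 65.12
tcp_pos: [0.4264, 0.0592, 0.0234]
ee_rot: [-90.0, 0.3, -5.4]
contact_force: [0.1, -0.2, -0.2]
width: 0.026
rows 1 [[0.8,-1.1,-1.6,0,0,-0.005]]
172 ((312.0000305175781, 186.00001525878906), (18.650362014770508, 9.415717124938965), 5.19442892074585) [0.5773 0.0431 0.082 ] [[0.57729356 0.04250707 0.082     ]]
```

View pics/ts26.png

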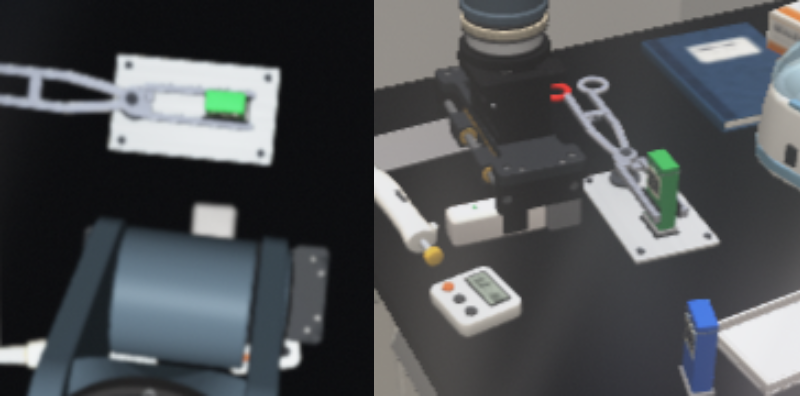

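```bash
python3 -m jog '[[0.5,-1,-1.5,0,0,-0.004],[0,0,0,0,0,0],[0,0,0,0,0,0],[0,0,0,0,0,0],[0,0,0,0,0,0],[0,0,0,0,0,0],[0,0,0,0,0,0],[0,0,0,0,0,0],[0,0,0,0,0,0],[0,0,0,0,0,0]]'; python3 -m jog '[[0,0,0,0,0,0],[0,0,0,0,0,0],[0,0,0,0,0,0],[0,0,0,0,0,0],[0,0,0,0,0,0]]'; python3 -m jog '[[-3,0,35,0,0.005,0],[-3,0,48,0,0.005,0],[-3,0,48,0,0.005,0],[-4,0,48,0,0.005,0],[-3,1,36,0,0.006,0],[-1,2,19,0,0,0],[0,2,8,0,0,0],[0,0,0,0,0,0],[0,0,0,0,0,0]]'; python3 - <<'E'
from h import *
plan(.4357,.3002,-.012,-6.9,2,1)
E
```

```text
time: 66.47
tcp_pos: [0.4266, 0.057, 0.0242]
ee_rot: [-90.0, 0.1, -5.4]
contact_force: [0.1, 0.6, -0.6]
width: 0.0257
time: 67.1
tcp_pos: [0.4266, 0.057, 0.0242]
ee_rot: [-90.0, 0.1, -5.4]
contact_force: [-1.0, 1.0, -1.5]
width: 0.026
time: 68.22
tcp_pos: [0.4352, 0.2981, 0.019]
ee_rot: [-90.1, 0.1, -7.0]
contact_force: [0.7, -0.5, -1.4]
width: 0.0255
rows 2 [[0.2,15.5,1.1,0,-0.001,-0.001],[0.1,15.5,1.0,0.001,-0.001,-0.001]]
```

```bash
python3 -m jog '[[0,13,0.8,0,0,-0.001],[0,11,0.6,0,0,0],[0,5,0,0,0,0],[0,2,0,0,0,0],[0,0.5,0,0,0,0],[0,0,0,0,0,0]]'; python3 -m jog '[[0,0,0,0,0,0],[0,0,0,0,0,0],[0,0,0,0,0,0],[0,0,0,0,0,0],[0,-30,0,0,0,0],[0,-40,0,0,0,0],[0,-30,0,0,0,0]]' 0.5; python3 -m jog '[[15,0,-4,0,0.155,0],[15,0,-2,0,0.155,0],[15,2,0,0,0.155,0],[15,3,3,0,0.154,0],[15,4,5,0,0.155,0],[14,6,7,0,0.154,0],[13,6,9,0,0.155,0],[11,6,11,0,0.154,0],[9,6,14,0,0.155,0],[4,6,16,0,0.154,0]]' -1; python3 -m jog '[[0,0,0,0,0,0],[0,0,0,0,0,0]]'; python3 - <<'E'
from bench import *
from h import *
s=read_state();plan(.5815,.2421,.013,-95.5,2,1)
p=snapshot("wrist");c=cam(p,s);cv2.imwrite("pics/w27.png",p["color"][:,:,::-1])
E
```

```text
time: 68.97
tcp_pos: [0.4358, 0.3009, -0.0121]
ee_rot: [-90.0, -0.0, -6.9]
contact_force: [-0.1, -0.5, -1.7]
width: 0.0259
time: 69.85
tcp_pos: [0.4358, 0.3009, 0.0891]
ee_rot: [-90.0, -0.0, -6.9]
contact_force: [-0.3, 1.1, 0.4]
width: 0.065
time: 71.1
tcp_pos: [0.5808, 0.2416, 0.0483]
ee_rot: [-90.0, -0.0, -95.8]
contact_force: [-0.8, 0.5, -0.2]
width: 0.0006
time: 71.35
tcp_pos: [0.5796, 0.242, 0.0486]
ee_rot: [-90.1, -0.0, -95.4]
contact_force: [-0.9, -0.6, 0.6]
width: 0.0003
rows 2 [[-0.1,17.8,1.0,0.001,0.001,0.0],[-0.2,17.8,0.9,0,0.001,0.0]]
```

View pics/w27.png

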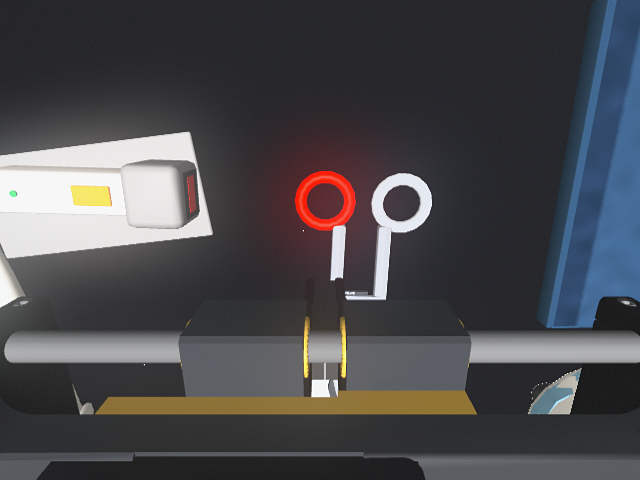

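```bash
python3 -m jog '[[0,15,1,0,0,0],[0,15,0.5,0,0,0],[0,5,0,0,0,0],[0,0,0,0,0,0]]'; python3 -m jog '[[0,3,0,0,0,0],[0,2,0,0,0,0],[0,0,0,0,0,0]]'; python3 -m jog '[[0,2,0,0,0,0],[0,1.5,0,0,0,0],[0,0,0,0,0,0],[0,0,0,0,0,0]]'; python3 - <<'E'
from bench import *
from h import *
cv2.imwrite("pics/w28.png",snapshot("wrist")["color"][150:420,150:500,::-1])
E
```

```text
time: 71.9
tcp_pos: [0.5815, 0.2417, 0.0127]
ee_rot: [-90.1, -0.0, -95.5]
contact_force: [0.2, 0.0, 0.6]
width: 0.0002
time: 72.28
tcp_pos: [0.5825, 0.2419, 0.0092]
ee_rot: [-90.0, 0.0, -95.5]
contact_force: [-0.9, 0.6, 1.8]
width: 0.0002
time: 72.78
tcp_pos: [0.5825, 0.2418, 0.0049]
ee_rot: [-90.0, -0.0, -95.5]
contact_force: [1.2, -0.1, 0.2]
width: 0.0004
```

View pics/w28.png

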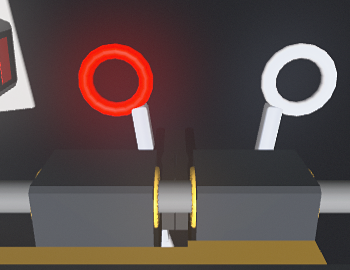

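Released and open. Next I lift the green mailer to the middle slot of the tray.

```bash
python3 -m jog '[[0,-20,0,0,0,0],[0,-40,0,0,0,0],[0,-30,0,0,0,0]]'; python3 -m jog '[[20,-1,1,0,-0.157,0],[20,-1,-2,0,-0.157,0],[19,-1,-5,0,-0.157,0],[18,-1,-8,0,-0.157,0],[17,0,-10,0,-0.157,0],[15,0,-13,0,-0.157,0],[13,0,-15,0,-0.157,0],[10,0,-17,0,-0.157,0],[8,0,-18,0,-0.157,0],[6,0,-19,0,-0.157,0]]' 0.5; python3 -m jog '[[0,0,0,0,0,0],[0,0,0,0,0,0]]'; python3 - <<'E'
from bench import *
from h import *
s=read_state();plan(.578,.0438,.031,-5.4,3,1)
p=snapshot("wrist");cv2.imwrite("pics/w29.png",p["color"][150:300,220:480,::-1])
E
```

```text
time: 73.2
tcp_pos: [0.5823, 0.242, 0.0978]
ee_rot: [-89.9, 0.0, -95.5]
contact_force: [0.1, 0.1, 0.3]
width: 0.0004
time: 74.45
tcp_pos: [0.5783, 0.0432, 0.1005]
ee_rot: [-90.0, -0.0, -5.2]
contact_force: [0.8, 0.2, -0.3]
width: 0.0654
time: 74.7
tcp_pos: [0.5784, 0.0443, 0.0998]
ee_rot: [-90.0, -0.0, -5.7]
contact_force: [0.1, -0.5, -0.0]
width: 0.0649
rows 3 [[-0.1,22.9,-0.2,0,-0.002,0.0],[-0.2,23.0,-0.2,0,-0.001,0.0],[-0.1,22.9,-0.2,0,-0.002,0.0]]
```

View pics/w29.png

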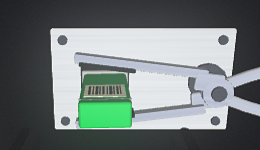

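```bash
python3 -m jog '[[-0.4,20,-0.3,0,-0.004,0],[0,22,0,0,0,0],[0,15,0,0,0,0],[0,11,0,0,0,0],[0,0,0,0,0,0],[0,0,0,0,0,0]]'; python3 -m jog '[[0,0,0,0,0,0],[0,0,0,0,0,0],[0,0,0,0,0,0],[0,0,0,0,0,0],[0,0,0,0,0,0]]' -1 20; python3 -m jog '[[0,-20,0,0,0,0],[0,-40,0,0,0,0],[0,0,0,0,0,0]]'; python3 - <<'E'
from h import *
plan(.612,-.152,.075,2.3)
E
```

```text
time: 75.5
tcp_pos: [0.5787, 0.0435, 0.0316]
ee_rot: [-90.0, -0.1, -5.3]
contact_force: [-0.3, 0.1, -0.7]
width: 0.0651
time: 76.12
tcp_pos: [0.5782, 0.0435, 0.0313]
ee_rot: [-90.0, -0.0, -5.3]
contact_force: [-0.4, 0.4, 0.4]
width: 0.0337
time: 76.5
tcp_pos: [0.5806, 0.0432, 0.0939]
ee_rot: [-90.0, -0.4, -5.3]
contact_force: [0.8, -0.2, -1.4]
width: 0.0339
rows 4 [[12,5,-48,0,-0.033,0.002],[11,5,-48,0,-0.033,0.001],[9,5,-49,0,-0.033,0.002],[8,4,-49,0.001,-0.034,0.001]]
```

```bash
python3 -m jog '[[8,0,-28,0,-0.02,0],[12,2,-40,0,-0.03,0],[11,4,-42,0,-0.03,0],[9,5,-42,0,-0.03,0],[7,5,-32,0,-0.023,0],[3,3,-18,0,0,0],[0,0,0,0,0,0],[0,0,0,0,0,0]]'; python3 - <<'E'
from bench import *
from h import *
plan(.612,-.151,.0285,2.3,1,1)
E
```

```text
time: 77.5
tcp_pos: [0.6207, -0.1586, 0.0719]
ee_rot: [-89.9, 0.1, 2.3]
contact_force: [-0.2, -1.4, -0.5]
width: 0.0335
rows 1 [[-8.3,43.4,7.9,-0.001,0.001,-0.002]]
```

```bash
python3 -m jog '[[-8,0,8,0,0,0],[0,12,0,0,0,0],[0,14,0,0,0,0],[0,10,0,0,0,0],[0,4,0,0,0,0],[0,1,0,0,0,0],[0,0,0,0,0,0],[0,0,0,0,0,0]]'; python3 - <<'E'
from h import *
plan(.612,-.151,.0285,2.3,1,1)
E
```

```text
time: 78.5
tcp_pos: [0.6136, -0.1527, 0.0316]
ee_rot: [-90.0, -0.0, 2.3]
contact_force: [-0.0, 0.1, -0.3]
width: 0.0341
rows 1 [[-1.5,3.1,1.8,0.001,0,0.001]]
```

```bash
python3 -m jog '[[-1,1.5,1,0,0,0],[0,1.5,0,0,0,0],[0,0.3,0,0,0,0],[0,0,0,0,0,0]]'; python3 -m jog '[[0,0,0,0,0,0],[0,0,0,0,0,0],[0,0,0,0,0,0],[0,-35,0,0,0,0],[0,-50,0,0,0,0],[-10,-10,0,0,0,0]]' 0.5;  python3 - <<'E'
from bench import *
from h import *
cv2.imwrite("pics/w30.png",snapshot("wrist")["color"][:,:,::-1])
plan(.485,-.155,.145,-20)
E
```

```text
time: 79.0
tcp_pos: [0.6122, -0.1515, 0.0283]
ee_rot: [-90.0, -0.0, 2.3]
contact_force: [-1.4, -0.5, 3.2]
width: 0.034
time: 79.75
tcp_pos: [0.6052, -0.1532, 0.1266]
ee_rot: [-90.2, -0.4, 2.3]
contact_force: [-0.3, -0.0, -0.2]
width: 0.0649
rows 3 [[-39,-6,1,0.001,0.13,0.001],[-39,-7,-4,0,0.13,0.001],[-38,-6,-10,0.001,0.13,0.001]]
```

View pics/w30.png

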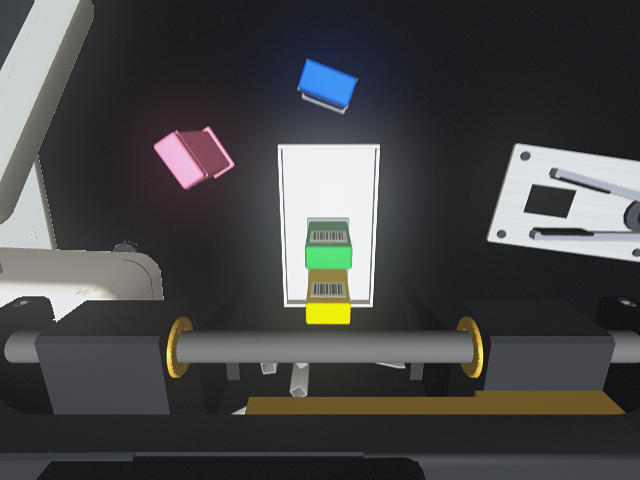

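```bash
python3 -m jog '[[-36,-6,1,0,0.13,0],[-37,-6,-4,0,0.13,0],[-35,-6,-9,0,0.13,0],[-12,0,0,0,0,0],[0,0,0,0,0,0],[0,0,0,0,0,0]]';  python3 - <<'E'
from bench import *
from h import *
s=read_state();p=snapshot("wrist");c=cam(p,s);im=p["color"][:,:,::-1]
u=proj(c,[.4975,-.157,.07])[0].astype(int);print(u)
cv2.imwrite("pics/w31.png",cv2.resize(im[160:340,220:460],None,fx=3,fy=3))
M=im.max(2);print(M[u[1]-50:u[1]+40:8,u[0]])
m=(M>70).astype(np.uint8);roi=np.zeros_like(m);roi[u[1]-70:u[1]+25,u[0]-50:u[0]+50]=1
m=cv2.morphologyEx(m*roi,cv2.MORPH_CLOSE,np.ones((3,3)));k=cc(m,u);l,t,w,h=cv2.boundingRect(k.astype(np.uint8));print((l,t,w,h),k.sum())
r=fit([(c,k.astype(float),(max(l-12,0),max(t-12,0),w+24,h+24))],MAIL,(.4975,-.157,[-.5,-.3,-.2]));print(np.round([r[0]*1e3,r[1]*1e3,np.degrees(r[2]),r[3]],2))
plan(r[0],r[1],.025,np.degrees(r[2]),4,1)
E
```

```text
time: 80.55
tcp_pos: [0.4829, -0.1505, 0.1406]
ee_rot: [-90.0, -0.1, -20.0]
contact_force: [0.6, 0.7, 0.1]
width: 0.0654
[324 258]
[ 51  54 191 124 156 130 245 245  83 250 245 245]
(291, 222, 83, 61) 3918
[ 5.0249e+02 -1.5869e+02 -3.2100e+00  4.4000e-01]
rows 4 [[5.3,28.9,-0.3,0,-0.073,0.0],[5.2,28.9,-0.6,0,-0.073,0.0],[5.2,28.9,-1.0,0,-0.073,0.0],[5.1,29.0,-1.4,0,-0.074,0.001]]
```

View pics/w31.png

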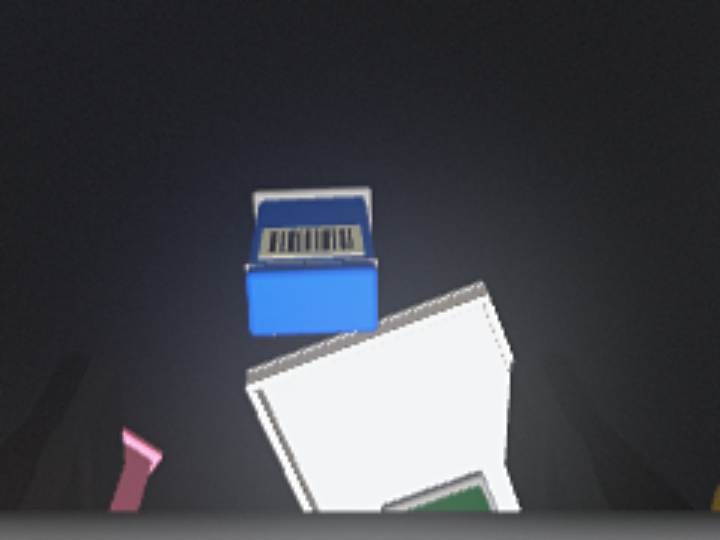

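```bash
python3 - <<'E'
from bench import *
from h import *
s=read_state();p=snapshot("wrist");c=cam(p,s);im=p["color"][:,:,::-1].astype(int)
M=im.max(2);m=(M>62)
blue=(im[:,:,0]-im[:,:,2])>60
rr=np.arange(480)[:,None]
m=(m&((rr<249)|blue)).astype(np.uint8);roi=np.zeros_like(m);roi[200:290,285:360]=1
m=cv2.morphologyEx(m*roi,cv2.MORPH_CLOSE,np.ones((3,3)));k=cc(m,(324,258));l,t,w,h=cv2.boundingRect(k.astype(np.uint8));print((l,t,w,h),k.sum())
r=fit([(c,k.astype(float),(l-12,t-12,w+24,h+24))],MAIL,(.4975,-.157,[-.5,-.3,-.2]));print(np.round([r[0]*1e3,r[1]*1e3,np.degrees(r[2]),r[3]],2))
plan(r[0],r[1],.025,np.degrees(r[2]),4,1)
E
```

```text
(296, 222, 64, 50) 2426
[ 4.9678e+02 -1.5714e+02 -2.0010e+01  1.8000e-01]
rows 4 [[3.8,28.9,-0.4,0,0,0.0],[3.9,28.9,-0.4,0,0,0.0],[3.8,28.9,-0.4,0,0,0.0],[3.9,29.0,-0.3,0,0,0.001]]
```

```bash
python3 -m jog '[[6,25,-1,0,0,0],[5,30,-1,0,0,0],[4,30,0,0,0,0],[0,20,0,0,0,0],[0,10,0,0,0,0],[0,0,0,0,0,0],[0,0,0,0,0,0]]'; python3 - <<'E'
from h import *
plan(.4968,-.1571,.025,-20,1,1)
E
```

```text
time: 81.53
tcp_pos: [0.4957, -0.1574, 0.0265]
ee_rot: [-90.0, -0.1, -20.0]
contact_force: [-0.4, 0.5, -0.6]
width: 0.0657
rows 1 [[1.0,1.5,0.7,0,-0.001,0.002]]
```

```bash
python3 -m jog '[[0.8,0,0.5,0,0,0],[0,0,0,0,0,0],[0,0,0,0,0,0],[0,0,0,0,0,0],[0,0,0,0,0,0]]' -1 20; python3 -m jog '[[0,-25,0,0,0,0],[0,-40,0,0,0,0],[0,0,0,0,0,0],[0,0,0,0,0,0]]'; python3 - <<'E'
from h import *
plan(.578,.0437,.09,-5.5)
E
```

```text
time: 82.15
tcp_pos: [0.496, -0.157, 0.026]
ee_rot: [-90.0, -0.0, -20.0]
contact_force: [0.1, -0.2, 1.3]
width: 0.0343
time: 82.65
tcp_pos: [0.4954, -0.1567, 0.0906]
ee_rot: [-90.0, 0.0, -20.0]
contact_force: [-0.5, -0.6, -1.5]
width: 0.0339
rows 5 [[2,0,43,0,-0.051,-0.0],[4,0,43,0,-0.051,-0.0],[6,0,43,0,-0.051,-0.0],[8,0,43,0,-0.05,-0.0],[11,1,42,0,-0.051,-0.001]]
```

```bash
python3 -m jog '[[1,0,26,0,-0.03,0],[3,0,40,0,-0.045,0],[5,0,43,0,-0.05,0],[7,0,43,0,-0.05,0],[9,0,38,0,-0.05,0],[5,0,20,0,-0.029,0],[1,0,5,0,0,0],[0,0,0,0,0,0],[0,0,0,0,0,0]]'; python3 - <<'E'
from bench import *
from h import *
plan(.578,.0437,.032,-5.5,1,1)
p=snapshot("wrist");im=p["color"][:,:,::-1];cv2.imwrite("pics/w32.png",cv2.resize(im[150:350,200:460],None,fx=2.2,fy=2.2,interpolation=2))
E
```

```text
time: 83.78
tcp_pos: [0.5779, 0.0433, 0.0907]
ee_rot: [-90.0, 0.0, -5.6]
contact_force: [0.9, -0.1, -1.1]
width: 0.0342
rows 1 [[0.1,58.7,0.4,0,-0.001,-0.001]]
```

View pics/w32.png

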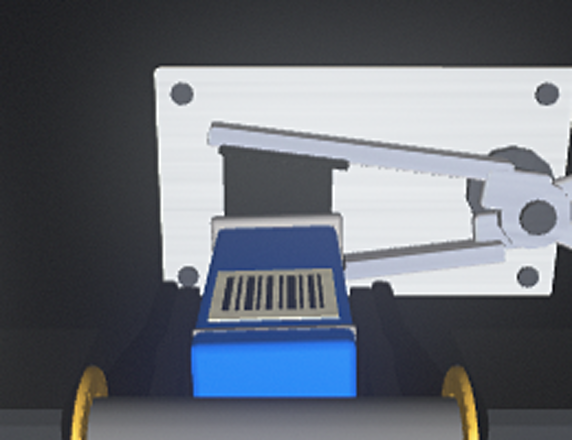

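```bash
python3 -m jog '[[-0.6,15,0.3,0,0,0],[0,15,0,0,0,0],[0,12,0,0,0,0],[0,8,0,0,0,0],[0,5,0,0,0,0],[0,2,0,0,0,0],[0,0,0,0,0,0],[0,0,0,0,0,0]]'; python3 -m jog '[[0,1,0,0,0,0],[0,0.7,0,0,0,0],[0,0,0,0,0,0]]'
```

```text
time: 84.82
tcp_pos: [0.5782, 0.0448, 0.0343]
ee_rot: [-90.0, -0.1, -5.5]
contact_force: [-0.4, 0.9, 0.1]
width: 0.0342
time: 85.2
tcp_pos: [0.5779, 0.0448, 0.0322]
ee_rot: [-90.0, 0.0, -5.5]
contact_force: [-0.2, 0.1, -0.1]
width: 0.0341
```

```bash
python3 -m jog '[[0,0.5,0,0,0,0],[0,0,0,0,0,0]]'; python3 -m jog '[[0,0,0,0,0,0],[0,0,0,0,0,0],[0,0,0,0,0,0],[0,-40,0,0,0,0],[0,-50,0,0,0,0],[0,0,0,0,0,0]]' 0.5; python3 - <<'E'
from bench import *
from h import *
im=snapshot("wrist")["color"][:,:,::-1];cv2.imwrite("pics/w33.png",cv2.resize(im[130:330,200:460],None,fx=2.2,fy=2.2,interpolation=2))
E
python3 -m jog '[[0,0,20,0,0.157,0],[-3,0,20,0,0.157,0],[-6,2,19,0,0.157,0],[-9,4,18,0,0.157,0],[-11,6,16,0,0.157,0],[-14,8,14,0,0.157,0],[-16,9,12,0,0.157,0],[-17,10,9,0,0.157,0],[-18,10,6,0,0.157,0],[-19,8,4,0,0.157,0]]' 1; python3 -m jog '[[0,5,0,0,0,0],[0,0,0,0,0,0],[0,0,0,0,0,0]]'
```

```text
time: 85.45
tcp_pos: [0.578, 0.0448, 0.032]
ee_rot: [-90.0, -0.0, -5.5]
contact_force: [-0.3, 0.7, 2.3]
width: 0.0338
time: 86.2
tcp_pos: [0.5813, 0.0446, 0.1257]
ee_rot: [-90.0, -0.5, -5.5]
contact_force: [-0.0, -0.4, -0.1]
width: 0.0652
time: 87.5
tcp_pos: [0.5976, 0.241, 0.0621]
ee_rot: [-90.2, -0.1, -95.7]
contact_force: [0.2, 0.2, 1.1]
width: 0.0871
time: 87.88
tcp_pos: [0.5992, 0.2399, 0.0595]
ee_rot: [-90.0, -0.0, -95.4]
contact_force: [0.1, 0.2, 0.4]
width: 0.0868
```

View pics/w33.png

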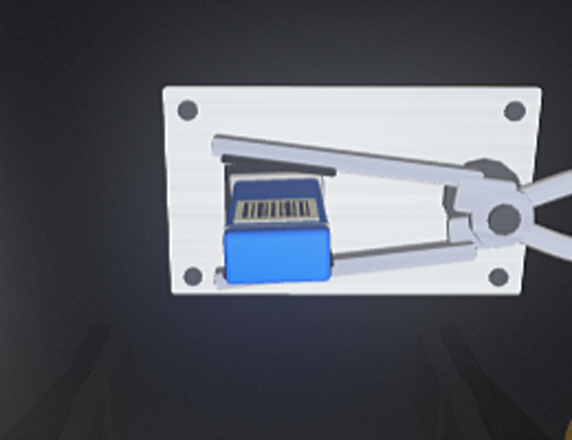

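```bash
python3 -m jog '[[-1,20,-1,0,0,0],[0,25,0,0,0,0],[0,15,0,0,0,0],[0,7,0,0,0,0],[0,0,0,0,0,0],[0,0,0,0,0,0]]'; python3 -m jog '[[0,0,0,0,0,0],[0,0,0,0,0,0],[0,0,0,0,0,0],[0,0,0,0,0,0],[0,0,0,0,0,0],[0,0,0,0,0,0],[0,0,0,0,0,0]]' -1 15;  python3 -m jog '[[0,0,0,0,0,0],[0,0,0,0,0,0]]'; python3 -m jog '[[0,0,0,0,0,0],[0,0,0,0,0,0],[0,0,0,0,0,0],[0,0,0,0,0,0],[0,-20,0,0,0,0],[0,-35,0,0,0,0],[0,-20,0,0,0,0],[0,0,0,0,0,0]]' 0.6;  python3 - <<'E'
from bench import *
from h import *
b=snapshot("wrist")["color"][:,:,::-1];cv2.imwrite("pics/w34.png",b)
a=snapshot("scene")["color"][130:270,280:430,::-1];cv2.imwrite("pics/s34.png",cv2.resize(a,None,fx=4,fy=4,interpolation=2))
E
```

```text
time: 88.62
tcp_pos: [0.5992, 0.242, -0.0065]
ee_rot: [-89.9, 0.0, -95.4]
contact_force: [0.0, -0.2, 0.4]
width: 0.0867
time: 89.5
tcp_pos: [0.6041, 0.2422, -0.0069]
ee_rot: [-89.4, 0.2, -95.5]
contact_force: [7.8, 0.6, -6.0]
width: 0.0299
time: 89.75
tcp_pos: [0.604, 0.2422, -0.0069]
ee_rot: [-89.4, 0.2, -95.5]
contact_force: [8.9, -0.4, -4.7]
width: 0.03
time: 90.75
tcp_pos: [0.6001, 0.2423, 0.0704]
ee_rot: [-89.7, 0.1, -95.4]
contact_force: [-1.0, 0.0, -0.2]
width: 0.0694
```

View pics/w34.png

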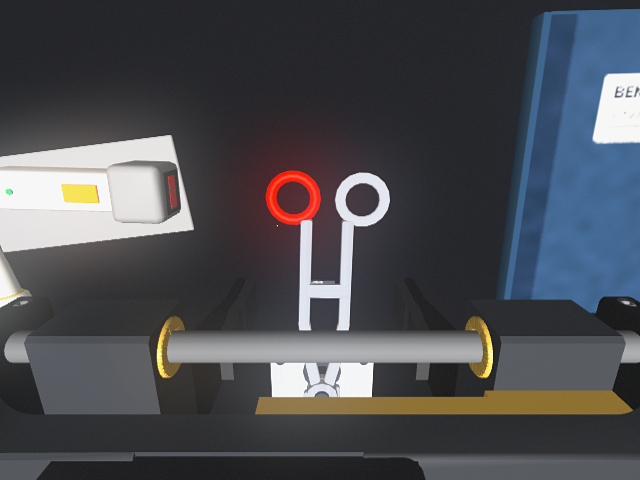

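View pics/s34.png

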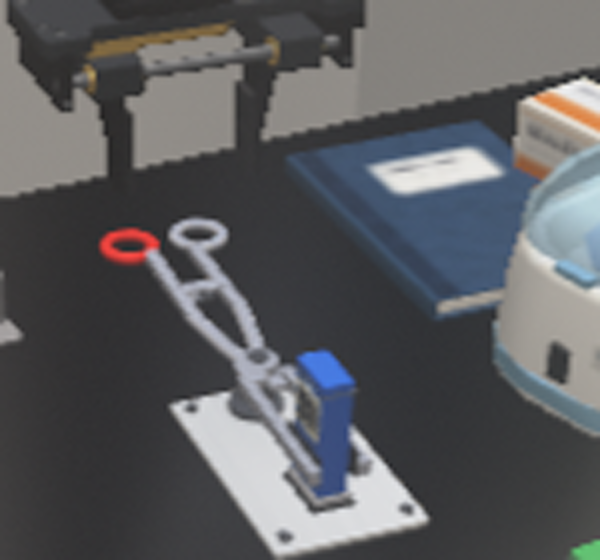

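Blue is locked in the jaws. Next: check the scanner, then take it.

```bash
python3 -m jog '[[-3,-9,-18,0,-0.155,0],[-5,-9,-18,0,-0.155,0],[-8,-9,-16,0,-0.155,0],[-11,-9,-15,0,-0.155,0],[-13,-9,-13,0,-0.155,0],[-15,-9,-11,0,-0.155,0],[-16,-10,-9,0,-0.155,0],[-17,-9,-6,0,-0.155,0],[-18,-10,-4,0,-0.154,0],[-18,-9,-1,0,-0.155,0]]'; python3 -m jog '[[0,0,0,0,0,0],[0,0,0,0,0,0]]';  python3 - <<'E'
from bench import *
from h import *
s=read_state()
p=snapshot("wrist");c=cam(p,s);im=p["color"][:,:,::-1];cv2.imwrite("pics/w35.png",im)
cv2.imwrite("pics/w35b.png",cv2.resize(im[130:310,270:400],None,fx=3.3,fy=3.3,interpolation=2))
plan(.4358,.3009,.05,-6.9,3)
E
```

```text
time: 92.1
tcp_pos: [0.4188, 0.2849, 0.1586]
ee_rot: [-90.1, 0.2, -6.4]
contact_force: [-0.2, 0.0, -0.9]
width: 0.069
time: 92.35
tcp_pos: [0.4208, 0.2851, 0.1589]
ee_rot: [-90.0, 0.0, -6.8]
contact_force: [1.0, -0.0, -0.2]
width: 0.0695
rows 3 [[4,36,6,0,0.001,-0.0],[4,36,6,0,0,-0.0],[5,37,6,0.001,0.001,-0.001]]
```

View pics/w35b.png

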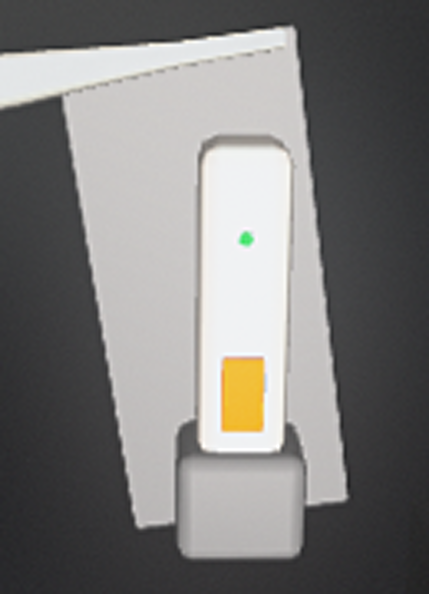

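```bash
python3 -m jog '[[4,37,6,0,0.001,0],[5,36,6,0,0,0],[4,37,5,0,0,0],[0,25,0,0,0,0],[0,20,0,0,0,0],[0,11,0,0,0,0],[0,6,0,0,0,0],[0,0,0,0,0,0],[0,0,0,0,0,0]]'; python3 - <<'E'
from h import *
plan(.4358,.3009,-.0125,-6.9,1,1)
E
python3 -m jog '[[0,0,0,0,0,0],[0,0,0,0,0,0],[0,0,0,0,0,0],[0,0,0,0,0,0],[0,0,0,0,0,0],[0,0,0,0,0,0],[0,0,0,0,0,0]]' -1 25
```

```text
time: 93.52
tcp_pos: [0.4359, 0.3008, -0.0117]
ee_rot: [-90.0, -0.1, -6.8]
contact_force: [0.8, -0.6, 0.3]
width: 0.0696
rows 1 [[-0.1,0.8,0.1,-0.001,0.003,0.001]]
time: 94.4
tcp_pos: [0.4354, 0.3006, -0.0123]
ee_rot: [-90.0, 0.0, -6.8]
contact_force: [-1.1, -0.1, 0.2]
width: 0.0256
```

```bash
python3 -m jog '[[0,-15,0,0,0,0],[0,-29,0,0,0,0],[3,1,-35,0,-0.005,0.001],[4,1,-48,0,-0.005,0.001],[4,2,-49,0,-0.005,0.001],[3,2,-48,0,-0.005,0],[2,2,-37,0,-0.004,0],[1,0,-18,0,0,0],[0,0,-8,0,0,0],[0,0,0,0,0,0]]'; python3 -m jog '[[0,0,0,0,0,0]]'; python3 - <<'E'
from bench import *
from h import *
plan(.4270,.0574,.0247,-5.4,1,1)
p=snapshot("top");a=p["color"][:,:,::-1];c=cam(p)
b=snapshot("scene")["color"][:,:,::-1]
cv2.imwrite("pics/ts36.png",np.hstack([cv2.resize(a[140:320,210:380],None,fx=2.2,fy=2.2),cv2.resize(b[150:330,230:430],None,fx=2.2,fy=2.2)])[:, :800])
a=a.astype(int)
m=((a[:,:,0]>150)&(a[:,:,2]<120)).astype(np.uint8);m[:150]=0;m[240:]=0;m[:,:290]=0;m[:,340:]=0
ys,xs=np.nonzero(m);r=cv2.minAreaRect(np.c_[xs,ys].astype(np.float32));print(m.sum(),r,back(c,(xs.mean(),ys.mean()),.082))
E
```

```text
time: 95.65
tcp_pos: [0.4267, 0.057, 0.0241]
ee_rot: [-90.0, 0.1, -5.4]
contact_force: [0.5, -0.2, -1.3]
width: 0.0256
time: 95.78
tcp_pos: [0.4265, 0.0578, 0.0239]
ee_rot: [-90.0, 0.2, -5.3]
contact_force: [1.0, 0.8, -1.1]
width: 0.0257
rows 1 [[0.5,-0.8,-0.4,0,0.001,-0.003]]
174 ((311.6534729003906, 185.96536254882812), (18.010173797607422, 9.552356719970703), 5.710592269897461) [[0.57739517 0.04389616 0.082     ]]
```

View pics/ts36.png

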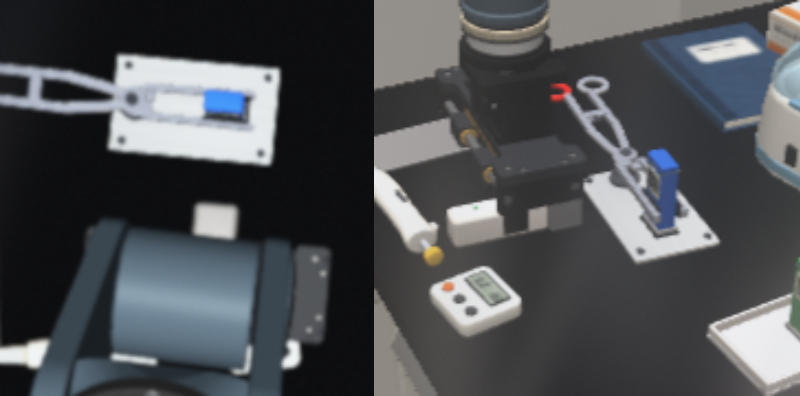

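```bash
python3 -m jog '[[0.4,-0.8,0,0,0.001,-0.003],[0,0,0,0,0,0],[0,0,0,0,0,0],[0,0,0,0,0,0],[0,0,0,0,0,0],[0,0,0,0,0,0],[0,0,0,0,0,0],[0,0,0,0,0,0],[0,0,0,0,0,0],[0,0,0,0,0,0]]'; python3 -m jog '[[0,0,0,0,0,0],[0,0,0,0,0,0],[0,0,0,0,0,0],[0,0,0,0,0,0],[0,0,0,0,0,0]]'; python3 -m jog '[[-3,0,35,0,0.005,0],[-3,0,48,0,0.005,0],[-3,0,48,0,0.005,0],[-4,0,48,0,0.005,0],[-3,1,36,0,0.006,0],[-1,2,19,0,0,0],[0,2,9,0,0,0],[0,0,0,0,0,0],[0,0,0,0,0,0]]'; python3 - <<'E'
from h import *
plan(.4357,.3000,-.012,-6.9,2,1)
E
```

```text
time: 97.12
tcp_pos: [0.4269, 0.0571, 0.0245]
ee_rot: [-90.0, 0.0, -5.4]
contact_force: [-0.3, 0.6, -1.0]
width: 0.0259
time: 97.75
tcp_pos: [0.4269, 0.0571, 0.0245]
ee_rot: [-90.0, -0.0, -5.4]
contact_force: [-0.6, -0.0, -1.4]
width: 0.0258
time: 98.88
tcp_pos: [0.4356, 0.2993, 0.0193]
ee_rot: [-90.0, 0.1, -7.0]
contact_force: [-0.2, 0.2, -1.8]
width: 0.0256
rows 2 [[0,15.7,0.4,0,-0.001,-0.001],[0,15.6,0.4,0.001,-0.001,-0.0]]
```

```bash
python3 -m jog '[[0,13,0.2,0,0,-0.001],[0,11,0,0,0,0],[0,5,0,0,0,0],[0,2.3,0,0,0,0],[0,0.5,0,0,0,0],[0,0,0,0,0,0]]'; python3 -m jog '[[0,0,0,0,0,0],[0,0,0,0,0,0],[0,0,0,0,0,0],[0,0,0,0,0,0],[0,-30,0,0,0,0],[0,-40,0,0,0,0],[0,-30,0,0,0,0]]' 0.5; python3 -m jog '[[15,0,-4,0,0.155,0],[15,0,-2,0,0.155,0],[15,2,0,0,0.155,0],[15,3,3,0,0.154,0],[15,4,5,0,0.155,0],[14,6,7,0,0.154,0],[13,6,9,0,0.155,0],[11,6,11,0,0.154,0],[9,6,14,0,0.155,0],[4,6,16,0,0.154,0]]' -1; python3 -m jog '[[0,0,0,0,0,0],[0,0,0,0,0,0]]'; python3 - <<'E'
from bench import *
from h import *
s=read_state();plan(.582,.2421,.013,-95.5,2,1)
p=snapshot("wrist");c=cam(p,s);cv2.imwrite("pics/w37.png",p["color"][:,:,::-1])
E
```

```text
time: 99.62
tcp_pos: [0.4361, 0.3008, -0.0122]
ee_rot: [-90.0, -0.1, -6.9]
contact_force: [0.3, 0.0, -1.2]
width: 0.0253
time: 100.5
tcp_pos: [0.436, 0.3008, 0.089]
ee_rot: [-90.0, -0.1, -6.9]
contact_force: [0.7, 0.8, 0.8]
width: 0.065
time: 101.75
tcp_pos: [0.581, 0.2415, 0.0484]
ee_rot: [-90.0, -0.0, -95.8]
contact_force: [-0.4, -0.3, 0.5]
width: 0.0006
time: 102.0
tcp_pos: [0.5798, 0.2419, 0.0487]
ee_rot: [-90.0, -0.0, -95.4]
contact_force: [-0.6, -0.9, -0.1]
width: 0.0007
rows 2 [[-0.2,17.8,1.1,0,0.001,0.0],[-0.2,17.9,1.1,0,0.001,0.0]]
```

View pics/w37.png

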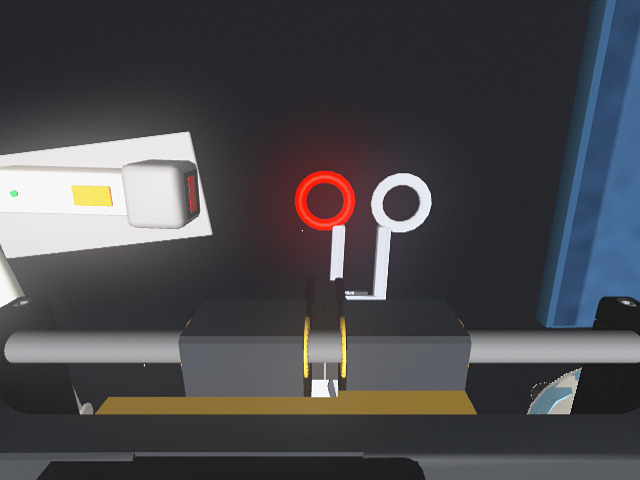

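```bash
python3 -m jog '[[0,15,1,0,0,0],[0,15,0.5,0,0,0],[0,5,0,0,0,0],[0,0,0,0,0,0]]'; python3 -m jog '[[0,3,0,0,0,0],[0,2,0,0,0,0],[0,0,0,0,0,0]]'; python3 -m jog '[[0,2,0,0,0,0],[0,1.5,0,0,0,0],[0,0,0,0,0,0],[0,0,0,0,0,0]]'; python3 - <<'E'
from bench import *
from h import *
cv2.imwrite("pics/w38.png",snapshot("wrist")["color"][150:420,150:500,::-1])
E
```

```text
time: 102.55
tcp_pos: [0.5817, 0.2417, 0.0128]
ee_rot: [-90.0, -0.0, -95.5]
contact_force: [-0.0, 0.2, -0.4]
width: 0.0001
time: 102.92
tcp_pos: [0.5828, 0.2418, 0.0093]
ee_rot: [-89.9, 0.0, -95.5]
contact_force: [-0.4, -1.4, 2.6]
width: 0.0002
time: 103.42
tcp_pos: [0.5827, 0.2417, 0.0051]
ee_rot: [-89.9, -0.0, -95.5]
contact_force: [1.3, 0.1, 0.1]
width: 0.0006
```

View pics/w38.png

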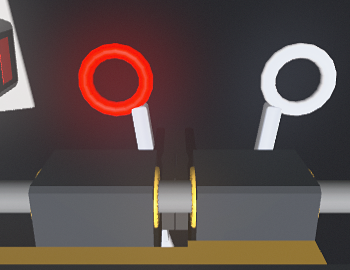

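Open again. Blue goes to the near slot.

```bash
python3 -m jog '[[0,-20,0,0,0,0],[0,-40,0,0,0,0],[0,-30,0,0,0,0]]'; python3 -m jog '[[20,-1,1,0,-0.157,0],[20,-1,-2,0,-0.157,0],[19,-1,-5,0,-0.157,0],[18,-1,-8,0,-0.157,0],[17,0,-10,0,-0.157,0],[15,0,-13,0,-0.157,0],[13,0,-15,0,-0.157,0],[10,0,-17,0,-0.157,0],[8,0,-18,0,-0.157,0],[6,0,-19,0,-0.157,0]]' 0.5; python3 -m jog '[[0,0,0,0,0,0],[0,0,0,0,0,0]]'; python3 - <<'E'
from bench import *
from h import *
s=read_state();plan(.578,.0438,.031,-5.4,3,1)
p=snapshot("wrist");cv2.imwrite("pics/w39.png",p["color"][150:300,220:480,::-1])
E
```

```text
time: 103.85
tcp_pos: [0.5827, 0.2419, 0.098]
ee_rot: [-89.9, 0.0, -95.5]
contact_force: [-0.8, 0.3, -0.5]
width: 0.0002
time: 105.1
tcp_pos: [0.5786, 0.0431, 0.1007]
ee_rot: [-90.0, -0.1, -5.2]
contact_force: [-0.4, 0.2, 0.5]
width: 0.0651
time: 105.35
tcp_pos: [0.5787, 0.0442, 0.1]
ee_rot: [-90.0, -0.1, -5.7]
contact_force: [0.0, 0.5, -0.1]
width: 0.0651
rows 3 [[-0.2,23.0,-0.2,0,-0.002,0.0],[-0.2,23.0,-0.2,0,-0.001,0.001],[-0.3,23.0,-0.1,0,-0.002,0.0]]
```

View pics/w39.png

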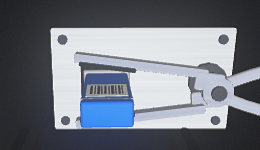

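```bash
python3 -m jog '[[-0.6,20,0.3,0,-0.004,0],[0,22,0,0,0,0],[0,15,0,0,0,0],[0,11,0,0,0,0],[0,0,0,0,0,0],[0,0,0,0,0,0]]'; python3 -m jog '[[0,0,0,0,0,0],[0,0,0,0,0,0],[0,0,0,0,0,0],[0,0,0,0,0,0],[0,0,0,0,0,0]]' -1 20; python3 -m jog '[[0,-20,0,0,0,0],[0,-40,0,0,0,0],[0,0,0,0,0,0],[0,0,0,0,0,0]]'; python3 - <<'E'
from h import *
plan(.567,-.1535,.085,2.3)
E
```

```text
time: 106.15
tcp_pos: [0.5788, 0.044, 0.0318]
ee_rot: [-90.0, -0.1, -5.3]
contact_force: [0.7, -0.1, -0.3]
width: 0.0648
time: 106.78
tcp_pos: [0.5783, 0.044, 0.0314]
ee_rot: [-90.0, -0.1, -5.3]
contact_force: [-0.1, -0.3, 0.7]
width: 0.034
time: 107.28
tcp_pos: [0.5776, 0.0441, 0.0909]
ee_rot: [-90.0, 0.0, -5.3]
contact_force: [-0.6, 0.5, -0.7]
width: 0.0343
rows 4 [[2,1,-49,0,-0.033,-0.0],[0,2,-50,0,-0.033,-0.0],[-1,1,-49,0,-0.033,-0.0],[-3,2,-50,0,-0.034,-0.0]]
```

```bash
python3 -m jog '[[1,0,-28,0,-0.02,0],[1,1,-42,0,-0.03,0],[0,1,-43,0,-0.03,0],[-1,2,-43,0,-0.03,0],[-2,2,-28,0,-0.023,0],[-1,2,-14,0,0,0],[0,0,0,0,0,0],[0,0,0,0,0,0],[0,0,0,0,0,0]]'; python3 - <<'E'
from bench import *
from h import *
plan(.567,-.1535,.0285,2.3,1,1)
a=snapshot("scene")["color"][220:380,320:500,::-1];cv2.imwrite("pics/s40.png",cv2.resize(a,None,fx=3.5,fy=3.5,interpolation=2))
E
```

```text
time: 108.4
tcp_pos: [0.5691, -0.1526, 0.0833]
ee_rot: [-90.0, -0.0, 2.4]
contact_force: [-0.3, 0.7, -1.5]
width: 0.0341
rows 1 [[-2.2,54.8,-0.9,0,0.002,0.001]]
```

View pics/s40.png

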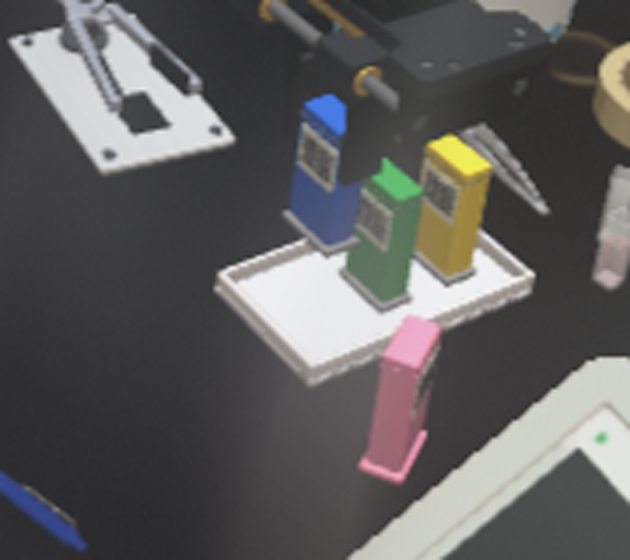

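```bash
python3 -m jog '[[-2.5,12,-1,0,0,0],[0,14,0,0,0,0],[0,12,0,0,0,0],[0,9,0,0,0,0],[0,4,0,0,0,0],[0,1.5,0,0,0,0],[0,0,0,0,0,0],[0,0,0,0,0,0]]'; python3 -m jog '[[0,1.5,0,0,0,0],[0,0.6,0,0,0,0],[0,0,0,0,0,0]]'
```

```text
time: 109.45
tcp_pos: [0.5671, -0.1552, 0.0313]
ee_rot: [-90.0, -0.1, 2.3]
contact_force: [0.6, -0.8, -0.8]
width: 0.0337
time: 109.82
tcp_pos: [0.5668, -0.155, 0.0287]
ee_rot: [-90.0, -0.1, 2.3]
contact_force: [-0.5, -0.1, -0.0]
width: 0.0337
```

```bash
python3 -m jog '[[0,0.5,0,0,0,0],[0,0,0,0,0,0]]'; python3 -m jog '[[0,0,0,0,0,0],[0,0,0,0,0,0],[0,0,0,0,0,0],[0,-35,0,0,0,0],[0,-50,0,0,0,0],[-10,-40,0,0,0,0],[-20,-20,0,0,0,0],[0,0,0,0,0,0],[0,0,0,0,0,0]]' 0.5;  python3 - <<'E'
from bench import *
from h import *
for n in("wrist","top","scene"):cv2.imwrite(f"pics/{n}41.png",snapshot(n)["color"][:,:,::-1])
a=cv2.imread("pics/top41.png");cv2.imwrite("pics/t41.png",cv2.resize(a[120:320,160:500],None,fx=2.35,fy=2.35,interpolation=2))
b=cv2.imread("pics/scene41.png");cv2.imwrite("pics/s41.png",cv2.resize(b[170:390,200:500],None,fx=2.6,fy=2.6,interpolation=2))
E
```

```text
time: 110.08
tcp_pos: [0.5669, -0.155, 0.0284]
ee_rot: [-90.0, -0.1, 2.3]
contact_force: [0.0, -0.2, 0.7]
width: 0.0337
time: 111.2
tcp_pos: [0.5368, -0.1561, 0.1725]
ee_rot: [-90.0, -0.0, 2.3]
contact_force: [1.0, 0.3, 0.2]
width: 0.0655
```

View pics/wrist41.png

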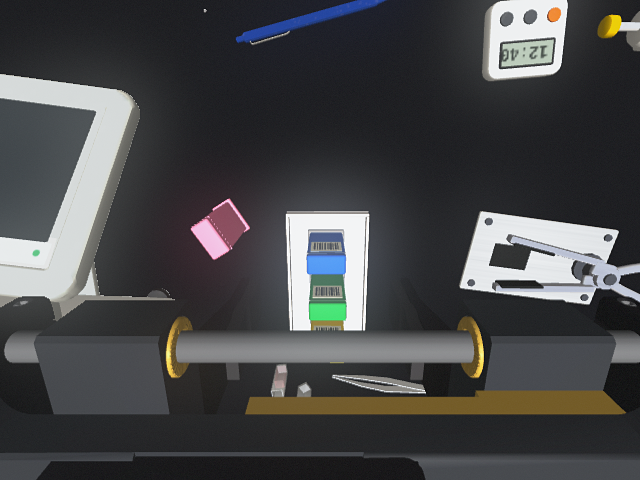

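View pics/t41.png

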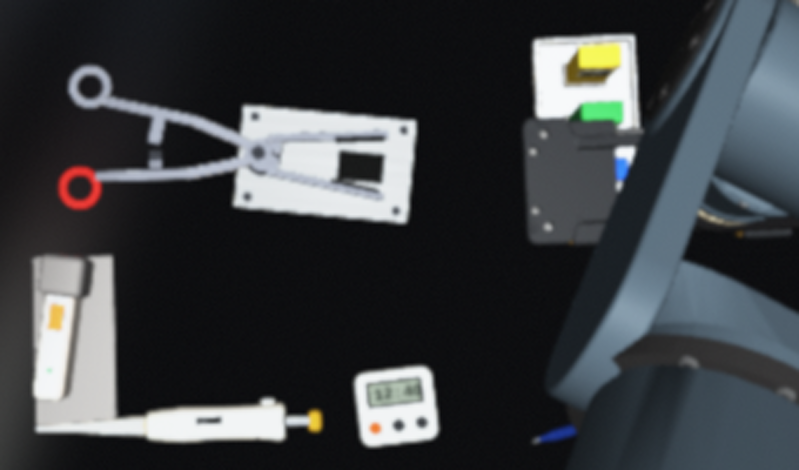

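View pics/s41.png

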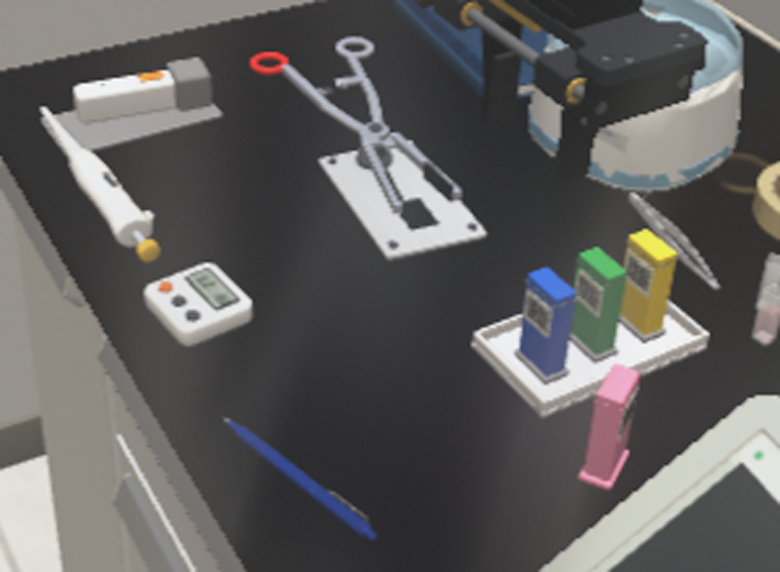

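```bash
python3 - <<'E'
from bench import *
print(finish_job())
E
```

```text
the job is handed in; nothing more can be done
None
```

I logged all three mailers in the order yellow, green, blue, and handed the job in at about 111 s of the 210 s allowed. Each was locked in the forceps and scanned from about 8 cm: the arm's position stayed steady for about 1.75 s, with the scanner within about 0.3° of level. I released each by pressing handle B and lifted it out only after the jaws had opened.

**Last checks:** the final pictures show all three mailers upright in the white tray, the forceps open and empty, and the scanner on its mat within about 2 mm of where it started. The pink look-alike, timer, pen and pipette look untouched. The scanner was not knocked at any point I could see.

**What failed or disagreed:**
- **Fingertips:** they sit about 25 mm behind the stated TCP. Because of this, my first three squeezes on the yellow mailer slid over the handles. I found the offset from a light press on the open handle B and worked lower after that.
- **Squeezing:** each working squeeze pushed the arm about 5 mm sideways, with up to about 9 N sideways and 7 N vertically. The ratchet still locked each time.
- **Readings:** no reading is reported back, so I judged the scans only from the geometry and how still the scanner was held.

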